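Set up two milling cutters on a keyed stub arbor

TASK

Set up the milling gang on the upright stub arbor: the large gold cutter goes on first, down against the shoulder, the black wide collar on top of it, and the small steel cutter on top of that, so that the collar stands between the two cutters; every piece has to slide down over the key and sit flat. Put the spare copper-coloured narrow collar over the plain peg of the other stand, flat on its shoulder, and leave the oil can and the spanner where they are.

Things in the scene. Friction and masses are not known exactly. Their poses are not given: they have to be found in the camera images.
- arbor_stand: Fixed. Dark green base 96x96x12 mm (corner screws 6 mm higher); dark shoulder d 36, its flat top 30 mm above the bench; steel shaft d 20 up to 71 mm, the last 7 mm tapering to d 11. Brass key 6 mm wide beside the shaft, out to 13 mm from the axis, from the shoulder to 63 mm up (round end). Origin: on the axis at bench height, z up, key on the +x side, as is the white line on the base.
- peg_stand: Fixed. Grey base 70x70x12 mm (corner screws 6 mm higher); dark round shoulder d 34 whose flat top is 24 mm above the bench; plain aluminium peg d 16 without a key, up to 56 mm above the bench, the last 6 mm tapering to d 8. Origin: on the peg's axis at bench height, z up.
- large_cutter: Gold-coated disc milling cutter, 16 teeth, lying flat: d 63, 10 mm thick, 0.18 kg. Through bore d 23 with a keyway 9 mm wide, reaching to 14.5 mm from the axis. Origin: centre of the underside, z up; keyway on the +x side, a white paint line runs from it towards the rim. Both faces alike.
- wide_collar: Black spacing collar, lying flat: 40 mm in diameter, 14 mm thick, about 0.08 kg. The same bore and keyway as the large cutter. Origin: centre of the underside; z up along the bore; keyway and white paint line on the +x side. Both faces are alike.
- small_cutter: Small bright steel disc milling cutter with 12 teeth, lying flat: 50 mm in diameter, 10 mm thick, about 0.11 kg. The same bore and keyway as the large cutter. Origin: centre of the underside; z up along the bore; keyway and blue paint line on the +x side. Both faces are alike.
- narrow_collar: Copper-coloured spacing collar, the spare, lying flat: 40 mm in diameter, 8 mm thick, about 0.05 kg. The same bore and keyway as the large cutter. Origin: centre of the underside; z up along the bore; keyway and white paint line on the +x side. Both faces are alike.
- oil_can: Bystander: green pump oil can with a thin spout, 68 x 134 x 188 mm, standing at the right. Origin: centre of the underside of its whole outline.
- spanner: Bystander: large combination spanner lying flat at the left, 43 x 231 x 9 mm, long along its y axis. Origin: centre of its underside.

How it is judged:
At the end, for the whole second after the job is handed in: Large cutter, wide collar, small cutter on the arbor (undersides 30, 40, 54 mm above the bench, each within 3 mm; within 4 mm of the axis), narrow collar on the peg's shoulder (24 mm, within 3 mm; within 7 mm of the axis), all flat within 0.1 rad, let go and at rest (z of large_cutter in the frame of arbor_stand between 0.027 and 0.033 m and horizontal distance between each of large_cutter, wide_collar, small_cutter and arbor_stand below 0.004 m and angle between the z axis of each of large_cutter, wide_collar, small_cutter and the z axis of arbor_stand, either way round below 0.1 rad and linear speed of each of large_cutter, wide_collar, small_cutter, narrow_collar below 0.02 m/s and angular speed of each of large_cutter, wide_collar, small_cutter, narrow_collar below 0.2 rad/s and z of wide_collar in the frame of arbor_stand between 0.037 and 0.043 m and z of small_cutter in the frame of arbor_stand between 0.051 and 0.057 m and z of narrow_collar in the frame of peg_stand between 0.021 and 0.027 m and horizontal distance between narrow_collar and peg_stand below 0.007 m and angle between the z axis of narrow_collar and the z axis of peg_stand, either way round below 0.1 rad); the robot touches nothing.
It fails at once if the oil can is moved by more than 30 mm (distance of oil_can from where it was at the start of the episode above 0.03 m).
It fails at once if the spanner is moved by more than 30 mm (distance of spanner from where it was at the start of the episode above 0.03 m).
It also fails if it takes over 112 s, if anything falls off the work surface, if the arm or the gripper's body presses on something with over 40 N, if the wrist force passes 120 N, or if a joint passes its speed limit or range.

ROBOT

A 6-joint arm with a two-finger parallel gripper is mounted at the origin on a cart in front of the work surface, level with it; the furniture and walls round the work are solid. World frame = base frame: x ahead of the robot, y to its left, z up, the work surface at z = 0. Lengths are in m, angles in rad, forces in N, time in s.
With the tool pointing down it reaches from about 0.3 to 0.85 m from the base axis. Payload 4.2 kg.
Tool frame: the origin (TCP) lies on the centre line of the jaws, within the pads' length; the fingertips stand 17 mm ahead of it and the grasp point (between the pads) lies 2 mm behind it (tip_reach is the distance from the TCP to the fingertips, in m); z points along the fingers, y is the direction in which the jaws open and shut (so a half turn about z gives the same grasp; the last joint's range is limited). The gripper opens to 91 mm and grips with 3 to 60 N. Pads are 32 mm wide; open, the fingers measure 118 mm over their backs; the gripper's body (76 mm by 178 mm) begins 60 mm behind the grasp point.
Start: joints at [1.135, 0.32, 1.565, -0, 1.257, -0.02], TCP at [0.232, 0.526, 0.201] pointing down, gripper open.
Joint ranges: [-3.11, 3.11], [-0.84, 2.01], [0.21, 2.61], [-1.34, 4.49], [0.05, 2.63], [-2.56, 2.56]. Speed limits (rad/s): [2.57, 2.57, 3.14, 3.14, 3.14, 3.14].

INTERFACE

Orientations are given as a rotation vector (axis times angle).
In Python, from cell import * gives the robot as it stands.
- The arm moves only by the tool arm_command, never from a script. Its argument "commands" is a list of rows, each an object with "gripper": the closure, from 0 (fully open) to 1 (shut); "offset": the shift along the tool's x, y, z in cm, a list of three; "twist": the turn about the tool's z in rad. A call has 1 to 10 rows; each row shifts and turns the pose as measured when the row begins, along the tool's axes as they then stand; what a row does not reach is not made up. A row lasts 1/12 s, in which the tool goes at most 41.7 mm and 7.16 degrees, less where a joint would pass 70% of its speed; a pose out of reach is approached as far as the arm can. A call with a gripper value outside its range is refused whole. The fingers move at their own pace and stop on an object; the grip force is fixed at half the most. Time passes only in rows, so rows that do not move let the fingers close. It gives the time, the measured TCP pose, the force and the opening at its end, in the units of the state.
- state(): the state, without advancing time (a new reading comes with each control period).
- get_image(name): name is "scene" or "top" or "wrist"; returns the picture (480x640x3 uint8, red, green, blue); there is no depth.
- camera_info(name): a dict with "K" (3x3 intrinsics, pixels), "k1" (the pictures are not rectified: a ray, as slopes to the right and down, at radius r is drawn at 1 + k1 r^2 times it, then the intrinsics apply), "R" (3x3) and "t" (3): a world point X has camera coordinates R X + t; the wrist camera has in their place "mount" (4x4, takes a point from camera to tool coordinates, whose origin is the TCP and whose axes are the flange's). Camera axes: x right, y down, z forward; pixel columns grow to the right and rows downward; lengths in m; the calibration is good to about 2 mm. A picture is of the moment at which its call begins: read the wrist's pose just before it. camera_info takes no time and is no camera call.
- job_done(): hands the job in, once; it reports no verdict.
The state is a dict: "t": time; "joints": joint angles; "qvel": joint speeds; "effort": joint torques, N m; "eef_pos": TCP position; "orientation": TCP orientation; "force": force on the tool from outside, world axes, zero at the start; "moment": the same for the moment, N m; "gripper_width": finger opening in m.
Only numpy, scipy, OpenCV 4.12 (cv2) and the standard library are available. Lean on these libraries where they do the work, as an engineer would, in place of code of your own. Each camera call takes 0.05 s, during which the arm holds its last target.

## Working session

There is one attempt and no reset: what is moved stays moved. The work goes in short steps, Python scripts to look and compute and a tool call to move; the robot and the scene stay as the last step left them, time stands still between calls to the robot, and variables do not carry over. Pictures are saved under pics/ and viewed, and the job is handed in when it is done.

Besides the shell and the picture viewer there is one more tool, called after "Call:" as name([rows], argument=value, ...), one row to a line, values as JSON. arm_command: Moves the arm, as the interface text tells. Its arguments: {"type":"object","properties":{"commands":{"type":"array","items":{"type":"object","properties":{"gripper":{"type":"number"},"offset":{"type":"array","items":{"type":"number"}},"twist":{"type":"number"}}}}},"required":["commands"]}

```bash
mkdir -p pics; ls; python3 - <<'E'
from cell import *
import cv2
print(state())
for n in ["scene","top","wrist"]:
    im=get_image(n); cv2.imwrite(f"pics/{n}0.png",im[:,:,::-1]); print(n,camera_info(n))
E
```

```text
pics
{'t': 0.0, 'joints': array([ 1.13499291e+00,  3.20266966e-01,  1.56568650e+00, -3.65391725e-05,
        1.25738081e+00, -1.99909840e-02]), 'qvel': array([-0.00089957, -0.00116209,  0.00024516, -0.00060291,  0.00197752,
       -0.00082652]), 'effort': array([-1.54216508e-03, -4.12447500e+01, -2.31972742e+01,  7.28238327e-02,
        4.58214688e-02, -1.37609377e-04]), 'eef_pos': array([0.23204296, 0.52551916, 0.20013172]), 'orientation': array([-6.48369532e-01, -3.07358987e+00,  2.67702762e-03]), 'force': array([-0.29603158, -0.0419606 , -0.04468337]), 'moment': array([-0.00281858,  0.03117473, -0.0337993 ]), 'gripper_width': 0.09117987167695553}
scene {'K': array([[548.0728197 ,   0.        , 316.62766638],
       [  0.        , 548.0728197 , 237.23082028],
       [  0.        ,   0.        ,   1.        ]]), 'k1': 0.03220951117390834, 'R': array([[ 6.90187112e-01, -7.23630775e-01, -5.02542156e-04],
       [-4.61435724e-01, -4.39574618e-01, -7.70617433e-01],
       [ 5.57421585e-01,  5.32102111e-01, -6.37297827e-01]]), 't': array([-0.37869966,  0.26793278,  0.9789394 ])}
top {'K'
[... 233 characters left out ...]
5],
       [-0.99252118, -0.01174863, -0.12150585],
       [ 0.12113595,  0.02827136, -0.99223325]]), 't': array([-0.00404534,  0.54281438,  1.15562849])}
wrist {'K': array([[343.53073035,   0.        , 322.08646434],
       [  0.        , 343.53073035, 239.81438419],
       [  0.        ,   0.        ,   1.        ]]), 'k1': -0.05380469848609384, 'mount': array([[-6.02918288e-04, -9.64422877e-01, -2.64363670e-01,
         7.39350354e-02],
       [ 9.99999170e-01, -8.82548144e-04,  9.38978616e-04,
        -5.74443687e-04],
       [-1.13888613e-03, -2.64362885e-01,  9.64422609e-01,
        -1.83615538e-01],
       [ 0.00000000e+00,  0.00000000e+00,  0.00000000e+00,
         1.00000000e+00]])}
```

View pics/scene0.png

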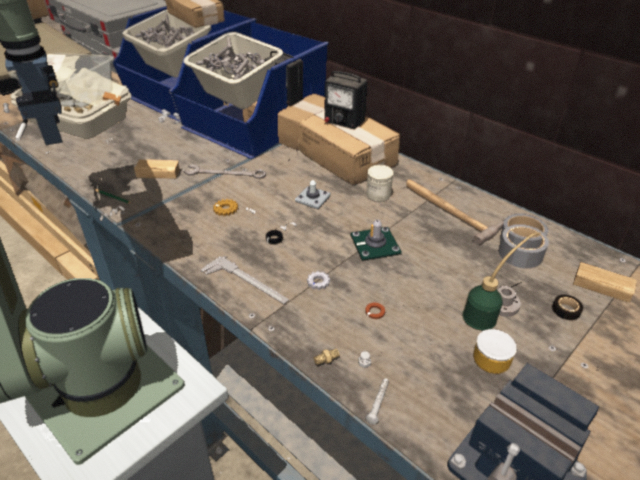

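View pics/top0.png

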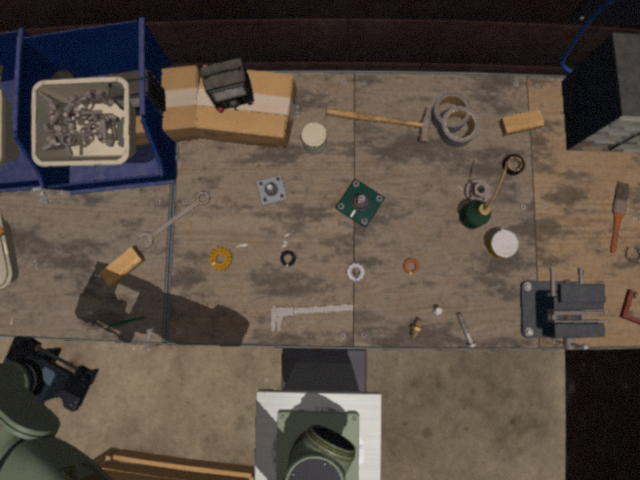

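View pics/wrist0.png

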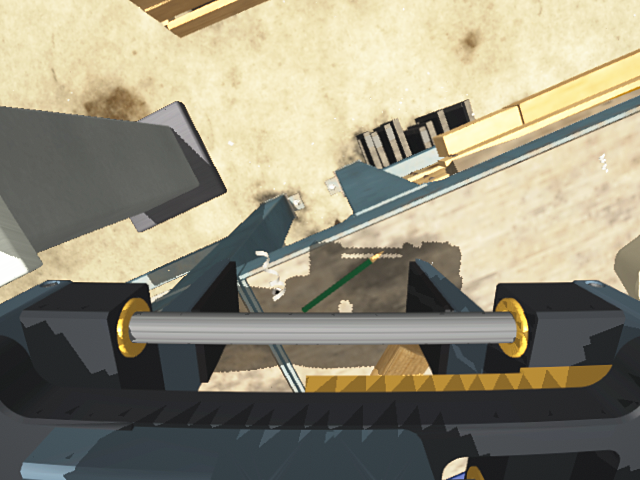

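```bash
cat > h.py <<'E'
from cell import *
import numpy as np, cv2
from scipy.spatial.transform import Rotation as Rt
def ray(name,u,v,st=None):
    c=camera_info(name);K=c["K"];k=c["k1"]
    xd=np.array([(u-K[0,2])/K[0,0],(v-K[1,2])/K[1,1]])
    x=xd.copy()
    for _ in range(20): x=xd/(1+k*(x@x))
    d=np.array([x[0],x[1],1.])
    if name=="wrist":
        st=st or state(); Rw=Rt.from_rotvec(st["orientation"]).as_matrix();M=c["mount"]
        return Rw@M[:3,3]+st["eef_pos"],Rw@M[:3,:3]@d
    return -c["R"].T@c["t"],c["R"].T@d
def at(name,u,v,z,st=None):
    o,d=ray(name,u,v,st); return o+d*(z-o[2])/d[2]
def proj(name,X,st=None):
    c=camera_info(name);X=np.asarray(X,float)
    if name=="wrist":
        st=st or state(); Rw=Rt.from_rotvec(st["orientation"]).as_matrix();M=c["mount"]
        p=M[:3,:3].T@(Rw.T@(X-st["eef_pos"])-M[:3,3])
    else: p=c["R"]@X+c["t"]
    s=p[:2]/p[2]; s=s*(1+c["k1"]*(s@s))
    return c["K"][:2,:2]@s+c["K"][:2,2]
def save(name,fn,box=None,f=1):
    st=state(); im=get_image(name)
    if box: im=im[box[1]:box[3],box[0]:box[2]]
    im=cv2.resize(im,None,fx=f,fy=f,interpolation=cv2.INTER_CUBIC)
    cv2.imwrite("pics/"+fn,im[:,:,::-1]); return st
def goto(x,y,z=None,yaw=None):
    """offset in tool frame (cm) to world target"""
    st=state();R=Rt.from_rotvec(st["orientation"]).as_matrix();p=st["eef_pos"]
    d=np.array([x,y,z if z is not None else p[2]])-p
    print("tool off cm",np.round(R.T@d*100,2),"pos",np.round(p,4),"yaw of tool y", np.round(np.arctan2(R[1,1],R[0,1]),3),"x",np.round(np.arctan2(R[1,0],R[0,0]),3),"tilt",np.round(np.arccos(-R[2,2]),4),"q",np.round(st["joints"],2),"t",round(st["t"],2))
E
python3 - <<'E'
from h import *
save("top","t1.png",(190,160,440,300),3.2)
save("scene","s1.png",(200,170,410,330),3.8)
E
```

```text
(no output)
```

View pics/t1.png

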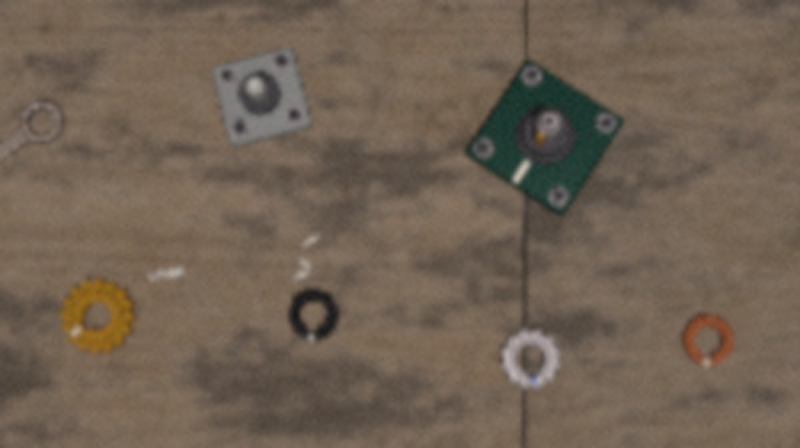

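View pics/s1.png

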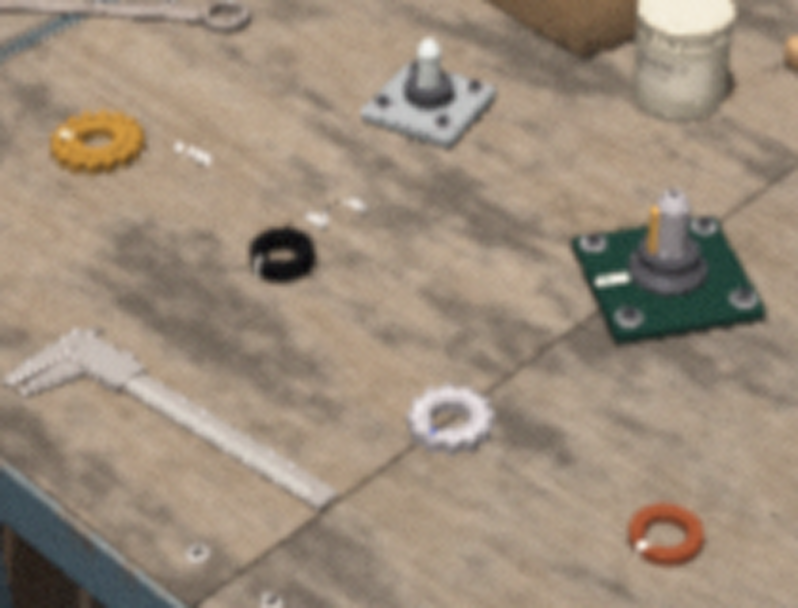

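```bash
python3 - <<'E'
from h import *
T=lambda u,v,z: at("top",190+u/3.2,160+v/3.2,z)
for n,c,m,z in [("large",(98,316),(77,331),.01),("wide",(314,314),(311,339),.014),("small",(531,359),(535,380),.01),("narrow",(708,340),(707,363),.008)]:
    a=T(*c,z);b=T(*m,z);print(n,a,"yaw",np.arctan2(b[1]-a[1],b[0]-a[0]),np.hypot(*(b-a)[:2]))
a=np.mean([T(*p,.012) for p in [(530,60),(622,121),(562,214),(466,152)]],0);b=T(522,170,.012)
print("arbor",a,T(550,118,.071),np.arctan2(b[1]-a[1],b[0]-a[0]), T(466,152,.012)-T(530,60,.012))
a=np.mean([T(*p,.012) for p in [(293,50),(312,127),(234,145),(214,67)]],0);print("peg",a,T(258,82,.056))
S=lambda u,v,z: at("scene",200+u/3.8,170+v/3.8,z)
for n,c,z in [("large",(98,133),.01),("wide",(283,247),.014),("small",(451,412),.01),("narrow",(668,528),.008),("arbor",(672,195),.071),("peg",(429,44),.056)]: print(n,S(*c,z))
print(np.mean([S(*p,.012) for p in [(572,238),(715,217),(763,315),(620,342)]],0))
goto(0,0)
E
```

```text
large [0.48387345 0.25676089 0.01      ] yaw 2.208084804661205 0.020877423240343102
wide [0.48771368 0.08091694 0.014     ] yaw 3.044273638476566 0.020153550250428993
small [ 0.45428768 -0.09299241  0.01      ] yaw -2.9464295475128175 0.01700275337653157
narrow [ 0.47124995 -0.23470252  0.008     ] yaw 3.091989306302499 0.018421958569765327
arbor [ 0.63450741 -0.10326281  0.012     ] [ 0.63746002 -0.10348472  0.071     ] 2.5544383436967815 [-7.69447470e-02  5.15078717e-02  2.22044605e-16]
peg [0.66502485 0.12696189 0.012     ] [0.66739898 0.12565696 0.056     ]
large [0.49087862 0.26188278 0.01      ]
wide [0.49087134 0.08161597 0.014     ]
small [ 0.45908682 -0.09158652  0.01      ]
narrow [ 0.47594944 -0.23539307  0.008     ]
arbor [ 0.63752587 -0.10266156  0.071     ]
peg [0.66955237 0.12826547 0.056     ]
[ 0.63452264 -0.10663665  0.012     ]
tool off cm [-0.000e+00 -5.748e+01  4.000e-02] pos [0.2322 0.5258 0.2006] yaw of tool y 1.155 x 2.726 tilt 0.0008 q [ 1.13  0.32  1.57  0.    1.26 -0.02] t 0.25
```

```bash
python3 - <<'E'
from h import *
goto(.487,.259,.14)
E
```

```text
tool off cm [-34.09 -14.11   6.07] pos [0.2322 0.5258 0.2006] yaw of tool y 1.155 x 2.726 tilt 0.0008 q [ 1.13  0.32  1.57  0.    1.26 -0.02] t 0.25
```

Call:
arm_command([
  {"offset":[-3.4,-1.4,0.6],"gripper":0},
  {"offset":[-3.4,-1.4,0.6],"gripper":0},
  {"offset":[-3.4,-1.4,0.6],"gripper":0},
  {"offset":[-3.4,-1.4,0.6],"gripper":0},
  {"offset":[-3.4,-1.4,0.6],"gripper":0},
  {"offset":[-3.4,-1.4,0.6],"gripper":0},
  {"offset":[-3.4,-1.4,0.6],"gripper":0},
  {"offset":[-3.4,-1.4,0.6],"gripper":0},
  {"offset":[-3.4,-1.4,0.6],"gripper":0},
  {"offset":[-3.4,-1.4,0.6],"gripper":0},
])

```text
schema error: expected keys gripper, offset, twist
```

```bash
python3 - <<'E'
from h import *
goto(.487,.259,.14)
save("wrist","w1.png")
E
```

```text
tool off cm [-34.09 -14.11   6.07] pos [0.2322 0.5258 0.2006] yaw of tool y 1.155 x 2.726 tilt 0.0008 q [ 1.13  0.32  1.57  0.    1.26 -0.02] t 0.25
```

View pics/w1.png

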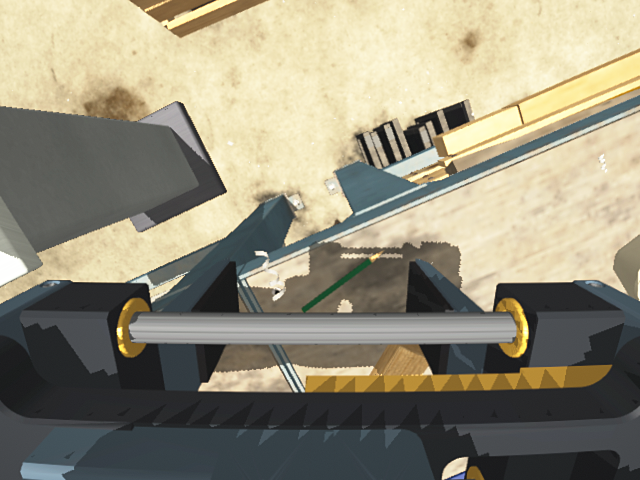

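Twist key is required in every row.

Call:
arm_command([
  {"offset":[-3.4,-1.4,0.6],"gripper":0,"twist":0},
  {"offset":[-3.4,-1.4,0.6],"gripper":0,"twist":0},
  {"offset":[-3.4,-1.4,0.6],"gripper":0,"twist":0},
  {"offset":[-3.4,-1.4,0.6],"gripper":0,"twist":0},
  {"offset":[-3.4,-1.4,0.6],"gripper":0,"twist":0},
  {"offset":[-3.4,-1.4,0.6],"gripper":0,"twist":0},
  {"offset":[-3.4,-1.4,0.6],"gripper":0,"twist":0},
  {"offset":[-3.4,-1.4,0.6],"gripper":0,"twist":0},
  {"offset":[-3.4,-1.4,0.6],"gripper":0,"twist":0},
  {"offset":[-3.4,-1.4,0.6],"gripper":0,"twist":0},
])

```text
t: 1.13
eef_pos: [0.4937, 0.258, 0.1383]
orientation: [0.627, 3.078, 0.012]
force: [0.8, 0.0, -1.0]
gripper_width: 0.0913
```

```bash
python3 - <<'E'
from h import *
goto(.487,.259,.14)
save("wrist","w2.png")
E
```

```text
tool off cm [ 0.66 -0.17 -0.17] pos [0.4937 0.258  0.1383] yaw of tool y 1.169 x 2.74 tilt 0.0077 q [ 0.46  0.34  1.71  0.01  1.09 -0.72] t 1.13
```

View pics/w2.png

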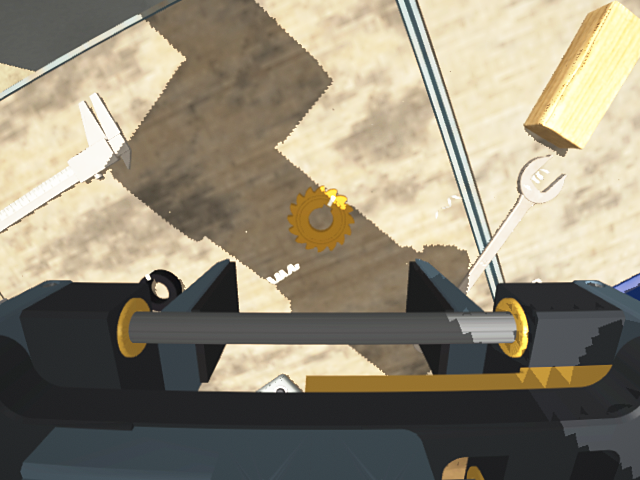

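```bash
python3 - <<'E'
from h import *
st=save("wrist","w3.png",(270,170,370,260),8); goto(0,0)
E
```

```text
tool off cm [ 35.38 -43.09  -0.2 ] pos [0.4956 0.2555 0.1373] yaw of tool y 1.164 x 2.734 tilt 0.0054 q [ 0.45  0.34  1.71  0.    1.09 -0.71] t 1.23
```

View pics/w3.png

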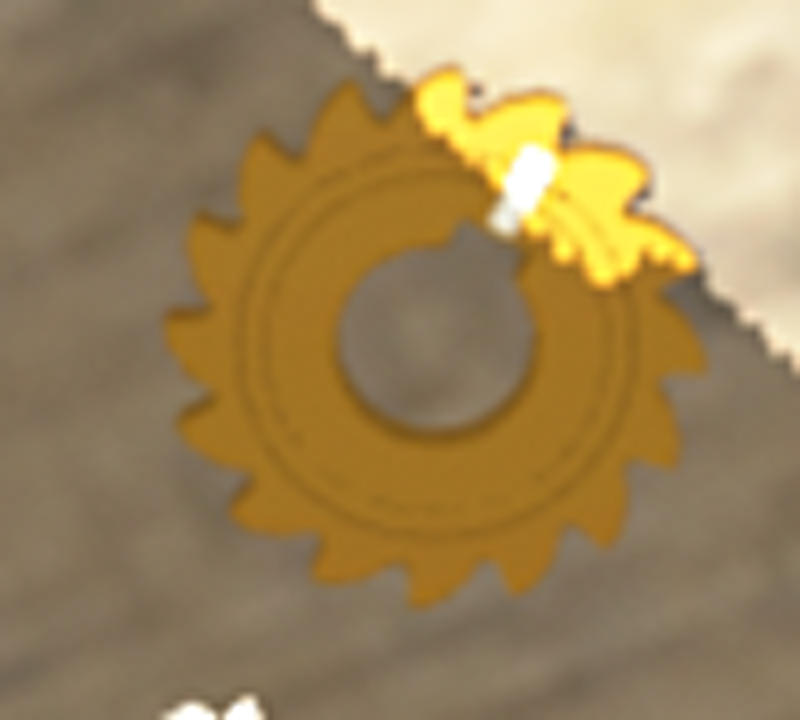

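```bash
python3 - <<'E'
from h import *
st=state()
W=lambda u,v,z: at("wrist",270+u/8,170+v/8,z,st)
c=W(436,340,.01);m=W(525,185,.01);k=W(490,245,.01)
print(c,m,np.arctan2(*(m-c)[1::-1]),np.arctan2(*(k-c)[1::-1]),np.hypot(*(m-c)[:2]), np.hypot(*(W(165,318,.01)-W(705,370,.01))[:2]))
goto(c[0],c[1],.020)
E
```

```text
[0.4830334  0.26382462 0.01      ] [0.47066319 0.28011733 0.01      ] 2.2201899930115356 2.224472973664939 0.02045665059237628 0.0624001239544023
tool off cm [ 1.47  0.2  11.74] pos [0.4956 0.2555 0.1373] yaw of tool y 1.164 x 2.734 tilt 0.0054 q [ 0.45  0.34  1.71  0.    1.09 -0.71] t 1.23
```

Call:
arm_command([
  {"offset":[0.5,0.1,1.8],"gripper":0,"twist":0},
  {"offset":[0.5,0.1,1.8],"gripper":0,"twist":0},
  {"offset":[0.5,0.0,1.5],"gripper":0,"twist":0},
  {"offset":[0,0,0],"gripper":0,"twist":-0.1},
  {"offset":[0,0,0],"gripper":0,"twist":0},
])

```text
t: 1.65
eef_pos: [0.4833, 0.2637, 0.0849]
orientation: [0.485, 3.103, 0.012]
force: [0.1, 1.0, 0.7]
gripper_width: 0.0911
```

```bash
python3 - <<'E'
from h import *
st=save("wrist","w4.png",(240,160,400,280),5); goto(0,0)
E
```

```text
tool off cm [ 37.81 -39.97  -0.26] pos [0.4829 0.2636 0.0848] yaw of tool y 1.257 x 2.828 tilt 0.0073 q [ 0.48  0.38  1.79  0.01  0.96 -0.79] t 1.7
```

View pics/w4.png

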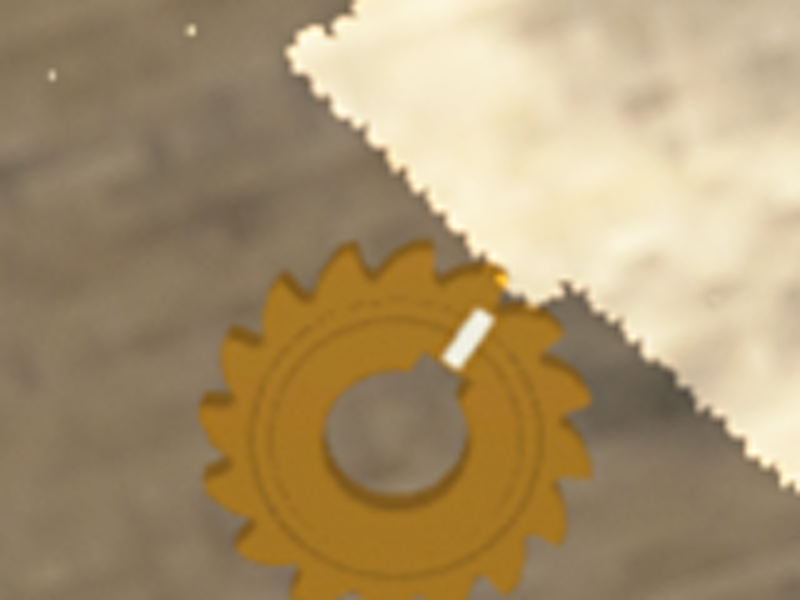

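```bash
python3 - <<'E'
from h import *
st=state()
W=lambda u,v,z: at("wrist",240+u/5,160+v/5,z,st)
c=W(397,437,.01);m=W(484,311,.01);k=W(425,358,.01)
print(c,m,np.arctan2(*(m-c)[1::-1]),np.hypot(*(m-c)[:2]))
goto(c[0],c[1],.020)
E
```

```text
[0.48513821 0.26083946 0.01      ] [0.4700814 0.2798544 0.01     ] 2.2405423989372393 0.024254390104178104
tool off cm [-0.3  -0.24  6.48] pos [0.4829 0.2636 0.0848] yaw of tool y 1.257 x 2.828 tilt 0.0073 q [ 0.48  0.38  1.79  0.01  0.96 -0.79] t 1.7
```

Call:
arm_command([
  {"offset":[-0.2,-0.2,2.5],"gripper":0,"twist":0},
  {"offset":[0,0,2.5],"gripper":0.0,"twist":0},
  {"offset":[0,0,1.4],"gripper":0,"twist":0},
  {"offset":[0,0,0],"gripper":0,"twist":0},
])

```text
t: 2.03
eef_pos: [0.4866, 0.2649, 0.0225]
orientation: [0.502, 3.094, 0.021]
force: [0.1, 0.3, 0.7]
gripper_width: 0.0913
```

```bash
python3 - <<'E'
from h import *
goto(.485,.261,.019)
E
```

```text
tool off cm [ 0.03 -0.43  0.34] pos [0.4866 0.2649 0.0225] yaw of tool y 1.249 x 2.82 tilt 0.0152 q [ 0.47  0.45  1.86  0.01  0.81 -0.78] t 2.03
```

Call:
arm_command([
  {"offset":[0,-0.4,0.3],"gripper":0,"twist":0},
  {"offset":[0,0,0],"gripper":1,"twist":0},
  {"offset":[0,0,0],"gripper":1,"twist":0},
  {"offset":[0,0,0],"gripper":1,"twist":0},
  {"offset":[0,0,0],"gripper":1,"twist":0},
  {"offset":[0,0,0],"gripper":1,"twist":0},
  {"offset":[0,0,0],"gripper":1,"twist":0},
])

```text
t: 2.62
eef_pos: [0.4881, 0.263, 0.0244]
orientation: [0.506, 3.086, 0.029]
force: [0.2, 0.5, -0.0]
gripper_width: 0.0536
```

```bash
python3 - <<'E'
from h import *
goto(.485,.261,.019); st=state(); print(st["gripper_width"],st["force"])
save("wrist","w5.png")
R=Rt.from_rotvec(st["orientation"]).as_matrix(); print(R[:,2])
E
```

```text
tool off cm [ 0.24 -0.3   0.54] pos [0.4881 0.263  0.0244] yaw of tool y 1.246 x 2.816 tilt 0.0237 q [ 0.47  0.45  1.87  0.01  0.8  -0.78] t 2.62
0.053637841057210756 [ 0.15432684  0.52104622 -0.01821874]
[ 0.01737052  0.01617494 -0.99971828]
```

View pics/w5.png

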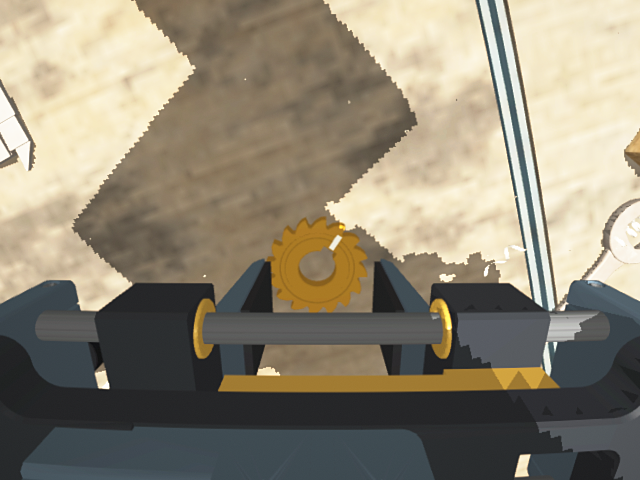

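```bash
python3 - <<'E'
from h import *
st=state();R=Rt.from_rotvec(st["orientation"]).as_matrix();print(st["t"],st["gripper_width"])
for p in [(0,0,0),(0,0,.017),(.016,.027,.017),(.016,-.027,.017),(-.016,-.027,.017)]:
    print(p,proj("wrist",st["eef_pos"]+R@np.array(p),st), (st["eef_pos"]+R@np.array(p))[2])
c=at("wrist",317,266,.01,st);print(c, R.T@(c-st["eef_pos"]))
save("wrist","w6.png",(240,190,400,310),5)
E
```

```text
2.6667 0.050012136411545685
(0, 0, 0) [322.89186381 279.59914599] 0.024474285895487842
(0, 0, 0.017) [322.80089424 269.30289974] 0.007479126444090718
(0.016, 0.027, 0.017) [367.17056901 244.48475965] 0.007863306965946785
(0.016, -0.027, 0.017) [278.41545183 244.56231064] 0.006730758786282043
(-0.016, -0.027, 0.017) [280.19807639 293.06623756] 0.007094945922234648
[0.48434004 0.26094366 0.01      ] [ 0.00311699 -0.00354989  0.01436845]
```

View pics/w6.png

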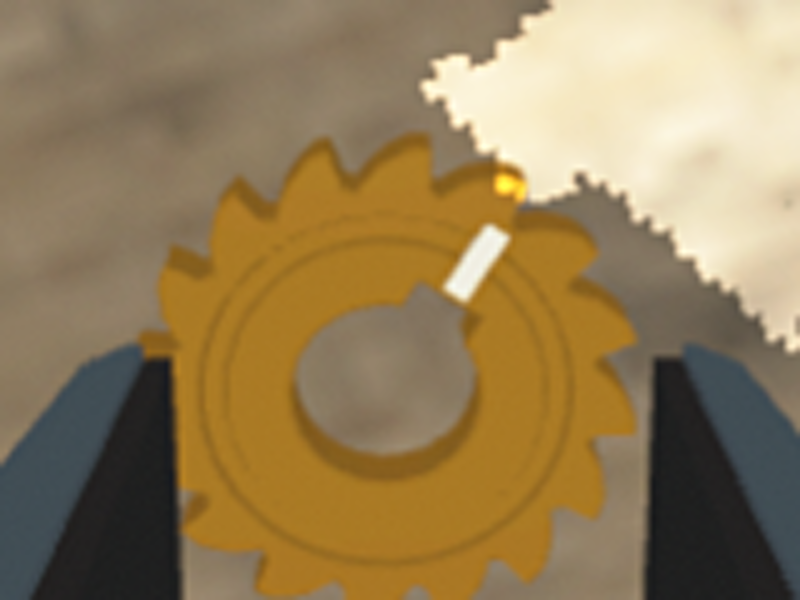

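```bash
python3 - <<'E'
from h import *
st=state();R=Rt.from_rotvec(st["orientation"]).as_matrix()
for p in [(0,0,0),(0,0,.017),(0,.028,.017),(0,-.028,.017)]:
    q=proj("scene",st["eef_pos"]+R@np.array(p)); print(p,q,(q-[170,130])*6)
save("scene","s2.png",(170,130,300,230),6)
print(state()["gripper_width"],state()["t"],state()["eef_pos"])
E
```

```text
(0, 0, 0) [223.99737233 200.70525706] [323.98423396 424.23154234]
(0, 0, 0.017) [224.75086269 206.08230864] [328.50517611 456.49385186]
(0, 0.028, 0.017) [220.87906464 200.15638964] [305.27438781 420.93833783]
(0, -0.028, 0.017) [228.72675449 212.16876149] [352.36052692 493.01256896]
0.042185731200712145 2.7667 [0.48787443 0.26291593 0.02408621]
```

View pics/s2.png

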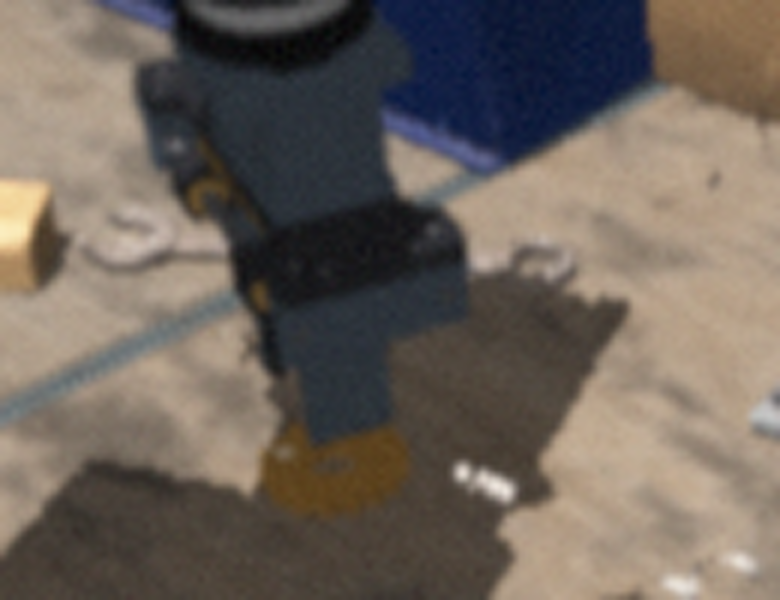

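Call:
arm_command([
  {"offset":[0.2,-0.3,0],"gripper":0,"twist":0},
  {"offset":[0,0,0],"gripper":0,"twist":0},
  {"offset":[0,0,0],"gripper":0,"twist":0},
  {"offset":[0,0,0],"gripper":0,"twist":0},
  {"offset":[0,0,0],"gripper":0,"twist":0},
  {"offset":[0,0,0],"gripper":0,"twist":0},
  {"offset":[0,0,1],"gripper":0,"twist":0},
  {"offset":[0,0,0.8],"gripper":0,"twist":0},
  {"offset":[0,0,0],"gripper":0,"twist":0},
])

```text
t: 3.52
eef_pos: [0.485, 0.2607, 0.0044]
orientation: [0.507, 3.086, 0.029]
force: [-0.1, -0.1, 0.0]
gripper_width: 0.0913
```

```bash
python3 - <<'E'
from h import *
st=save("wrist","w7.png",(220,190,420,340),4); print(state()["gripper_width"])
goto(.4845,.261,0)
save("scene","s3.png",(170,130,300,230),6)
E
```

```text
0.09135550690520894
tool off cm [ 0.06 -0.01  0.47] pos [0.485  0.2608 0.0047] yaw of tool y 1.246 x 2.816 tilt 0.0233 q [ 0.47  0.47  1.89  0.01  0.76 -0.78] t 3.57
```

View pics/w7.png

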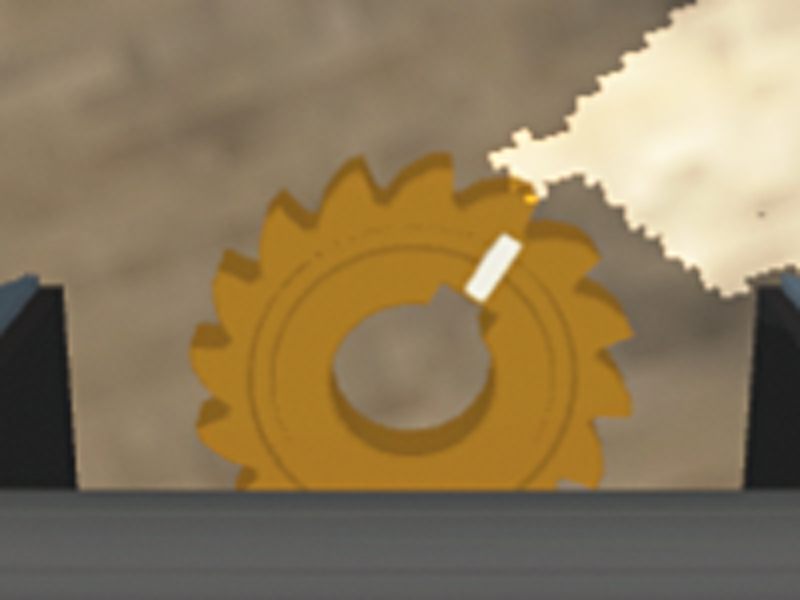

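View pics/s3.png

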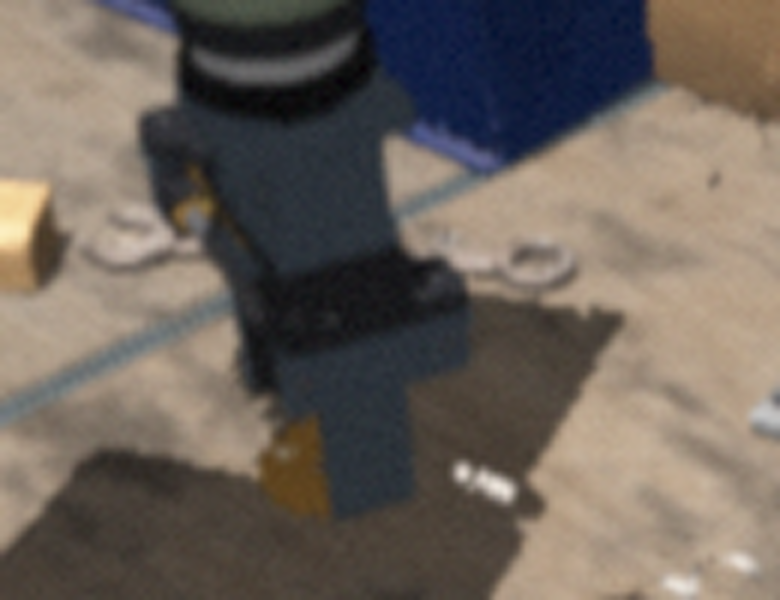

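```bash
python3 - <<'E'
from h import *
st=state();R=Rt.from_rotvec(st["orientation"]).as_matrix()
for y in (-.0456,-.059):
  for z in (.017,0,-.005,-.01,-.015,-.02):
    q=[proj("scene",st["eef_pos"]+R@np.array((x,y,z))) for x in (.016,-.016)]; print(y,z,[(a-[170,130])*6 for a in q])
E
```

```text
-0.0456 0.017 [array([334.12360412, 569.23887554]), array([406.68386632, 546.39976844])]
-0.0456 0 [array([329.55966083, 537.30561445]), array([402.7542021 , 514.54830943])]
-0.0456 -0.005 [array([328.2022206 , 527.81225777]), array([401.5855169, 505.0800694])]
-0.0456 -0.01 [array([326.83781611, 518.27225346]), array([400.41088357, 495.56567379])]
-0.0456 -0.015 [array([325.46639149, 508.68524097]), array([399.23025476, 486.00476859])]
-0.0456 -0.02 [array([324.08789023, 499.05085587]), array([398.0435826 , 476.39699603])]
-0.059 0.017 [array([345.70764974, 587.69001209]), array([418.64289366, 564.54578104])]
-0.059 0 [array([341.2121985 , 555.69906937]), array([414.78812987, 532.63518727])]
-0.059 -0.005 [array([339.87504347, 546.18795943]), array([413.6416473 , 523.14877409])]
-0.059 -0.01 [array([338.53098838, 536.62983507]), array([412.48929593, 513.61584211])]
-0.059 -0.015 [array([337.17997758, 527.02433084]), array([411.3310288 , 504.03603256])]
-0.059 -0.02 [array([335.82195479, 517.37107738]), array([410.16679841, 494.4089828 ])]
```

Call:
arm_command([
  {"offset":[0.0,0,0.6],"gripper":0,"twist":0},
  {"offset":[0,0,0.6],"gripper":0,"twist":0},
  {"offset":[0,0,0],"gripper":0,"twist":0},
])

```text
t: 3.87
eef_pos: [0.4861, 0.2614, -0.0076]
orientation: [0.506, 3.085, 0.031]
force: [-0.2, 0.4, -0.3]
gripper_width: 0.0915
```

Call:
arm_command([
  {"offset":[0.0,0,0.2],"gripper":0,"twist":0},
  {"offset":[0,0,0],"gripper":0,"twist":0},
])

```text
t: 4.03
eef_pos: [0.4859, 0.2613, -0.0103]
orientation: [0.506, 3.085, 0.03]
force: [-0.5, 0.2, -0.2]
gripper_width: 0.0913
```

Call:
arm_command([
  {"offset":[0.0,0,0.2],"gripper":0,"twist":0},
  {"offset":[0,0,0],"gripper":0,"twist":0},
])

```text
t: 4.2
eef_pos: [0.4866, 0.2617, -0.0113]
orientation: [0.506, 3.084, 0.031]
force: [0.2, -0.3, 0.7]
gripper_width: 0.0909
```

Call:
arm_command([
  {"offset":[0.1,0,0.2],"gripper":0,"twist":0},
  {"offset":[0,0,0],"gripper":0,"twist":0},
])

```text
t: 4.37
eef_pos: [0.4872, 0.262, -0.0109]
orientation: [0.503, 3.081, 0.032]
force: [-0.3, -0.6, -0.7]
gripper_width: 0.0911
```

```bash
python3 - <<'E'
from h import *
goto(.4845,.261,0)
save("scene","s4.png",(170,130,300,230),6)
E
```

```text
tool off cm [ 0.21 -0.15 -1.1 ] pos [ 0.4872  0.262  -0.0109] yaw of tool y 1.247 x 2.818 tilt 0.0281 q [ 0.47  0.49  1.91  0.01  0.72 -0.78] t 4.37
```

View pics/s4.png

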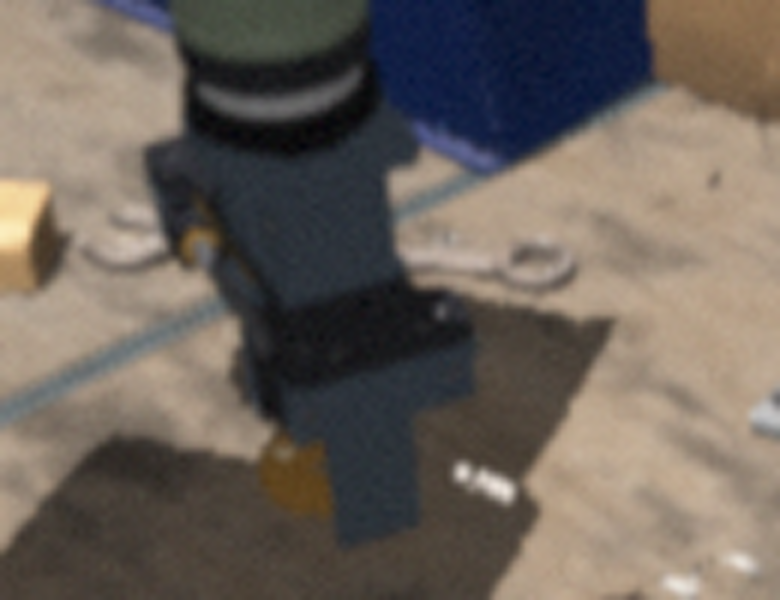

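Call:
arm_command([
  {"offset":[0.2,-0.1,0.3],"gripper":0,"twist":0},
  {"offset":[0,0,0.1],"gripper":0,"twist":0},
])

```text
t: 4.58
eef_pos: [0.4876, 0.2623, -0.0112]
orientation: [0.5, 3.076, 0.035]
force: [-3.3, -1.1, 4.9]
gripper_width: 0.0914
```

Call:
arm_command([
  {"offset":[0,0,0.2],"gripper":0,"twist":0},
  {"offset":[0,0,0],"gripper":0,"twist":0},
])

```text
t: 4.75
eef_pos: [0.4876, 0.2624, -0.0107]
orientation: [0.5, 3.075, 0.036]
force: [1.1, -0.2, 0.1]
gripper_width: 0.0914
```

Call:
arm_command([
  {"offset":[0.2,-0.1,-0.2],"gripper":0,"twist":0},
  {"offset":[0,0,0],"gripper":1,"twist":0},
  {"offset":[0,0,0],"gripper":1,"twist":0},
  {"offset":[0,0,0],"gripper":1,"twist":0},
  {"offset":[0,0,0],"gripper":1,"twist":0},
  {"offset":[0,0,0],"gripper":1,"twist":0},
  {"offset":[0,0,0],"gripper":1,"twist":0},
  {"offset":[0,0,0],"gripper":1,"twist":0},
])

```text
t: 5.42
eef_pos: [0.4842, 0.2618, -0.0098]
orientation: [0.501, 3.077, 0.035]
force: [-0.7, 0.8, 0.6]
gripper_width: 0.0616
```

```bash
python3 - <<'E'
from h import *
goto(.4845,.261,0); st=state(); print(st["force"],st["moment"],Rt.from_rotvec(st["orientation"]).as_matrix()[:,2])
save("wrist","w8.png",(220,190,420,340),4)
E
```

```text
tool off cm [-0.07 -0.05 -0.98] pos [ 0.4842  0.2618 -0.0098] yaw of tool y 1.248 x 2.819 tilt 0.0329 q [ 0.47  0.49  1.92  0.01  0.71 -0.78] t 5.42
[-0.7486535   0.82905839  0.55532001] [-0.05101509  0.0448711   0.06156477] [ 0.02757103  0.01801703 -0.99945747]
```

View pics/w8.png

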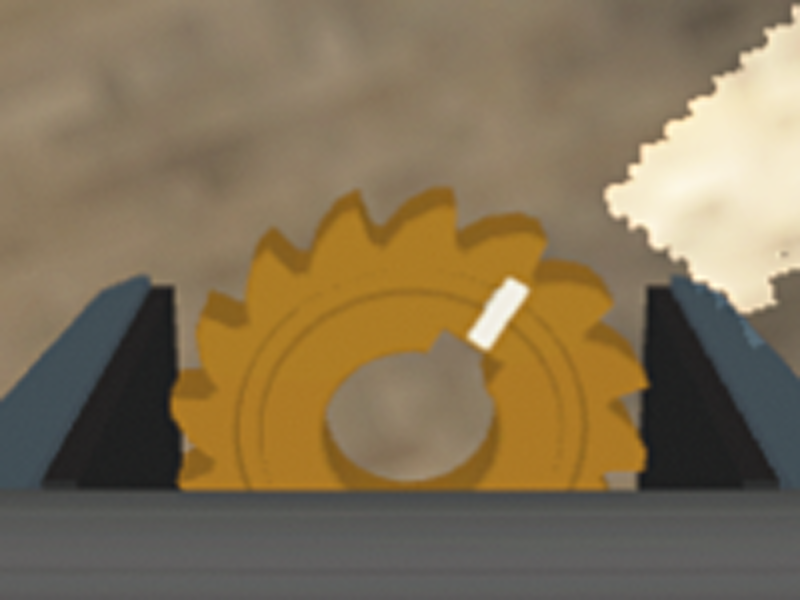

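```bash
cat >> h.py <<'E'
def toolpt(u,v,ztool,st=None):
    """wrist pixel -> tool coords on plane tool z = ztool"""
    c=camera_info("wrist");K=c["K"];k=c["k1"]
    xd=np.array([(u-K[0,2])/K[0,0],(v-K[1,2])/K[1,1]]);x=xd.copy()
    for _ in range(20): x=xd/(1+k*(x@x))
    M=c["mount"];d=M[:3,:3]@np.array([x[0],x[1],1.]);o=M[:3,3]
    return o+d*(ztool-o[2])/d[2]
E
python3 - <<'E'
from h import *
for zt in (-.018,-.020,-.0225):
    P=lambda u,v: toolpt(220+u/4,190+v/4,zt)
    c=P(411,434);a=P(478,345);b=P(515,283);l=P(170,405);r=P(647,385)
    print(zt,c,np.arctan2(*(b-c)[:2]),np.arctan2(*(b-a)[:2]),np.hypot(*(a-c)[:2]),np.hypot(*(b-c)[:2]),r-l)
E
```

```text
-0.018 [-0.00339874 -0.00013738 -0.018     ] 1.0067998366309745 1.0712047759763292 0.015185169768748756 0.02474676715931808 [0.00275523 0.06221857 0.        ]
-0.02 [-0.00246419 -0.00014314 -0.02      ] 1.0067998366309745 1.0712047759763292 0.015001801386839745 0.024447937793523177 [0.00272196 0.06146725 0.        ]
-0.0225 [-0.00129601 -0.00015035 -0.0225    ] 1.0067998366309743 1.0712047759763295 0.014772590909453478 0.024074401086279545 [0.00268037 0.0605281  0.        ]
```

Call:
arm_command([
  {"offset":[0,0,-1.5],"gripper":1,"twist":0},
  {"offset":[0,0,-3],"gripper":1,"twist":0},
  {"offset":[0,0,-3],"gripper":1,"twist":0},
  {"offset":[0,0,-3],"gripper":1,"twist":-0.1},
  {"offset":[0,0,-3],"gripper":1,"twist":-0.1},
  {"offset":[0,0,-1],"gripper":1,"twist":-0.1},
  {"offset":[0,0,0],"gripper":1,"twist":0},
])

```text
t: 6.05
eef_pos: [0.4769, 0.2575, 0.1359]
orientation: [0.015, 3.126, 0.019]
force: [-0.8, 0.8, -2.0]
gripper_width: 0.062
```

```bash
python3 - <<'E'
from h import *
goto(.68,-.104,.135); st=state(); print(st["gripper_width"],st["force"],st["moment"],Rt.from_rotvec(st["orientation"]).as_matrix()[:,2])
save("wrist","w9.png")
E
```

```text
tool off cm [-2.065e+01 -3.595e+01 -3.000e-02] pos [0.4769 0.2575 0.1359] yaw of tool y 1.561 x 3.132 tilt 0.0199 q [ 0.47  0.31  1.76  0.    1.06 -1.09] t 6.05
0.0619551697088834 [-0.84380302  0.82987624 -2.01823646] [ 0.04590125  0.03613522 -0.00041935] [ 0.01577631  0.01215198 -0.9998017 ]
```

View pics/w9.png

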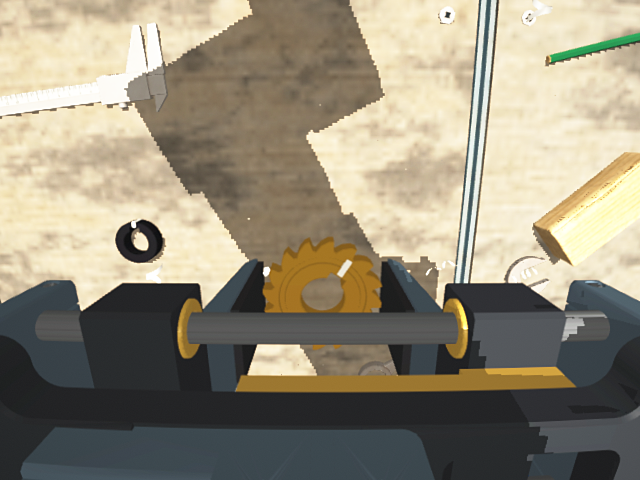

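Call:
arm_command([
  {"offset":[-1,-1.8,0],"gripper":1,"twist":0},
  {"offset":[-2.1,-3.5,0],"gripper":1,"twist":0},
  {"offset":[-2.1,-3.5,0],"gripper":1,"twist":0},
  {"offset":[-2.1,-3.5,0],"gripper":1,"twist":0},
  {"offset":[-2.1,-3.5,0],"gripper":1,"twist":0},
  {"offset":[-2.1,-3.5,0],"gripper":1,"twist":0},
  {"offset":[-2.1,-3.5,0],"gripper":1,"twist":0},
  {"offset":[-2.1,-3.5,0],"gripper":1,"twist":0},
  {"offset":[-2.1,-3.5,0],"gripper":1,"twist":0},
  {"offset":[-2,-3.3,0],"gripper":1,"twist":0},
])

```text
t: 6.93
eef_pos: [0.6604, -0.0838, 0.1109]
orientation: [-0.048, -3.123, -0.022]
force: [0.5, 0.5, -1.6]
gripper_width: 0.0615
```

```bash
python3 - <<'E'
from h import *
goto(.68,-.104,.135); st=state(); print(st["gripper_width"],st["force"],st["moment"],Rt.from_rotvec(st["orientation"]).as_matrix()[:,2])
save("wrist","w10.png")
E
```

```text
tool off cm [-1.97 -1.92 -2.48] pos [ 0.6604 -0.0838  0.1109] yaw of tool y 1.54 x 3.111 tilt 0.0227 q [-0.15  0.53  1.45  0.01  1.18 -1.69] t 6.93
0.06146370356409269 [ 0.45153242  0.45525959 -1.61594072] [-0.0175802  -0.02455964 -0.01340017] [-0.01759176  0.01435819 -0.99974215]
```

View pics/w10.png

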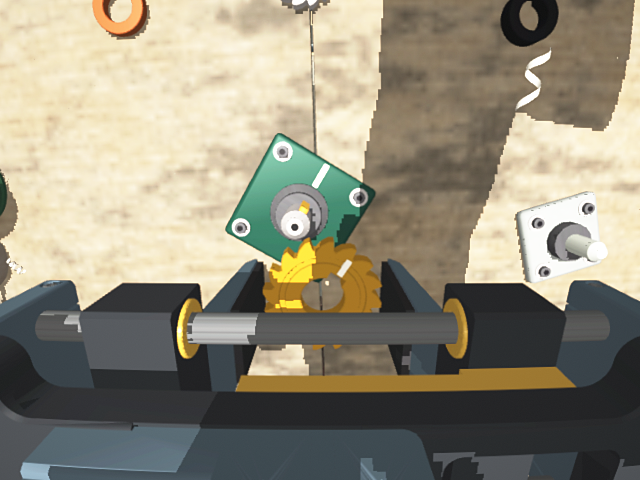

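```bash
python3 - <<'E'
from h import *
st=save("wrist","w11.png",(220,125,390,325),3); goto(0,0)
st=save("wrist","w12.png",(265,160,385,250),6); goto(0,0)
E
```

```text
tool off cm [66.47  6.42  1.16] pos [ 0.6621 -0.0876  0.1098] yaw of tool y 1.535 x 3.106 tilt 0.0199 q [-0.15  0.54  1.45  0.01  1.17 -1.69] t 7.03
tool off cm [66.28  6.21  1.32] pos [ 0.6604 -0.0845  0.1101] yaw of tool y 1.537 x 3.108 tilt 0.0231 q [-0.15  0.53  1.45  0.01  1.18 -1.69] t 7.08
```

View pics/w11.png

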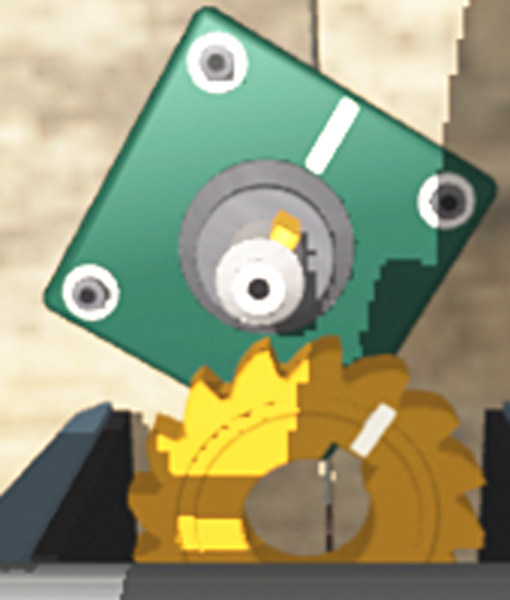

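View pics/w12.png

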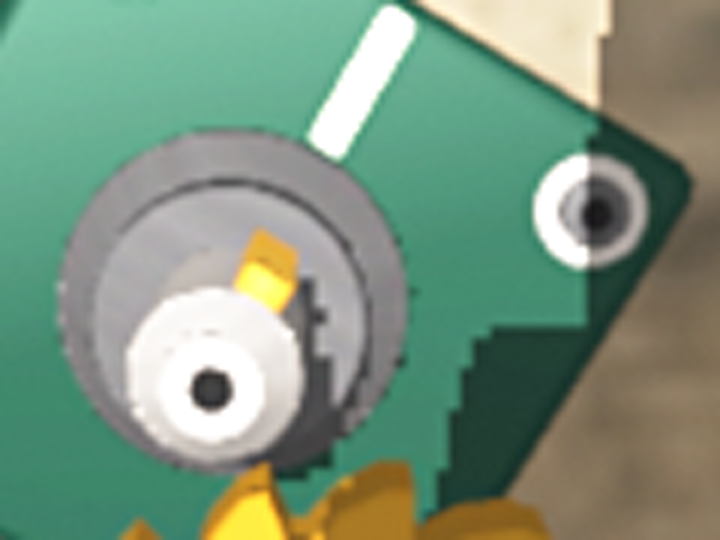

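```bash
python3 - <<'E'
from h import *
S=[]
for i in range(6):
    st=state(); get_image("top"); S.append(st); print(np.round(st["eef_pos"],4),np.round(st["orientation"],4),np.round(st["qvel"][:3],3),np.round(st["force"],1))
save("wrist","w13.png",(265,160,385,250),6)
E
```

```text
[ 0.6604 -0.0845  0.1101] [-0.0526 -3.1227 -0.0218] [ 0.054 -0.038  0.043] [-0.4  1.4 -2.1]
[ 0.6597 -0.0826  0.1106] [-0.049  -3.1223 -0.023 ] [ 0.039 -0.031  0.019] [ 0.3  0.4 -2.4]
[ 0.6595 -0.0815  0.1113] [-0.046 -3.123 -0.023] [ 0.026 -0.025  0.005] [ 0.5  0.1 -1.1]
[ 0.6596 -0.0808  0.112 ] [-0.0436 -3.124  -0.0227] [ 0.016 -0.017 -0.004] [-1.2 -0.1 -1. ]
[ 0.6598 -0.0805  0.1126] [-0.042  -3.125  -0.0223] [ 0.008 -0.012 -0.005] [-0.9 -0.3 -1.9]
[ 0.66   -0.0803  0.1131] [-0.0411 -3.1259 -0.0219] [ 0.004 -0.008 -0.009] [-0.5 -0.5 -1.5]
```

View pics/w13.png

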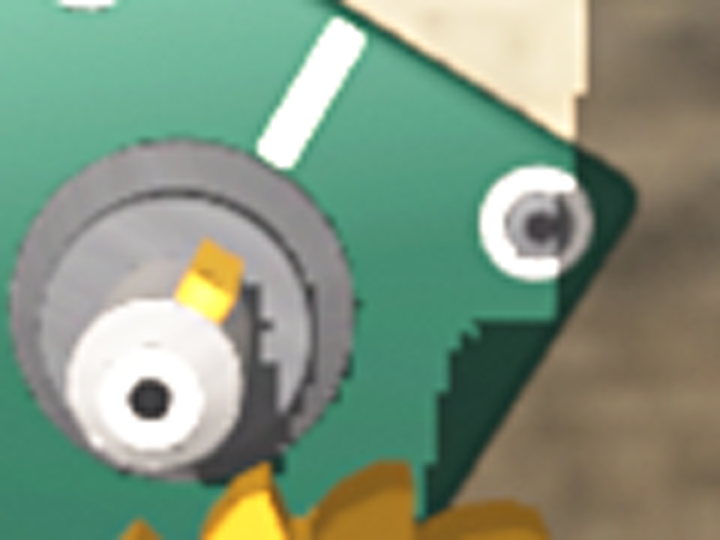

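```bash
python3 - <<'E'
from h import *
for i in range(2): get_image("top")
st=save("wrist","w14.png",(220,125,390,325),3); goto(0,0)
P=lambda u,v,z: at("wrist",265+u/6,160+v/6,z,st)
c=P(150,399,.071);a=P(273,162,.012);b=P(348,30,.012)
print("axis top",c,"shoulder?",P(183,308,.030),P(183,308,.02),"yaw",np.arctan2(*(b-a)[1::-1]),np.arctan2(*(b-c)[1::-1]), np.hypot(*(a-c)[:2]),np.hypot(*(b-c)[:2]))
for z in (.063,):
    k=P(210,250,z); print(k, np.arctan2(*(k-c)[1::-1]),np.hypot(*(k-c)[:2]))
E
```

```text
tool off cm [66.25  6.36  1.  ] pos [ 0.6607 -0.0811  0.1139] yaw of tool y 1.544 x 3.115 tilt 0.0192 q [-0.15  0.53  1.45  0.01  1.18 -1.69] t 7.58
axis top [ 0.63812856 -0.10195321  0.071     ] shoulder? [ 0.63487171 -0.10057468  0.03      ] [ 0.63658218 -0.10126181  0.02      ] yaw 2.5904796370964527 2.570324248398681 0.024313736604025846 0.044996071023150695
[ 0.62258795 -0.09490534  0.063     ] 2.715821202681808 0.01706408566935388
```

View pics/w14.png

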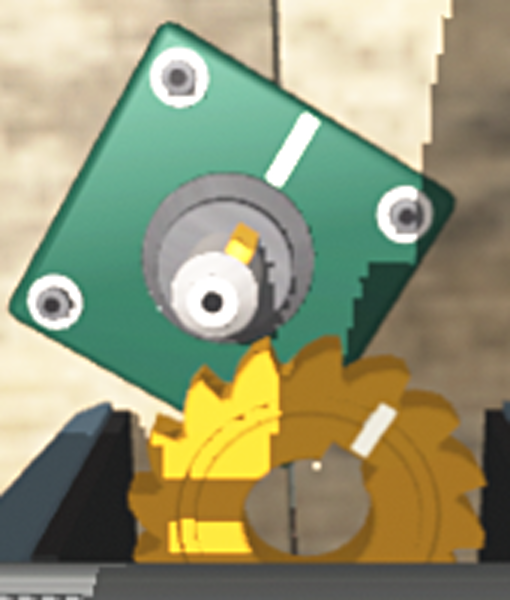

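```bash
python3 - <<'E'
from h import *
st=state();goto(0,0)
P=lambda u,v,z: at("wrist",220+u/3,125+v/3,z,st)
A,B,C=P(168,22,.012),P(457,203,.012),P(10,310,.012)
print("edges",np.arctan2(*(B-A)[1::-1]),np.hypot(*(B-A)[:2]),np.arctan2(*(A-C)[1::-1]),np.hypot(*(A-C)[:2]),"center",(B+C)/2)
R=Rt.from_rotvec(st["orientation"]).as_matrix()
Q=lambda u,v: R@toolpt(220+u/3,125+v/3,-.020)
a,b=Q(362,447),Q(388,410); print(np.arctan2(*(b-a)[1::-1]))
c=Q(306,510);print(R.T@c,np.arctan2(*(b-c)[1::-1]),np.arctan2(*(a-c)[1::-1]))
for v in (460,575): print(toolpt(220+308/3,125+v/3,-.020))
im=get_image("wrist");im=cv2.resize(im[240:320,255:390],None,fx=6,fy=6,interpolation=cv2.INTER_CUBIC);cv2.imwrite("pics/w15.png",im[:,:,::-1])
E
```

```text
tool off cm [66.25  6.36  1.  ] pos [ 0.6607 -0.0811  0.1139] yaw of tool y 1.544 x 3.115 tilt 0.0192 q [-0.15  0.53  1.45  0.01  1.18 -1.69] t 7.58
edges 0.9929751943528118 0.09256884099220773 2.570515282581426 0.09181301666399519 center [ 0.63744822 -0.10080504  0.012     ]
2.542257124186672
[-0.00035306 -0.00064796 -0.02      ] 2.4680157849397046 2.429041239724805
[ 0.0088899  -0.00030199 -0.02      ]
[-0.01280126 -0.00030418 -0.02      ]
```

View pics/w15.png

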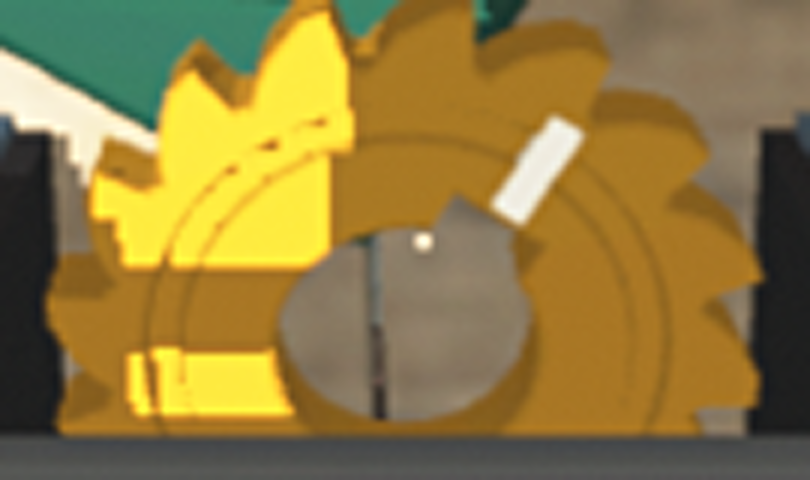

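```bash
python3 - <<'E'
from h import *
st=state()
R=Rt.from_rotvec(st["orientation"]).as_matrix()
for zt in (-.018,-.020,-.022):
    Q=lambda u,v: R@toolpt(255+u/6,240+v/6,zt)
    a,b,c=Q(507,215),Q(569,126),Q(407,340);a1,b1,a2,b2=Q(492,205),Q(555,117),Q(522,225),Q(583,135)
    f=lambda p,q:np.arctan2(*(q-p)[1::-1])
    print(zt,R.T@c,f(c,a),f(c,b),f(a1,b1),f(a2,b2),np.hypot(*(a-c)[:2]),np.hypot(*(b-c)[:2]),np.hypot(*(Q(45,310)-Q(762,275))[:2]))
E
```

```text
-0.018 [-0.00221586 -0.00021081 -0.018     ] 2.4810307602994666 2.506916474756419 2.531398594370411 2.560846581732507 0.014491301673708549 0.02404349119673678 0.0624357121560899
-0.02 [-0.00129333 -0.00021662 -0.02      ] 2.4810307602994666 2.5069164747564185 2.5313985943704114 2.5608465817325063 0.01431631537814116 0.023753159689481135 0.06168178443949786
-0.022 [-0.0003708  -0.00022244 -0.022     ] 2.481030760299467 2.506916474756419 2.5313985943704114 2.5608465817325063 0.014141329082573786 0.023462828182225507 0.06092785672290582
```

```bash
python3 - <<'E'
from h import *
goto(.6365,-.102,.08)
E
```

```text
tool off cm [ 2.32 -2.18  3.39] pos [ 0.6607 -0.0813  0.1139] yaw of tool y 1.544 x 3.115 tilt 0.0192 q [-0.15  0.53  1.45  0.01  1.18 -1.69] t 7.63
```

Call:
arm_command([
  {"offset":[1.0,-1.0,0.5],"gripper":1,"twist":-0.04},
  {"offset":[1.0,-1.0,0.5],"gripper":1,"twist":0},
  {"offset":[0.3,-0.2,0.5],"gripper":1,"twist":0},
  {"offset":[0,0,0],"gripper":1,"twist":0},
  {"offset":[0,0,0],"gripper":1,"twist":0},
  {"offset":[0,0,0],"gripper":1,"twist":0},
])

```text
t: 8.13
eef_pos: [0.6382, -0.1015, 0.0996]
orientation: [0.026, -3.132, -0.022]
force: [0.1, 0.5, -2.3]
gripper_width: 0.0618
```

```bash
python3 - <<'E'
from h import *
for i in range(3): get_image("top")
goto(.6365,-.102,.072)
E
```

```text
tool off cm [ 0.17 -0.09  2.77] pos [ 0.6384 -0.1015  0.0997] yaw of tool y 1.588 x -3.124 tilt 0.0167 q [-0.18  0.51  1.52  0.01  1.12 -1.78] t 8.28
```

Call:
arm_command([
  {"offset":[0.1,0,1.3],"gripper":1,"twist":0},
  {"offset":[0.1,0,1.0],"gripper":1,"twist":0},
  {"offset":[0,0,0],"gripper":1,"twist":0},
  {"offset":[0,0,0],"gripper":1,"twist":0},
])

```text
t: 8.62
eef_pos: [0.638, -0.1004, 0.0769]
orientation: [0.028, -3.135, -0.021]
force: [0.3, 0.2, -1.3]
gripper_width: 0.0615
```

```bash
python3 - <<'E'
from h import *
for i in range(3): get_image("top")
goto(.6365,-.102,.072)
save("scene","s5.png",(320,170,450,270),6)
save("wrist","w16.png",(240,200,410,320),4.5)
E
```

```text
tool off cm [ 0.18 -0.14  0.54] pos [ 0.6383 -0.1006  0.0774] yaw of tool y 1.589 x -3.124 tilt 0.0143 q [-0.18  0.53  1.56  0.01  1.07 -1.78] t 8.77
```

View pics/s5.png

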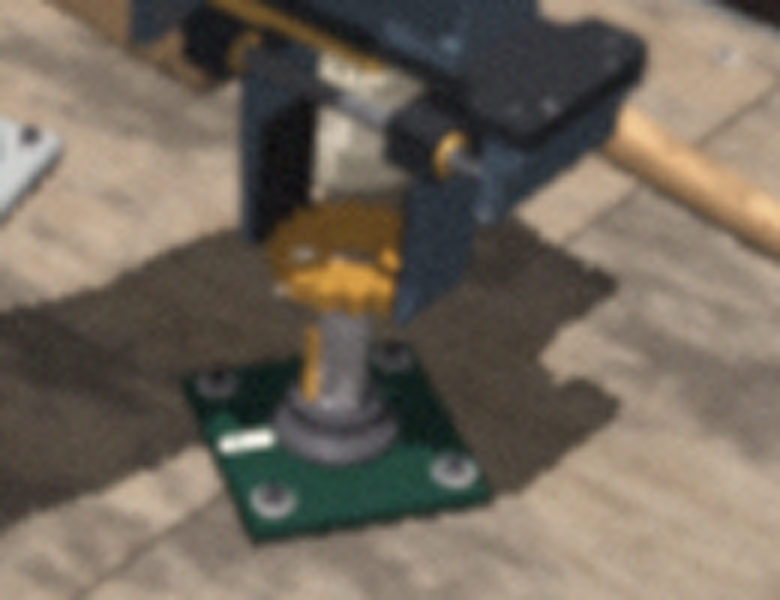

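View pics/w16.png

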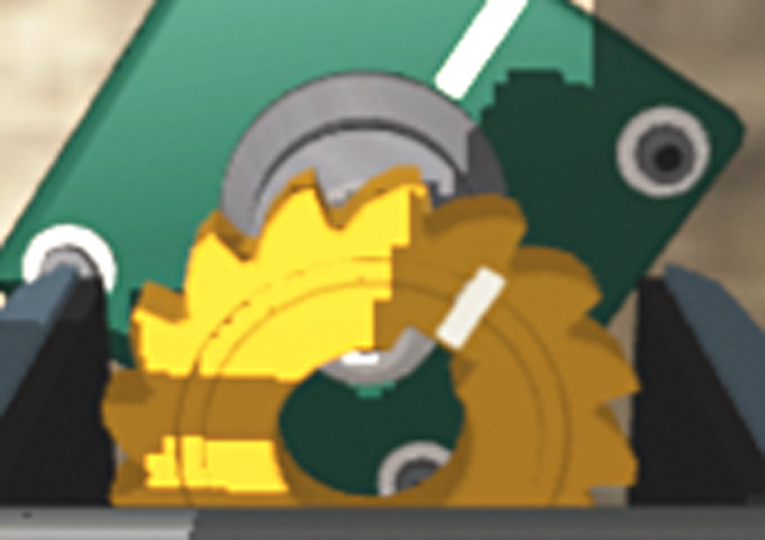

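```bash
python3 - <<'E'
from h import *
st=state()
for z in (.064,.071): print(z,at("wrist",240+370/4.5,200+388/4.5,z,st))
for ax in ((.638,-.102),(.6375,-.1035)):
  for z,r in ((.064,.010),(.071,.0055)):
    print(ax,z,[(proj("wrist",(ax[0]+r,ax[1],z),st)-[240,200])*4.5])
R=Rt.from_rotvec(st["orientation"]).as_matrix()
Q=lambda u,v,zt: toolpt(240+u/4.5,200+v/4.5,zt)
print(Q(105,410,-.02),Q(638,380,-.02),Q(372,345,-.02),Q(372,500,-.01),Q(372,495,-.01))
E
```

```text
0.064 [ 0.64799726 -0.10087387  0.064     ]
0.071 [ 0.64505729 -0.10102614  0.071     ]
(0.638, -0.102) 0.064 [array([361.80990205, 387.93097436])]
(0.638, -0.102) 0.071 [array([362.84777792, 376.9945036 ])]
(0.6375, -0.1035) 0.064 [array([350.95014513, 384.43384576])]
(0.6375, -0.1035) 0.071 [array([351.56610958, 373.3522451 ])]
[ 0.00183694 -0.03096294 -0.02      ] [ 0.00549111  0.03004375 -0.02      ] [ 0.00982543 -0.00031781 -0.02      ] [-0.01465333 -0.00029676 -0.01      ] [-0.01396998 -0.00029669 -0.01      ]
```

Call:
arm_command([
  {"offset":[0.25,-0.05,0.3],"gripper":1,"twist":0},
  {"offset":[0.05,0,0.2],"gripper":1,"twist":0},
])

```text
t: 9.03
eef_pos: [0.636, -0.1014, 0.0734]
orientation: [0.028, -3.139, -0.02]
force: [0.4, -1.1, -1.1]
gripper_width: 0.0617
```

```bash
python3 - <<'E'
from h import *
for i in range(4): get_image("top")
goto(.636,-.1012,.072); print(state()["force"])
E
```

```text
tool off cm [0.03 0.01 0.14] pos [ 0.6363 -0.1013  0.0734] yaw of tool y 1.589 x -3.124 tilt 0.0131 q [-0.18  0.53  1.57  0.01  1.05 -1.78] t 9.23
[ 0.36985239  0.24076287 -2.02042312]
```

Call:
arm_command([
  {"offset":[0.05,0,0.6],"gripper":1,"twist":0},
  {"offset":[0.05,0,0.4],"gripper":1,"twist":0},
])

```text
t: 9.4
eef_pos: [0.6362, -0.1014, 0.0639]
orientation: [-0.028, 3.141, 0.019]
force: [-0.5, 0.2, -1.7]
gripper_width: 0.0615
```

```bash
python3 - <<'E'
from h import *
for i in range(4): get_image("top")
goto(.636,-.1012,.052); print(state()["force"])
save("wrist","w17.png",(240,200,410,320),4.5)
E
```

```text
tool off cm [0.03 0.   1.22] pos [ 0.6363 -0.1014  0.0642] yaw of tool y 1.589 x -3.124 tilt 0.0124 q [-0.18  0.53  1.58  0.01  1.03 -1.78] t 9.6
[ 0.57070332  0.40172822 -1.95447567]
```

View pics/w17.png

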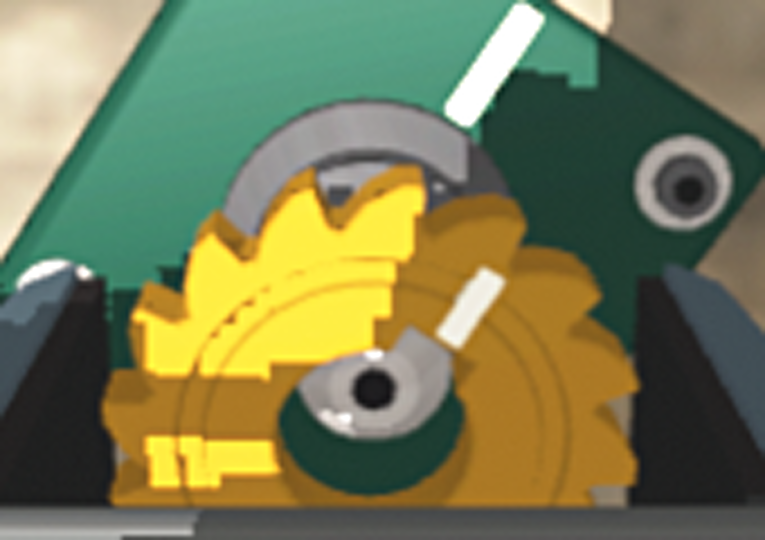

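```bash
python3 - <<'E'
from h import *
st=state()
print(toolpt(240+373/4.5,200+387/4.5,-.0068), at("wrist",240+373/4.5,200+387/4.5,.071,st))
E
```

```text
[-0.0009082  -0.00016524 -0.0068    ] [ 0.63744764 -0.10163321  0.071     ]
```

Call:
arm_command([
  {"offset":[0.05,0,0.5],"gripper":1,"twist":0},
  {"offset":[0.05,0,0.4],"gripper":1,"twist":0},
  {"offset":[0,0,0],"gripper":1,"twist":0},
])

```text
t: 9.9
eef_pos: [0.6359, -0.1014, 0.0552]
orientation: [-0.028, 3.139, 0.019]
force: [-0.0, -0.4, -2.0]
gripper_width: 0.0617
```

```bash
python3 - <<'E'
from h import *
for i in range(3): get_image("top")
goto(.636,-.1012,.052); print(state()["force"])
save("wrist","w18.png",(240,200,410,320),4.5)
E
```

```text
tool off cm [0.04 0.02 0.4 ] pos [ 0.6364 -0.1015  0.0559] yaw of tool y 1.589 x -3.124 tilt 0.0123 q [-0.18  0.54  1.59  0.01  1.01 -1.78] t 10.05
[ 0.29582986 -0.07578163 -1.89849169]
```

View pics/w18.png

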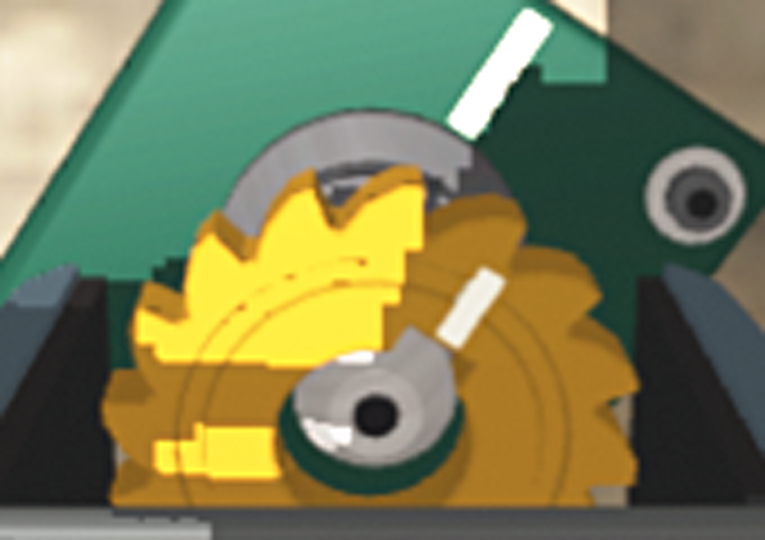

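```bash
python3 - <<'E'
from h import *
print(toolpt(240+376/4.5,200+413/4.5,-.0151))
E
```

```text
[-0.00069476  0.00016377 -0.0151    ]
```

Call:
arm_command([
  {"offset":[0.05,0,0.5],"gripper":1,"twist":0},
  {"offset":[0.05,0,0.3],"gripper":1,"twist":0},
  {"offset":[0,0,0],"gripper":1,"twist":0},
])

```text
t: 10.35
eef_pos: [0.6358, -0.1015, 0.0482]
orientation: [-0.028, 3.137, 0.018]
force: [-0.5, 0.1, -1.5]
gripper_width: 0.0615
```

```bash
python3 - <<'E'
from h import *
for i in range(3): get_image("top")
goto(.636,-.1012,.052); print(state()["force"],state()["moment"])
save("wrist","w19.png",(240,200,410,320),4.5)
E
```

```text
tool off cm [ 0.03  0.04 -0.32] pos [ 0.6363 -0.1016  0.0487] yaw of tool y 1.589 x -3.123 tilt 0.0126 q [-0.18  0.55  1.6   0.01  0.99 -1.78] t 10.5
[-0.29262344  0.61433273 -1.51207239] [0.06442023 0.03628343 0.02812778]
```

View pics/w19.png

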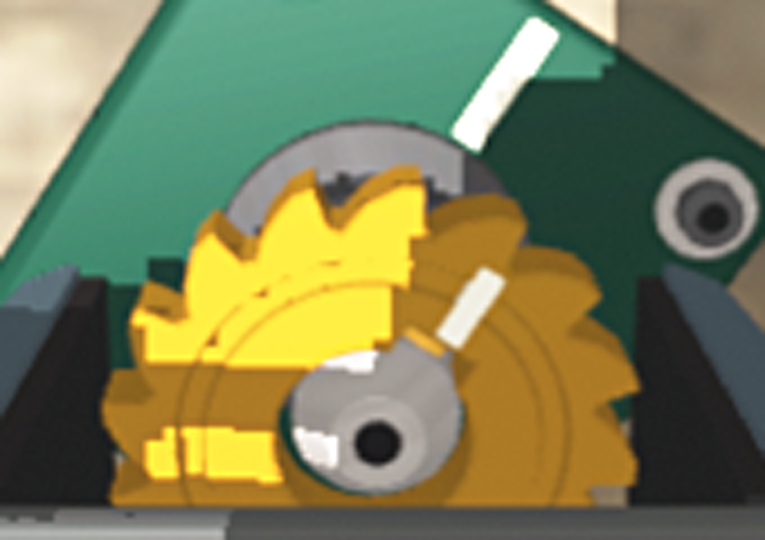

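Call:
arm_command([
  {"offset":[0.05,0.03,0.5],"gripper":1,"twist":0},
  {"offset":[0.05,0,0.5],"gripper":1,"twist":0},
  {"offset":[0.0,0,0],"gripper":1,"twist":0},
])

```text
t: 10.8
eef_pos: [0.6353, -0.1011, 0.0383]
orientation: [-0.028, 3.135, 0.018]
force: [-0.4, -0.2, -1.1]
gripper_width: 0.0617
```

```bash
python3 - <<'E'
from h import *
for i in range(3): get_image("top")
goto(.636,-.1014,.022); print(state()["force"],state()["moment"])
E
```

```text
tool off cm [ 0.02 -0.03  1.73] pos [ 0.6361 -0.1012  0.0393] yaw of tool y 1.589 x -3.124 tilt 0.0135 q [-0.18  0.55  1.61  0.01  0.97 -1.78] t 10.95
[ 0.10035565  0.68431849 -2.29931681] [0.02695248 0.0189516  0.00051856]
```

Call:
arm_command([
  {"offset":[0.05,0,0.6],"gripper":1,"twist":0},
  {"offset":[0.05,0,0.6],"gripper":1,"twist":0},
  {"offset":[0.0,0,0.4],"gripper":1,"twist":0},
])

```text
t: 11.2
eef_pos: [0.636, -0.1013, 0.0234]
orientation: [-0.028, 3.131, 0.016]
force: [0.4, 0.7, -0.9]
gripper_width: 0.0618
```

```bash
python3 - <<'E'
from h import *
for i in range(3): get_image("top")
goto(.636,-.1014,.0205); print(state()["force"],state()["moment"])
save("scene","s6.png",(320,170,450,270),6)
E
```

```text
tool off cm [-0.01 -0.02  0.3 ] pos [ 0.6359 -0.1013  0.0235] yaw of tool y 1.589 x -3.123 tilt 0.0143 q [-0.18  0.57  1.63  0.02  0.93 -1.78] t 11.35
[ 0.87296722 -0.70994469 -1.21292136] [0.0198143  0.04629158 0.01716879]
```

View pics/s6.png

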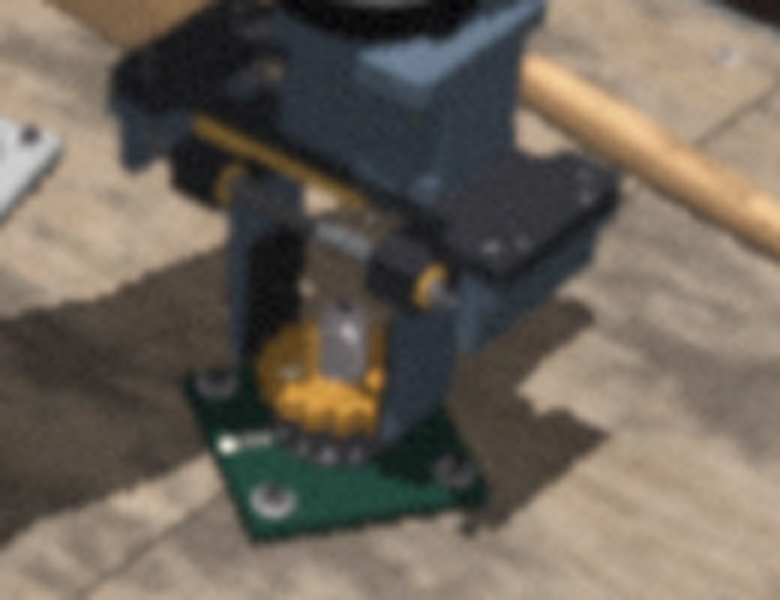

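Call:
arm_command([
  {"offset":[0.0,0,0.25],"gripper":1,"twist":0},
  {"offset":[0.0,0,0],"gripper":1,"twist":0},
])

```text
t: 11.57
eef_pos: [0.6363, -0.1013, 0.0215]
orientation: [-0.029, 3.131, 0.016]
force: [-0.3, -0.1, -1.4]
gripper_width: 0.0613
```

Call:
arm_command([
  {"offset":[0.0,0,0],"gripper":0,"twist":0},
  {"offset":[0.0,0,0],"gripper":0,"twist":0},
  {"offset":[0.0,0,0],"gripper":0,"twist":0},
  {"offset":[0.0,0,0],"gripper":0,"twist":0},
  {"offset":[0.0,0,0],"gripper":0,"twist":0},
  {"offset":[0.0,0,-0.5],"gripper":0,"twist":0},
  {"offset":[0.0,0,-1.5],"gripper":0,"twist":0},
  {"offset":[0.0,0,-3],"gripper":0,"twist":0},
  {"offset":[0.0,0,-3],"gripper":0,"twist":0},
  {"offset":[0.0,0,-3],"gripper":0,"twist":0},
])

```text
t: 12.4
eef_pos: [0.6319, -0.1018, 0.1306]
orientation: [0.029, -3.141, -0.02]
force: [2.0, 0.3, 0.0]
gripper_width: 0.0915
```

```bash
python3 - <<'E'
from h import *
goto(.488,.0815,.135); print(state()["force"],state()["moment"])
for i in range(5): get_image("top")
goto(.488,.0815,.135)
save("scene","s7.png",(320,170,450,270),6)
save("wrist","w20.png",(220,120,420,320),4)
E
```

```text
tool off cm [14.05 18.59 -0.19] pos [ 0.6319 -0.1018  0.1306] yaw of tool y 1.589 x -3.123 tilt 0.0127 q [-0.18  0.47  1.51  0.01  1.17 -1.78] t 12.4
[2.01377431 0.27048448 0.04117854] [0.01606008 0.04264268 0.01897191]
tool off cm [14.08 18.6  -0.32] pos [ 0.6321 -0.1018  0.1295] yaw of tool y 1.589 x -3.123 tilt 0.0125 q [-0.18  0.47  1.51  0.01  1.16 -1.78] t 12.65
```

View pics/s7.png

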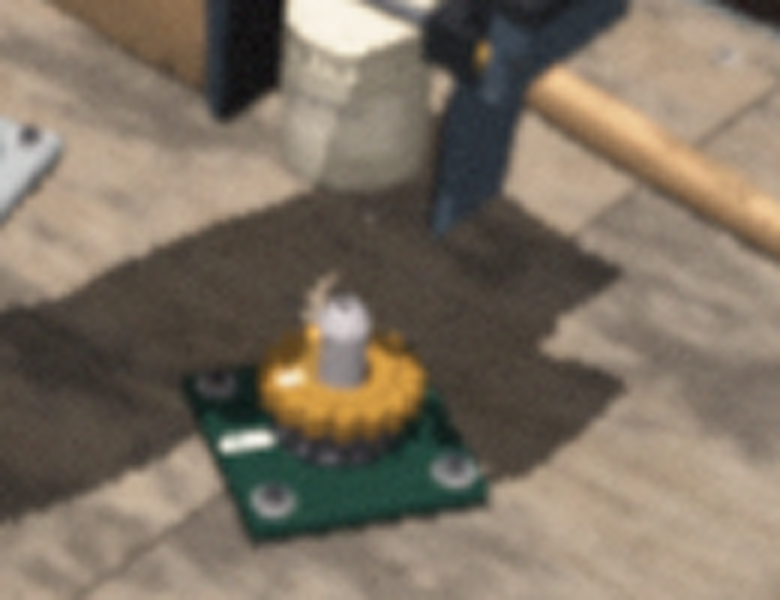

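View pics/w20.png

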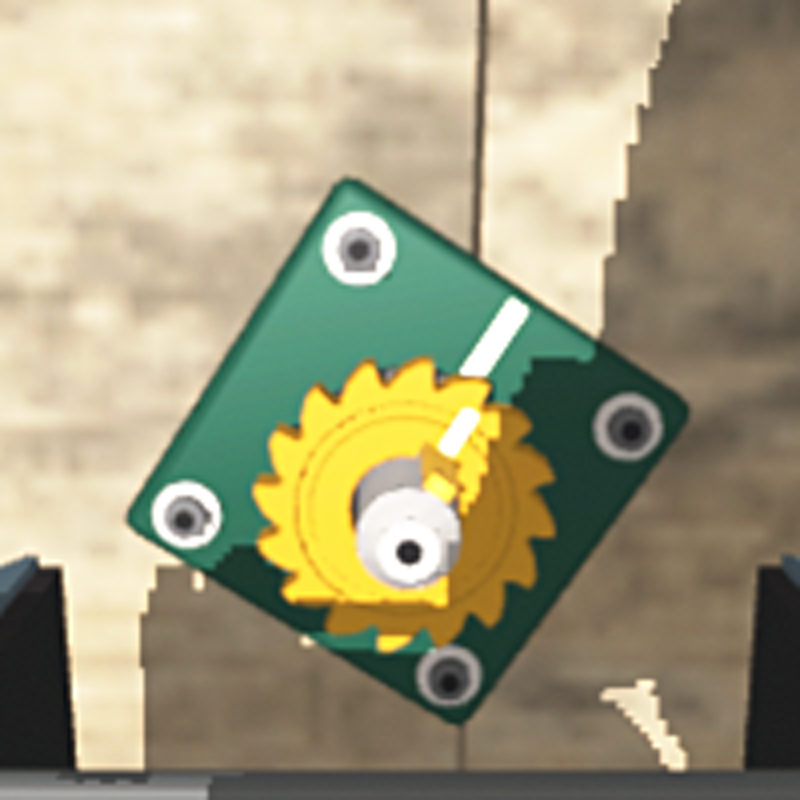

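Call:
arm_command([
  {"offset":[1.2,1.6,0],"gripper":0,"twist":0},
  {"offset":[2.4,3.1,0.5],"gripper":0,"twist":0},
  {"offset":[2.4,3.1,0.5],"gripper":0,"twist":0},
  {"offset":[2.4,3.1,0.5],"gripper":0,"twist":0},
  {"offset":[2.4,3.1,0.5],"gripper":0,"twist":0},
  {"offset":[2.0,2.6,0.5],"gripper":0,"twist":0},
  {"offset":[1.0,1.3,0.5],"gripper":0,"twist":0},
])

```text
t: 13.33
eef_pos: [0.4825, 0.0772, 0.0902]
orientation: [0.015, -3.126, -0.018]
force: [0.2, -1.0, -0.1]
gripper_width: 0.0911
```

```bash
python3 - <<'E'
from h import *
for i in range(6): get_image("top")
goto(.488,.0815,-.0)
save("wrist","w21.png",(240,160,400,320),5)
E
```

```text
tool off cm [-0.13  0.59  9.17] pos [0.4876 0.0746 0.0916] yaw of tool y 1.578 x -3.134 tilt 0.0146 q [ 0.12  0.3   1.9   0.01  0.95 -1.47] t 13.63
```

View pics/w21.png

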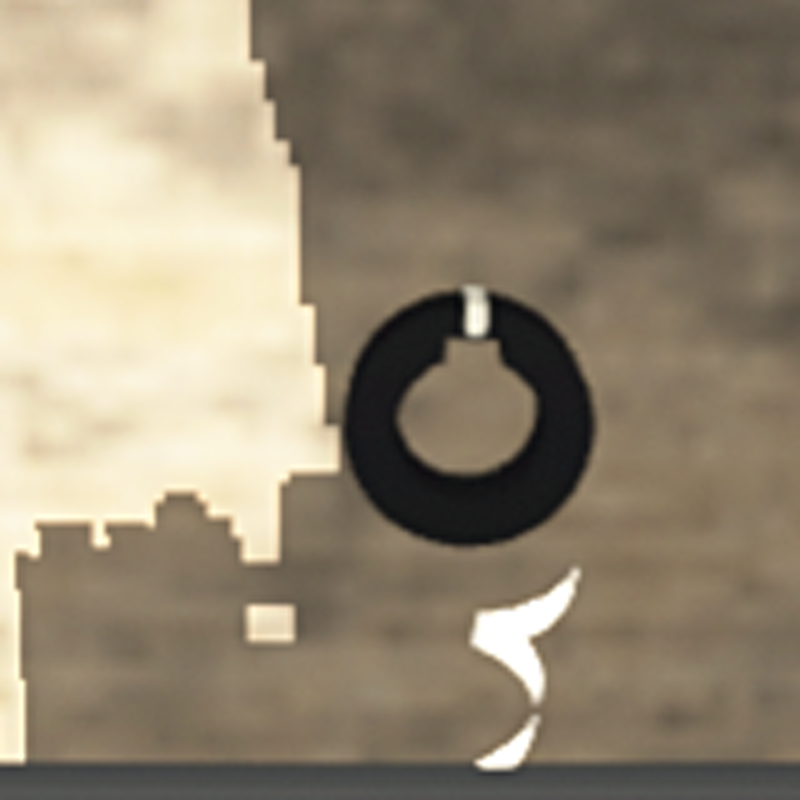

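```bash
python3 - <<'E'
from h import *
st=state()
P=lambda u,v,z: at("wrist",240+u/5,160+v/5,z,st)
b=P(470,545,.014);l=P(344,424,.014);r=P(596,424,.014);print(b,l,r,(l+r)/2)
c=P(470,424,.014);k=P(473,338,.014);m1=P(477,333,.014);m2=P(475,290,.014)
print(c,np.arctan2(*(k-c)[1::-1]),np.arctan2(*(m2-c)[1::-1]),np.hypot(*(k-c)[:2]))
goto(b[0]-.020,c[1],-.0085)
E
```

```text
[0.50885464 0.08451575 0.014     ] [0.48861443 0.06424847 0.014     ] [0.48850321 0.1042192  0.014     ] [0.48855882 0.08423384 0.014     ]
[0.4885577  0.08420762 0.014     ] 3.122940913051917 3.1205493587464415 0.013968798939897794
tool off cm [-0.22  0.86 10.03] pos [0.4877 0.0744 0.0917] yaw of tool y 1.578 x -3.135 tilt 0.0146 q [ 0.12  0.3   1.9   0.01  0.95 -1.47] t 13.68
```

Call:
arm_command([
  {"offset":[-0.1,0.4,2.0],"gripper":0,"twist":0},
  {"offset":[-0.1,0.4,3.0],"gripper":0,"twist":0},
  {"offset":[0,0,2.5],"gripper":0,"twist":0},
  {"offset":[0,0,1.0],"gripper":0,"twist":0},
  {"offset":[0,0,0],"gripper":0,"twist":0},
])

```text
t: 14.1
eef_pos: [0.4974, 0.0797, 0.006]
orientation: [0.002, 3.14, 0.018]
force: [-0.1, 0.4, 0.4]
gripper_width: 0.0911
```

```bash
python3 - <<'E'
from h import *
for i in range(4): get_image("top")
goto(.4887,.0843,-.008); print(state()["force"])
E
```

```text
tool off cm [1.05 0.37 1.68] pos [0.4991 0.0803 0.0089] yaw of tool y 1.57 x 3.141 tilt 0.0144 q [ 0.13  0.42  1.98  0.02  0.73 -1.45] t 14.3
[0.02558767 0.11361762 1.20653057]
```

Call:
arm_command([
  {"offset":[0.6,0.3,0.4],"gripper":0,"twist":0},
  {"offset":[0.6,0.1,0.5],"gripper":0,"twist":0},
  {"offset":[0,0,0.4],"gripper":0,"twist":0},
])

```text
t: 14.55
eef_pos: [0.4892, 0.0848, -0.0018]
orientation: [0.003, 3.127, 0.021]
force: [-0.5, -0.3, -0.5]
gripper_width: 0.0913
```

```bash
python3 - <<'E'
from h import *
for i in range(4): get_image("top")
goto(.4887,.0843,-.008); print(state()["force"])
E
```

```text
tool off cm [ 0.19 -0.05  0.62] pos [ 0.4905  0.0847 -0.0018] yaw of tool y 1.569 x 3.14 tilt 0.0204 q [ 0.14  0.42  2.02  0.02  0.69 -1.44] t 14.75
[1.12554944 0.0945513  0.20952425]
```

Call:
arm_command([
  {"offset":[0.2,0,0.6],"gripper":0,"twist":0},
  {"offset":[0.1,0,0],"gripper":1,"twist":0},
  {"offset":[0,0,0],"gripper":1,"twist":0},
  {"offset":[0,0,0],"gripper":1,"twist":0},
  {"offset":[0,0,0],"gripper":1,"twist":0},
  {"offset":[0,0,0],"gripper":1,"twist":0},
  {"offset":[0,0,0],"gripper":1,"twist":0},
  {"offset":[0,0,0],"gripper":1,"twist":0},
  {"offset":[0,0,0],"gripper":1,"twist":0},
  {"offset":[0,0,0],"gripper":1,"twist":0},
])

```text
t: 15.58
eef_pos: [0.4884, 0.0849, -0.0081]
orientation: [0.003, 3.125, 0.021]
force: [0.4, -0.9, -1.3]
gripper_width: 0.0386
```

```bash
python3 - <<'E'
from h import *
for i in range(2): get_image("top")
goto(.4887,.0843,-.008); print(state()["force"],state()["gripper_width"])
save("wrist","w22.png",(240,200,400,320),5)
E
```

```text
tool off cm [-0.04 -0.06 -0.01] pos [ 0.4883  0.0849 -0.0081] yaw of tool y 1.569 x 3.14 tilt 0.0217 q [ 0.14  0.43  2.03  0.02  0.67 -1.44] t 15.68
[ 0.79051538  0.57429689 -0.52671611] 0.039127896726788354
```

View pics/w22.png

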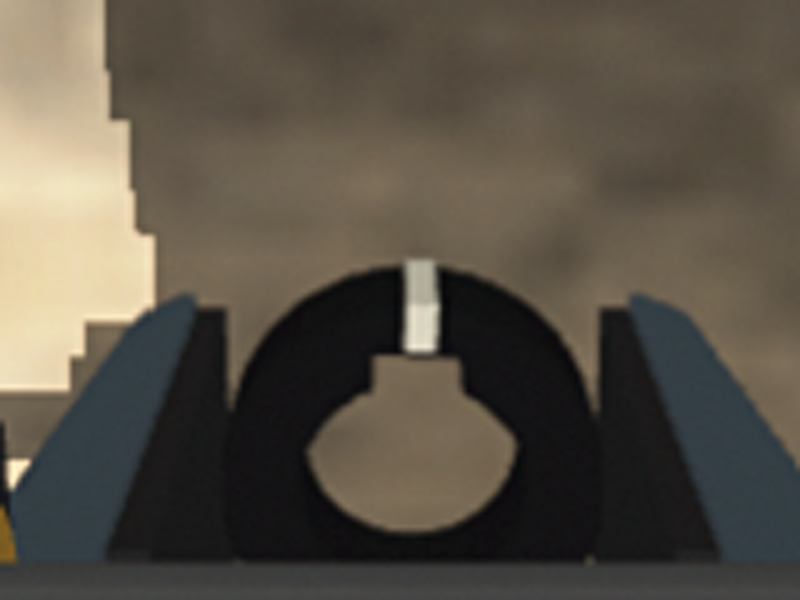

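```bash
python3 - <<'E'
from h import *
Q=lambda u,v,z: toolpt(240+u/5,200+v/5,z)
zt=-.0221
e=Q(421,305,zt);k=Q(417,353,zt);m=Q(422,352,zt);bt=Q(412,261,-.0081)
print(e,k,m,bt)
for cx in (.0,-.001): print(np.arctan2(*(e-[cx,0,0])[:2]),np.arctan2(*(k-[cx,0,0])[:2]),np.arctan2(*(m-[cx,0,0])[:2]))
print(Q(228,440,zt),Q(600,440,zt),Q(412,535,-.0081))
E
```

```text
[ 0.01895683  0.00044222 -0.0221    ] [ 1.38901574e-02  4.75858456e-05 -2.21000000e-02] [ 0.0139961   0.00054757 -0.0221    ] [ 0.0191388  -0.00042769 -0.0081    ]
1.547472767304029 1.5673704722191801 1.5316934514241547
1.548641075197013 1.5676005457040851 1.5342985896662604
[ 0.00448979 -0.01914841 -0.0221    ] [ 0.00445336  0.01864776 -0.0221    ] [-0.0130829  -0.00043889 -0.0081    ]
```

Call:
arm_command([
  {"offset":[0,0,-1.5],"gripper":1,"twist":0},
  {"offset":[0,0,-3],"gripper":1,"twist":0},
  {"offset":[0,0,-3],"gripper":1,"twist":0},
  {"offset":[0,0,-3],"gripper":1,"twist":0.09},
  {"offset":[0,0,-2],"gripper":1,"twist":0.1},
  {"offset":[0,0,0],"gripper":1,"twist":0.1},
  {"offset":[0,0,0],"gripper":1,"twist":0.1},
  {"offset":[0,0,0],"gripper":1,"twist":0.1},
])

```text
t: 16.4
eef_pos: [0.4845, 0.0829, 0.1219]
orientation: [0.795, 3.03, 0.025]
force: [0.1, 0.6, -0.8]
gripper_width: 0.039
```

```bash
python3 - <<'E'
from h import *
for i in range(3): get_image("top")
goto(.6373,-.1008,.12); print(state()["force"],state()["gripper_width"])
E
```

```text
tool off cm [-2.231e+01 -8.630e+00  2.000e-02] pos [0.4839 0.0827 0.121 ] yaw of tool y 1.066 x 2.636 tilt 0.0162 q [ 0.14  0.25  1.88  0.01  1.   -0.93] t 16.55
[ 0.06821649 -0.13412249 -1.00320389] 0.039038561586035414
```

Call:
arm_command([
  {"offset":[-1.6,-0.6,-0.1],"gripper":1,"twist":0.03},
  {"offset":[-3.2,-1.2,-0.2],"gripper":1,"twist":0},
  {"offset":[-3.2,-1.2,-0.3],"gripper":1,"twist":0},
  {"offset":[-3.2,-1.2,-0.3],"gripper":1,"twist":0},
  {"offset":[-3.2,-1.2,-0.3],"gripper":1,"twist":0},
  {"offset":[-3.2,-1.2,-0.2],"gripper":1,"twist":0},
  {"offset":[-2.0,-0.8,-0.1],"gripper":1,"twist":0},
])

```text
t: 17.13
eef_pos: [0.6154, -0.0823, 0.1308]
orientation: [-0.789, -3.036, -0.021]
force: [-0.1, 0.3, -0.7]
gripper_width: 0.0388
```

```bash
python3 - <<'E'
from h import *
for i in range(6): get_image("top")
goto(.6373,-.1008,.1); print(state()["force"],state()["gripper_width"])
save("wrist","w23.png",(220,130,420,320),4)
E
```

```text
tool off cm [-3.28 -0.75  3.03] pos [ 0.6125 -0.0788  0.1308] yaw of tool y 1.062 x 2.633 tilt 0.0164 q [-0.16  0.44  1.56  0.02  1.15 -1.22] t 17.43
[ 0.38311404  0.12612667 -1.69637239] 0.03885068921024376
```

View pics/w23.png

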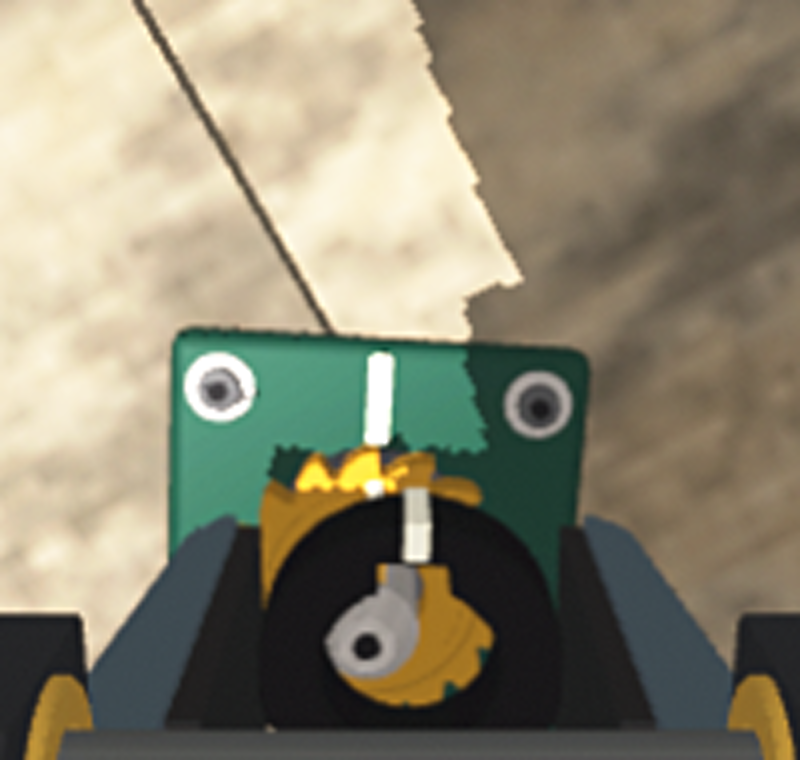

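```bash
python3 - <<'E'
from h import *
st=state()
P=lambda u,v,z: at("wrist",220+u/4,130+v/4,z,st)
A,B=P(180,330,.012),P(587,352,.012);a,b=P(378,443,.012),P(380,352,.012)
f=lambda p,q:np.arctan2(*(q-p)[1::-1])
print(f(A,B)+np.pi/2,f(a,b), "axis",P(367,647,.071))
R=Rt.from_rotvec(st["orientation"]).as_matrix()
Q=lambda u,v,z=-.0221: R@toolpt(220+u/4,130+v/4,z)
e,k,m=Q(418,523),Q(415,568),Q(416,560)
for cy in (-.0003,):
  c=R@np.array([-.001,cy,-.0221]); print(f(c,e),f(c,k),f(c,m),f(Q(413,560),Q(417,523)))
E
```

```text
2.574988981521206 2.6056963856358175 axis [ 0.63814739 -0.10140591  0.071     ]
2.5766515337657854 2.5788915941040993 2.5744803004679664 2.5321841682120274
```

Call:
arm_command([
  {"offset":[-1.5,-0.4,1.0],"gripper":1,"twist":0},
  {"offset":[-1.4,-0.3,1.0],"gripper":1,"twist":0},
  {"offset":[-0.4,-0.1,1],"gripper":1,"twist":0},
  {"offset":[0,0,0.5],"gripper":1,"twist":0},
])

```text
t: 17.82
eef_pos: [0.6375, -0.098, 0.0962]
orientation: [-0.778, -3.039, -0.024]
force: [-0.2, 1.1, -0.6]
gripper_width: 0.0389
```

```bash
python3 - <<'E'
from h import *
for i in range(6): get_image("top")
goto(.6374,-.1006,.075); print(state()["force"],state()["gripper_width"])
save("wrist","w24.png",(240,200,400,320),5)
E
```

```text
tool off cm [-0.1  -0.29  2.35] pos [ 0.6379 -0.0979  0.0985] yaw of tool y 1.069 x 2.64 tilt 0.0156 q [-0.18  0.5   1.54  0.02  1.1  -1.26] t 18.12
[ 1.03048514  0.07545649 -0.33119067] 0.03879628752816257
```

View pics/w24.png

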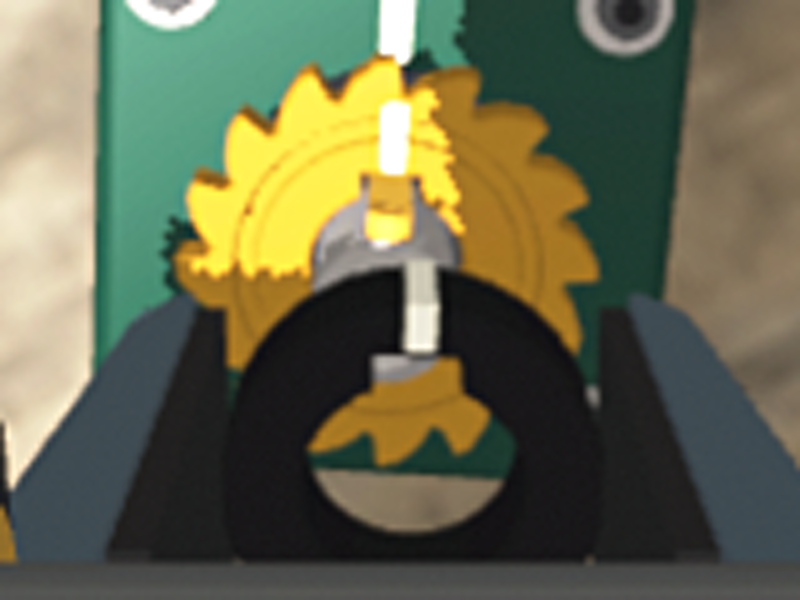

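Call:
arm_command([
  {"offset":[-0.05,-0.2,1.0],"gripper":1,"twist":0},
  {"offset":[0,-0.1,1.0],"gripper":1,"twist":0},
  {"offset":[0,0,0.4],"gripper":1,"twist":0},
  {"offset":[0,0,0],"gripper":1,"twist":0},
])

```text
t: 18.5
eef_pos: [0.6371, -0.1005, 0.0737]
orientation: [0.779, 3.043, 0.025]
force: [-0.4, -0.4, -2.0]
gripper_width: 0.039
```

```bash
python3 - <<'E'
from h import *
for i in range(5): get_image("top")
goto(.6374,-.1006,.065); print(state()["force"],state()["gripper_width"])
save("wrist","w25.png",(240,200,400,320),5)
E
```

```text
tool off cm [ 0.08 -0.05  1.04] pos [ 0.6383 -0.1007  0.0754] yaw of tool y 1.07 x 2.64 tilt 0.0163 q [-0.18  0.52  1.57  0.02  1.05 -1.26] t 18.75
[-0.68177016 -0.44292846 -0.94988359] 0.038714300742662654
```

View pics/w25.png

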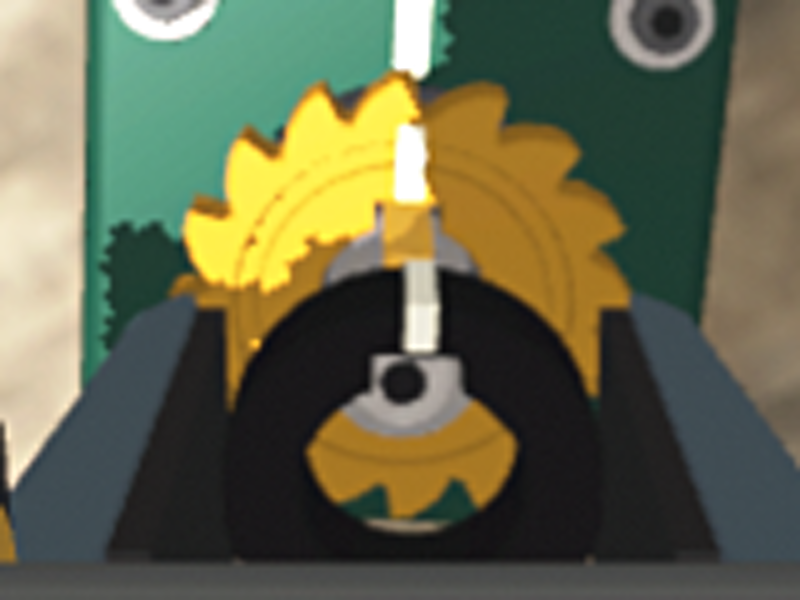

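```bash
python3 - <<'E'
from h import *
st=state()
print(toolpt(240+403/5,200+382/5,st["eef_pos"][2]-.071),at("wrist",240+403/5,200+382/5,.071,st)); goto(.6374,-.1006,.065)
E
```

```text
[ 0.00012245 -0.00122865  0.00453785] [ 0.63764422 -0.10160321  0.071     ]
tool off cm [ 0.08 -0.06  1.05] pos [ 0.6383 -0.1007  0.0755] yaw of tool y 1.07 x 2.64 tilt 0.0163 q [-0.18  0.52  1.57  0.02  1.05 -1.26] t 18.8
```

Call:
arm_command([
  {"offset":[0.15,-0.1,0.6],"gripper":1,"twist":0},
  {"offset":[0.05,0,0.4],"gripper":1,"twist":0},
  {"offset":[0,0,0],"gripper":1,"twist":0},
])

```text
t: 19.05
eef_pos: [0.6366, -0.1005, 0.0655]
orientation: [0.777, 3.038, 0.025]
force: [1.0, 0.9, -0.3]
gripper_width: 0.0387
```

```bash
python3 - <<'E'
from h import *
for i in range(5): get_image("top")
goto(.6372,-.1012,.052); print(state()["force"],state()["gripper_width"])
save("wrist","w26.png",(240,200,400,320),5)
E
```

```text
tool off cm [-0.01 -0.08  1.45] pos [ 0.6373 -0.1006  0.0665] yaw of tool y 1.07 x 2.64 tilt 0.0177 q [-0.18  0.53  1.59  0.02  1.02 -1.26] t 19.3
[-0.2668043   0.25071771 -1.45543256] 0.039028583195543545
```

View pics/w26.png

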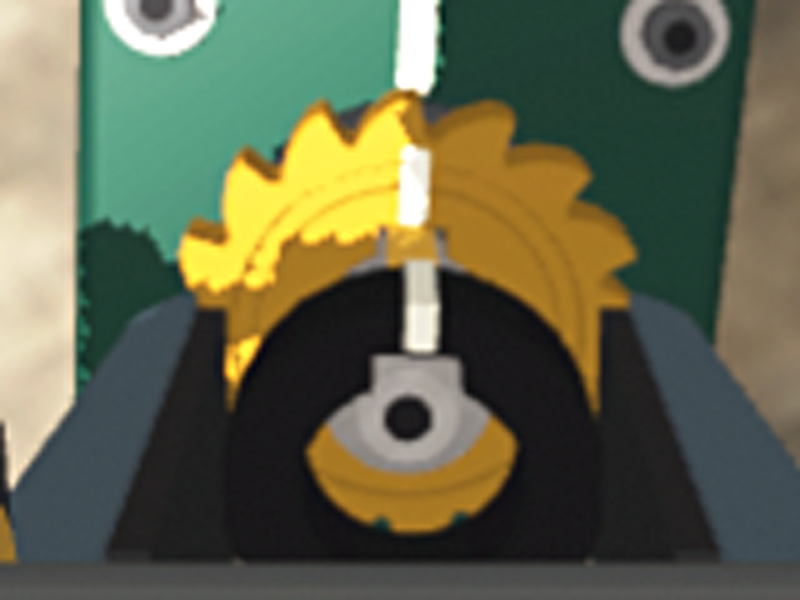

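```bash
python3 - <<'E'
from h import *
st=state()
print(toolpt(240+408/5,200+418/5,st["eef_pos"][2]-.071))
E
```

```text
[-0.00066824 -0.0006434  -0.00446089]
```

Call:
arm_command([
  {"offset":[0.05,-0.05,0.6],"gripper":1,"twist":0},
  {"offset":[0.05,0,0.4],"gripper":1,"twist":0},
  {"offset":[0,0,0],"gripper":1,"twist":0},
])

```text
t: 19.6
eef_pos: [0.6366, -0.1005, 0.0561]
orientation: [0.777, 3.035, 0.025]
force: [0.1, -0.2, -0.0]
gripper_width: 0.0391
```

```bash
python3 - <<'E'
from h import *
for i in range(5): get_image("top")
goto(.6372,-.1012,.052); print(state()["force"],state()["gripper_width"])
save("wrist","w27.png",(240,200,400,320),5)
E
```

```text
tool off cm [-0.   -0.06  0.52] pos [ 0.6374 -0.1007  0.0572] yaw of tool y 1.07 x 2.64 tilt 0.0193 q [-0.18  0.54  1.6   0.02  1.   -1.26] t 19.85
[-0.56655255  0.32464985 -1.45363512] 0.03893999272863228
```

View pics/w27.png

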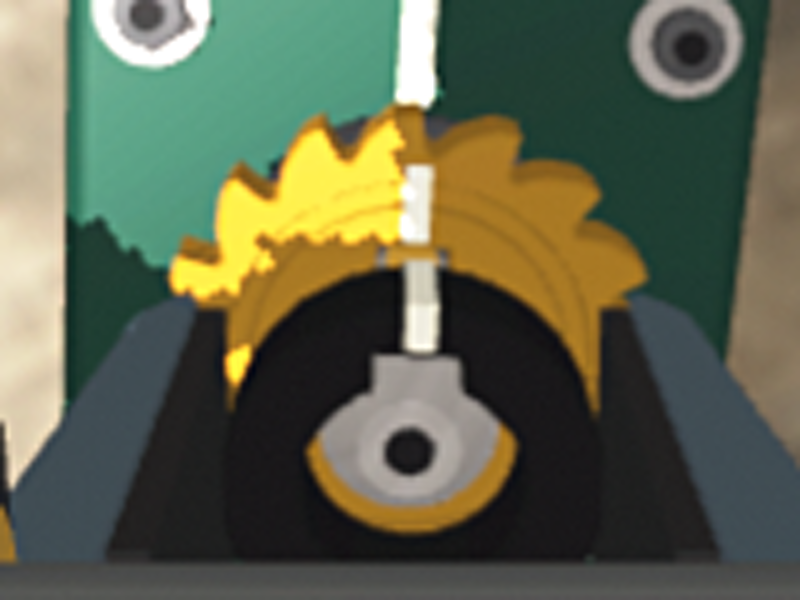

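Call:
arm_command([
  {"offset":[0.05,-0.03,0.4],"gripper":1,"twist":0},
  {"offset":[0.05,0,0.3],"gripper":1,"twist":0},
  {"offset":[0,0,0],"gripper":1,"twist":0},
])

```text
t: 20.15
eef_pos: [0.6367, -0.1004, 0.0501]
orientation: [0.776, 3.032, 0.026]
force: [0.0, 0.7, -0.4]
gripper_width: 0.0389
```

```bash
python3 - <<'E'
from h import *
for i in range(5): get_image("top")
goto(.6372,-.1012,.052); print(state()["force"],state()["gripper_width"])
save("wrist","w28.png",(240,200,400,320),5)
E
```

```text
tool off cm [-0.02 -0.06 -0.11] pos [ 0.6373 -0.1006  0.0509] yaw of tool y 1.07 x 2.64 tilt 0.0208 q [-0.18  0.54  1.61  0.02  0.98 -1.26] t 20.4
[ 0.39846745  0.36169972 -0.32973411] 0.03880597545385632
```

View pics/w28.png

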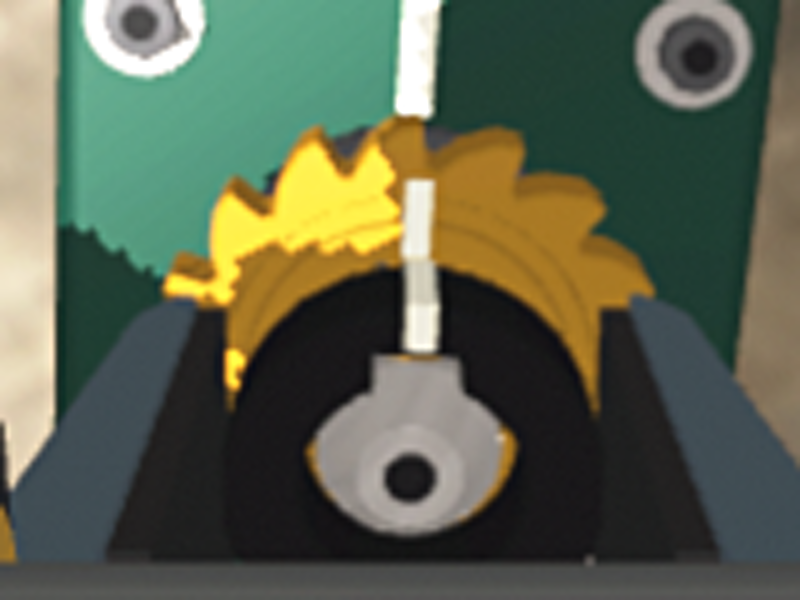

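Call:
arm_command([
  {"offset":[0.05,-0.06,0.5],"gripper":1,"twist":0},
  {"offset":[0.05,0,0.4],"gripper":1,"twist":0},
  {"offset":[0,0,0],"gripper":1,"twist":0},
])

```text
t: 20.7
eef_pos: [0.6365, -0.1006, 0.0415]
orientation: [0.775, 3.03, 0.026]
force: [-0.8, -0.0, -0.4]
gripper_width: 0.0388
```

```bash
python3 - <<'E'
from h import *
for i in range(4): get_image("top")
goto(.6372,-.1012,.034); print(state()["force"],state()["gripper_width"])
E
```

```text
tool off cm [-0.01 -0.06  0.84] pos [ 0.6372 -0.1007  0.0425] yaw of tool y 1.07 x 2.64 tilt 0.0227 q [-0.18  0.55  1.62  0.02  0.96 -1.26] t 20.9
[-0.61800607 -0.59643637 -0.92166053] 0.03881521469561193
```

Call:
arm_command([
  {"offset":[0.05,-0.03,0.5],"gripper":1,"twist":0},
  {"offset":[0.0,0,0.3],"gripper":1,"twist":0},
  {"offset":[0,0,0],"gripper":1,"twist":0},
])

```text
t: 21.15
eef_pos: [0.6372, -0.1007, 0.0343]
orientation: [0.775, 3.027, 0.026]
force: [-0.3, 0.5, -1.2]
gripper_width: 0.0385
```

```bash
python3 - <<'E'
from h import *
for i in range(4): get_image("top")
goto(.6372,-.1012,.034); print(state()["force"],state()["gripper_width"])
save("scene","s8.png",(320,170,450,270),6)
E
```

```text
tool off cm [ 0.01 -0.05  0.09] pos [ 0.6376 -0.1008  0.0349] yaw of tool y 1.07 x 2.64 tilt 0.0243 q [-0.18  0.55  1.63  0.02  0.94 -1.26] t 21.35
[ 0.78803167  0.29761343 -1.28098663] 0.0386989473592497
```

View pics/s8.png

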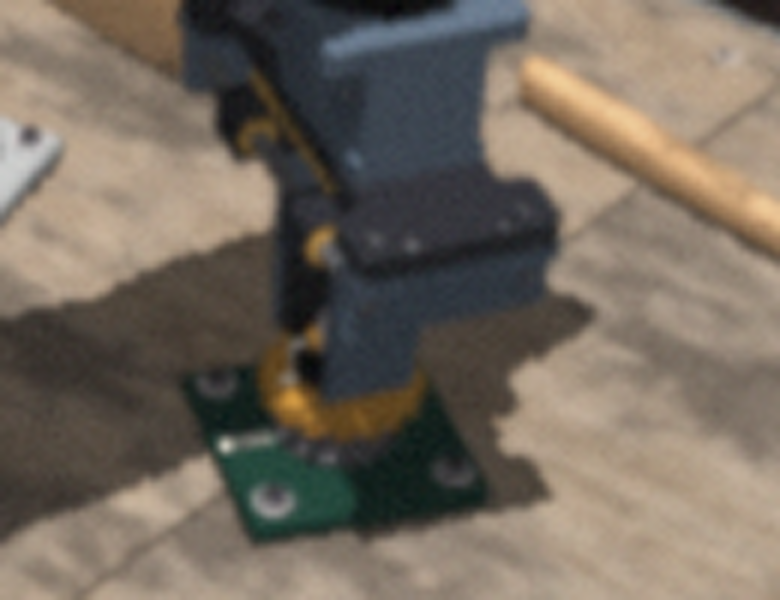

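Call:
arm_command([
  {"offset":[0.0,-0.03,0.25],"gripper":1,"twist":0},
  {"offset":[0.0,0,0],"gripper":1,"twist":0},
])

```text
t: 21.57
eef_pos: [0.6378, -0.1011, 0.0326]
orientation: [0.774, 3.026, 0.026]
force: [-0.5, -1.1, -0.8]
gripper_width: 0.0387
```

Call:
arm_command([
  {"offset":[0.0,0,0],"gripper":0,"twist":0},
  {"offset":[0.0,0,0],"gripper":0,"twist":0},
  {"offset":[0.0,0,0],"gripper":0,"twist":0},
  {"offset":[0.0,0,0],"gripper":0,"twist":0},
  {"offset":[0.0,0,-0.5],"gripper":0,"twist":0},
  {"offset":[0.0,0,-2],"gripper":0,"twist":0},
  {"offset":[0.0,0,-3],"gripper":0,"twist":0},
  {"offset":[0.0,0,-3],"gripper":0,"twist":0},
  {"offset":[0.0,0,-2],"gripper":0,"twist":0},
])

```text
t: 22.32
eef_pos: [0.6321, -0.1017, 0.1372]
orientation: [0.777, 3.037, 0.025]
force: [0.7, -0.3, 0.2]
gripper_width: 0.091
```

```bash
python3 - <<'E'
from h import *
for i in range(5): get_image("top")
goto(.457,-.092,.11); print(state()["force"])
save("scene","s9.png",(320,170,450,270),6)
save("wrist","w29.png",(220,160,420,320),4)
E
```

```text
tool off cm [15.69 -7.55  2.25] pos [ 0.6308 -0.1015  0.1335] yaw of tool y 1.07 x 2.64 tilt 0.016 q [-0.19  0.46  1.51  0.02  1.16 -1.26] t 22.57
[ 0.50202185 -0.46978875 -0.08728673]
```

View pics/s9.png

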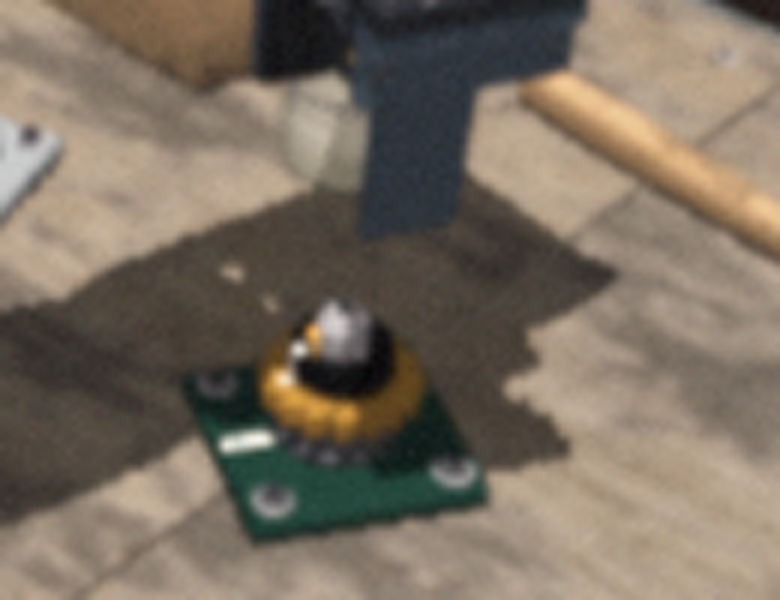

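View pics/w29.png

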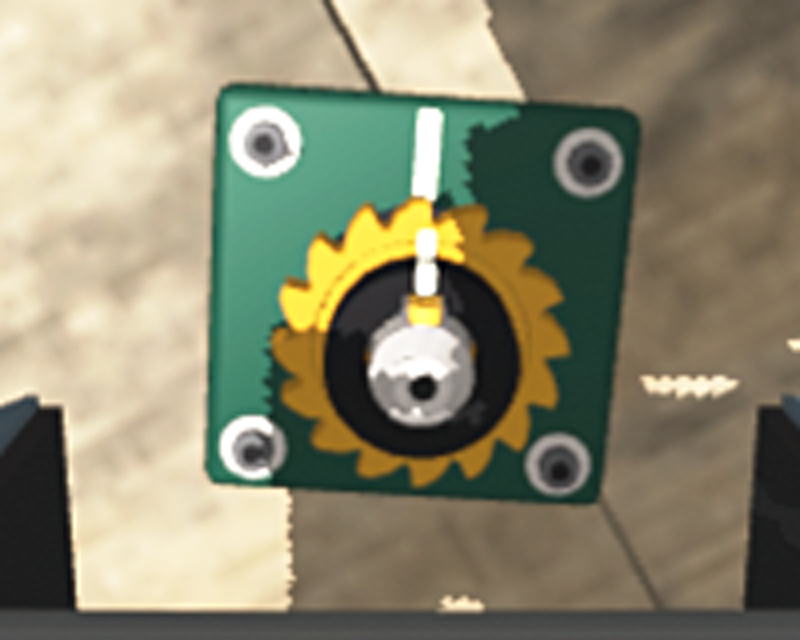

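Call:
arm_command([
  {"offset":[1.6,-0.7,0],"gripper":0,"twist":0},
  {"offset":[3.2,-1.5,0.5],"gripper":0,"twist":0},
  {"offset":[3.2,-1.5,0.5],"gripper":0,"twist":0},
  {"offset":[3.2,-1.5,0.5],"gripper":0,"twist":0},
  {"offset":[3.2,-1.5,0.4],"gripper":0,"twist":0},
  {"offset":[1.4,-0.7,0.4],"gripper":0,"twist":-0.1},
  {"offset":[0,0,0],"gripper":0,"twist":-0.12},
  {"offset":[0,0,0],"gripper":0,"twist":-0.12},
  {"offset":[0,0,0],"gripper":0,"twist":-0.12},
  {"offset":[0,0,0],"gripper":0,"twist":-0.1},
])

```text
t: 23.5
eef_pos: [0.438, -0.0866, 0.0941]
orientation: [0.13, -3.117, -0.035]
force: [-0.3, 0.4, -0.0]
gripper_width: 0.0911
```

```bash
python3 - <<'E'
from h import *
for i in range(5): get_image("top")
goto(.457,-.092,.09); print(state()["force"])
save("wrist","w30.png",(220,160,420,320),4)
E
```

```text
tool off cm [-1.75 -0.66  0.42] pos [ 0.4391 -0.0868  0.0947] yaw of tool y 1.646 x -3.066 tilt 0.0294 q [-0.23  0.24  1.98  0.02  0.95 -1.89] t 23.75
[-0.37079713  0.55012169 -0.28307475]
```

View pics/w30.png

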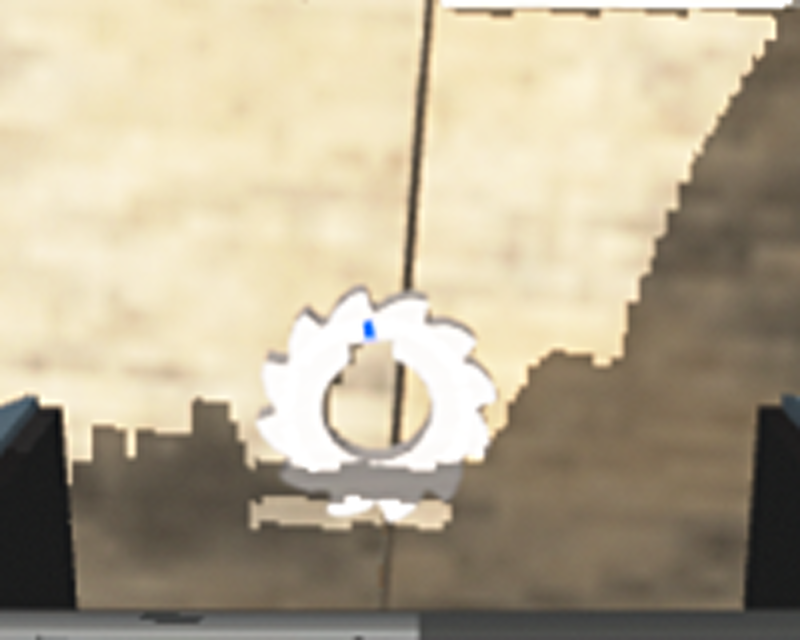

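```bash
python3 - <<'E'
from h import *
st=save("wrist","w31.png",(275,225,355,295),9)
print(Rt.from_rotvec(st["orientation"]).as_matrix()[:,2])
E
```

```text
[-0.02024347  0.02086474 -0.99957734]
```

View pics/w31.png

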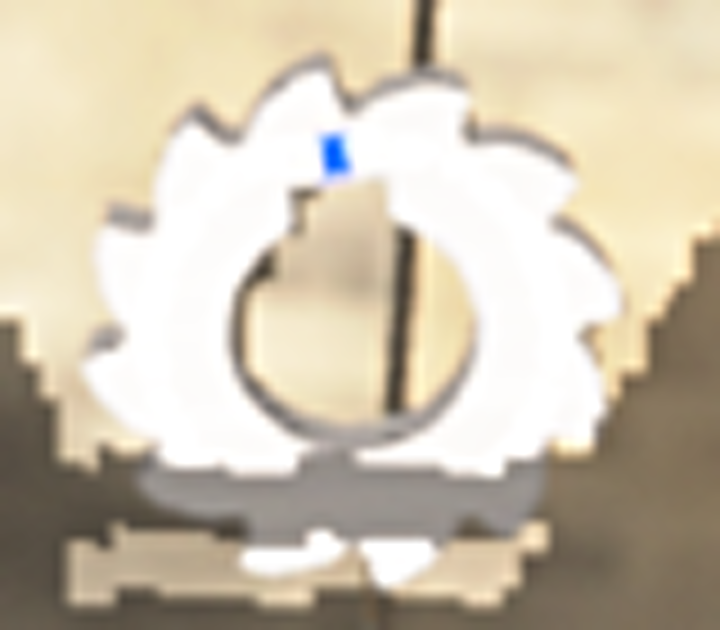

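```bash
python3 - <<'E'
from h import *
st=state()
P=lambda u,v,z=.01: at("wrist",275+u/9,225+v/9,z,st)
f=lambda p,q:np.arctan2(*(q-p)[1::-1])%(2*np.pi)
c=P(356,326);print(c,f(c,P(335,155)),f(c,P(346,190)),f(P(339,175),P(333,135)),np.hypot(*(P(325,65)-P(390,590))[:2]),np.hypot(*(P(85,362)-P(620,310))[:2]))
goto(c[0],c[1],.045)
E
```

```text
[ 0.45568877 -0.09051233  0.01      ] 3.3279097686625527 3.281350622826956 3.353926282005717 0.05082886613516255 0.049264893383125286
tool off cm [-1.7  -0.6   4.95] pos [ 0.4393 -0.0869  0.095 ] yaw of tool y 1.647 x -3.065 tilt 0.0289 q [-0.23  0.24  1.98  0.02  0.95 -1.89] t 23.85
```

Call:
arm_command([
  {"offset":[0,0,0],"gripper":0,"twist":0.07},
  {"offset":[0,0,0],"gripper":0,"twist":0.07},
  {"offset":[-0.7,-0.3,2],"gripper":0,"twist":0},
  {"offset":[-0.5,-0.3,2],"gripper":0,"twist":0},
  {"offset":[0,0,1],"gripper":0,"twist":0},
])

```text
t: 24.27
eef_pos: [0.4537, -0.0935, 0.0458]
orientation: [-0.12, -3.127, -0.029]
force: [-0.5, -0.2, -0.5]
gripper_width: 0.091
```

```bash
python3 - <<'E'
from h import *
for i in range(5): get_image("top")
goto(.4557,-.0905,-.0085); print(state()["force"])
save("wrist","w32.png",(240,190,400,310),5)
E
```

```text
tool off cm [-0.25  0.19  5.61] pos [ 0.4537 -0.0933  0.0476] yaw of tool y 1.495 x 3.066 tilt 0.0213 q [-0.24  0.32  2.02  0.02  0.82 -1.75] t 24.52
[-0.77401476 -0.43993279 -0.62291231]
```

View pics/w32.png

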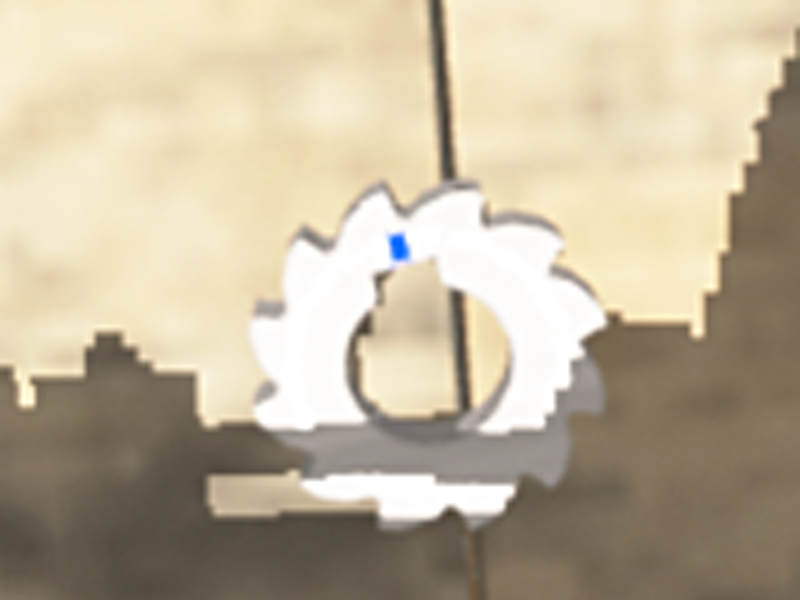

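```bash
python3 - <<'E'
from h import *
st=state()
P=lambda u,v,z=.01: at("wrist",240+u/5,190+v/5,z,st)
f=lambda p,q:np.arctan2(*(q-p)[1::-1])%(2*np.pi)
c=P(430,360);print(c,f(c,P(398,247)),f(c,P(415,265)),f(P(402,258),P(395,235)))
goto(c[0],c[1],-.0085)
E
```

```text
[ 0.45587618 -0.09068472  0.01      ] 3.3308885658685567 3.2172851595976364 3.34991775634614
tool off cm [-0.25  0.18  5.63] pos [ 0.4538 -0.0933  0.0478] yaw of tool y 1.495 x 3.066 tilt 0.0209 q [-0.24  0.32  2.02  0.02  0.82 -1.75] t 24.57
```

Call:
arm_command([
  {"offset":[0,0.1,1.5],"gripper":0,"twist":0},
  {"offset":[0,0.1,1.5],"gripper":0,"twist":0},
  {"offset":[0,0,1],"gripper":0,"twist":0},
  {"offset":[0,0,0.5],"gripper":0,"twist":0},
])

```text
t: 24.9
eef_pos: [0.4581, -0.0914, 0.0065]
orientation: [0.119, 3.137, 0.024]
force: [1.0, -0.9, 0.5]
gripper_width: 0.091
```

```bash
python3 - <<'E'
from h import *
for i in range(5): get_image("top")
goto(.4558,-.0906,-.009); print(state()["force"])
E
```

```text
tool off cm [0.3  0.05 1.64] pos [ 0.4587 -0.0916  0.0074] yaw of tool y 1.495 x 3.066 tilt 0.0157 q [-0.23  0.38  2.06  0.02  0.7  -1.75] t 25.15
[-0.08036877  0.2496291   0.0049232 ]
```

Call:
arm_command([
  {"offset":[0.3,0.05,0.7],"gripper":0,"twist":0},
  {"offset":[0.2,0.05,0.6],"gripper":0,"twist":0},
  {"offset":[0,0,0.2],"gripper":0,"twist":0},
])

```text
t: 25.4
eef_pos: [0.4551, -0.0903, -0.0068]
orientation: [0.119, 3.131, 0.023]
force: [-0.5, 0.7, -0.2]
gripper_width: 0.0915
```

```bash
python3 - <<'E'
from h import *
for i in range(5): get_image("top")
goto(.4558,-.0906,-.009); print(state()["force"])
E
```

```text
tool off cm [ 0.03 -0.    0.28] pos [ 0.4561 -0.0906 -0.0062] yaw of tool y 1.495 x 3.065 tilt 0.0169 q [-0.23  0.39  2.09  0.03  0.65 -1.75] t 25.65
[0.16290631 1.13888221 0.76537693]
```

Call:
arm_command([
  {"offset":[0.1,0,0.3],"gripper":0,"twist":0},
  {"offset":[0,0,0],"gripper":1,"twist":0},
  {"offset":[0,0,0],"gripper":1,"twist":0},
  {"offset":[0,0,0],"gripper":1,"twist":0},
  {"offset":[0,0,0],"gripper":1,"twist":0},
  {"offset":[0,0,0],"gripper":1,"twist":0},
  {"offset":[0,0,0],"gripper":1,"twist":0},
  {"offset":[0,0,0],"gripper":1,"twist":0},
  {"offset":[0,0,0],"gripper":1,"twist":0},
])

```text
t: 26.4
eef_pos: [0.4557, -0.0907, -0.009]
orientation: [0.119, 3.129, 0.022]
force: [-0.4, -0.5, -0.1]
gripper_width: 0.0485
```

```bash
python3 - <<'E'
from h import *
for i in range(2): get_image("top")
goto(.4558,-.0906,-.009); print(state()["force"],state()["gripper_width"])
save("wrist","w33.png",(240,200,400,320),5)
E
```

```text
tool off cm [-0.01  0.01 -0.  ] pos [ 0.4557 -0.0907 -0.009 ] yaw of tool y 1.495 x 3.065 tilt 0.0175 q [-0.23  0.4   2.09  0.03  0.64 -1.75] t 26.5
[ 0.92855956 -0.0917474  -0.33287469] 0.04854233077570949
```

View pics/w33.png

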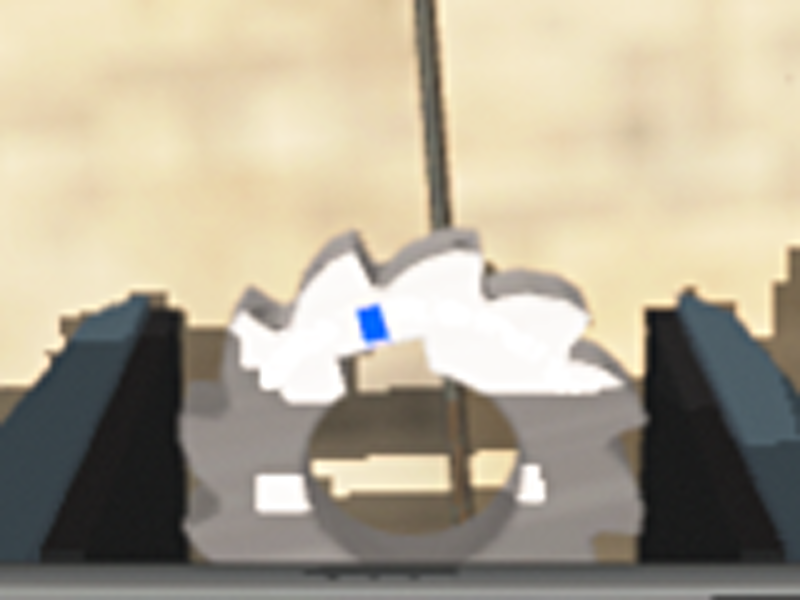

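```bash
python3 - <<'E'
from h import *
st=state()
Q=lambda u,v,z=-.019: toolpt(240+u/5,200+v/5,z)
print(Q(413,563),Q(413,535,-.009),Q(305,470),Q(522,470))
m1,m2=Q(368,308),Q(379,342);k=Q(398,350)
print(m1,m2)
for cx in (-.001,0,):
    c=np.array([cx,-.0003,0]); f=lambda p:np.arctan2(*(p-c)[:2]); print(cx,f(m1),f(m2),f(k),np.hypot(*(m1-c)[:2]),np.hypot(*(m2-c)[:2]))
print(np.arctan2(*(m1-m2)[:2]))
E
```

```text
[-0.01096329 -0.00032325 -0.019     ] [-0.01267487 -0.00030079 -0.009     ] [-0.00025928 -0.01155851 -0.019     ] [-0.00028212  0.01102146 -0.019     ]
[ 0.01753923 -0.00487086 -0.019     ] [ 0.01388558 -0.00377832 -0.019     ]
-0.001 1.8125259291994125 1.8003477223972641 1.6807274342749503 0.019094388202361673 0.015286567405653338
0 1.8257335805971877 1.816244092195539 1.6890959264721546 0.018125043673184942 0.0143146074106217
1.8613609505390747
```

Call:
arm_command([
  {"offset":[0,0,-1.5],"gripper":1,"twist":0},
  {"offset":[0,0,-3],"gripper":1,"twist":0},
  {"offset":[0,0,-3],"gripper":1,"twist":0.1},
  {"offset":[0,0,-3],"gripper":1,"twist":0.11},
  {"offset":[0,0,-2],"gripper":1,"twist":0.11},
  {"offset":[0,0,-0.5],"gripper":1,"twist":0.11},
  {"offset":[0,0,0],"gripper":1,"twist":0.11},
  {"offset":[0,0,0],"gripper":1,"twist":0.11},
  {"offset":[0,0,0],"gripper":1,"twist":0.09},
])

```text
t: 27.3
eef_pos: [0.452, -0.092, 0.1262]
orientation: [-1.296, -2.861, -0.025]
force: [-0.8, 0.8, -1.2]
gripper_width: 0.0484
```

```bash
python3 - <<'E'
from h import *
for i in range(4): get_image("top")
goto(.638,-.1012,.13); print(state()["force"],state()["gripper_width"])
E
```

```text
tool off cm [-13.08  13.3   -0.37] pos [ 0.4517 -0.092   0.1256] yaw of tool y 0.728 x 2.299 tilt 0.0155 q [-0.24  0.21  1.93  0.02  1.   -0.98] t 27.5
[ 0.1278476   0.08916426 -0.2818255 ] 0.048511882678875684
```

Call:
arm_command([
  {"offset":[-1.2,1.2,-0.2],"gripper":1,"twist":-0.02},
  {"offset":[-2.4,2.4,-0.3],"gripper":1,"twist":0},
  {"offset":[-2.4,2.4,-0.3],"gripper":1,"twist":0},
  {"offset":[-2.4,2.4,-0.3],"gripper":1,"twist":0},
  {"offset":[-2.4,2.4,-0.2],"gripper":1,"twist":0},
  {"offset":[-1.2,1.2,0],"gripper":1,"twist":0},
  {"offset":[0,0,0],"gripper":1,"twist":0},
])

```text
t: 28.08
eef_pos: [0.6239, -0.0972, 0.1349]
orientation: [-1.23, -2.88, -0.021]
force: [-0.1, 0.6, -1.2]
gripper_width: 0.0482
```

```bash
python3 - <<'E'
from h import *
for i in range(5): get_image("top")
goto(.638,-.1012,.1); print(state()["force"],state()["gripper_width"])
save("wrist","w34.png",(220,130,420,320),4)
E
```

```text
tool off cm [-1.68  1.08  3.54] pos [ 0.6188 -0.097   0.1357] yaw of tool y 0.761 x 2.332 tilt 0.0182 q [-0.18  0.45  1.53  0.02  1.17 -0.95] t 28.33
[ 0.85783375 -0.13964237 -0.96397624] 0.04862703693731969
```

View pics/w34.png

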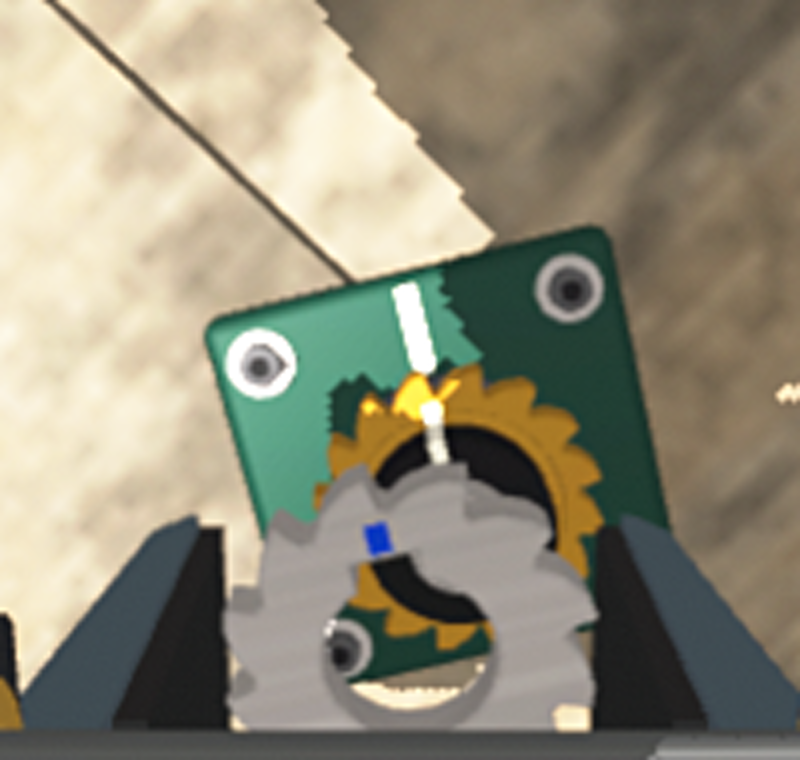

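```bash
python3 - <<'E'
from h import *
st=state()
R=Rt.from_rotvec(st["orientation"]).as_matrix()
P=lambda u,v,z: at("wrist",220+u/4,130+v/4,z,st)
f=lambda p,q:np.arctan2(*(q-p)[1::-1])
print(f(P(206,325,.012),P(604,228,.012))+np.pi/2,f(P(425,370,.012),P(404,287,.012)))
Q=lambda u,v,z=-.019: R@toolpt(220+u/4,130+v/4,z)
c=R@np.array([-.0003,-.0003,-.019]);m1,m2=Q(375,526),Q(382,553);print(f(c,m1),f(c,m2),f(m2,m1))
goto(.638,-.1012,.1)
E
```

```text
2.5701665464282026 2.5773246713031845
2.5606557359577273 2.5592252117037706 2.566178499532985
tool off cm [-1.67  1.07  3.57] pos [ 0.619  -0.0971  0.1359] yaw of tool y 0.761 x 2.332 tilt 0.0179 q [-0.18  0.45  1.53  0.02  1.17 -0.95] t 28.38
```

Yaw is aligned (2.56–2.58 vs 2.57). Move over the axis.

Call:
arm_command([
  {"offset":[-0.9,0.5,1.0],"gripper":1,"twist":0},
  {"offset":[-0.7,0.5,1.0],"gripper":1,"twist":0},
  {"offset":[-0.1,0.1,1.0],"gripper":1,"twist":0},
  {"offset":[0,0,0.5],"gripper":1,"twist":0},
  {"offset":[0,0,0],"gripper":1,"twist":0},
])

```text
t: 28.8
eef_pos: [0.6381, -0.102, 0.098]
orientation: [-1.232, -2.876, -0.019]
force: [0.3, 0.3, -1.2]
gripper_width: 0.0487
```

```bash
python3 - <<'E'
from h import *
for i in range(5): get_image("top")
goto(.638,-.1012,.075); print(state()["force"],state()["gripper_width"])
E
```

```text
tool off cm [ 0.11 -0.05  2.56] pos [ 0.6392 -0.1021  0.1006] yaw of tool y 0.761 x 2.332 tilt 0.0159 q [-0.18  0.51  1.53  0.02  1.11 -0.95] t 29.05
[-0.07360401 -0.64985751 -0.3873369 ] 0.04865036975911074
```

Call:
arm_command([
  {"offset":[0.1,-0.05,1.0],"gripper":1,"twist":0},
  {"offset":[0.05,0,0.8],"gripper":1,"twist":0},
  {"offset":[0.05,0,0.5],"gripper":1,"twist":0},
  {"offset":[0,0,0],"gripper":1,"twist":0},
])

```text
t: 29.38
eef_pos: [0.6377, -0.1005, 0.0769]
orientation: [-1.235, -2.882, -0.022]
force: [-0.7, 0.6, -1.2]
gripper_width: 0.0484
```

```bash
python3 - <<'E'
from h import *
for i in range(5): get_image("top")
goto(.638,-.1012,.065); print(state()["force"],state()["gripper_width"])
save("wrist","w35.png",(240,200,400,320),5)
E
```

```text
tool off cm [ 0.05 -0.12  1.38] pos [ 0.6391 -0.1009  0.0788] yaw of tool y 0.761 x 2.332 tilt 0.015 q [-0.18  0.52  1.56  0.02  1.06 -0.95] t 29.63
[-0.2685944   0.43073957 -1.74447805] 0.048714984841409494
```

View pics/w35.png

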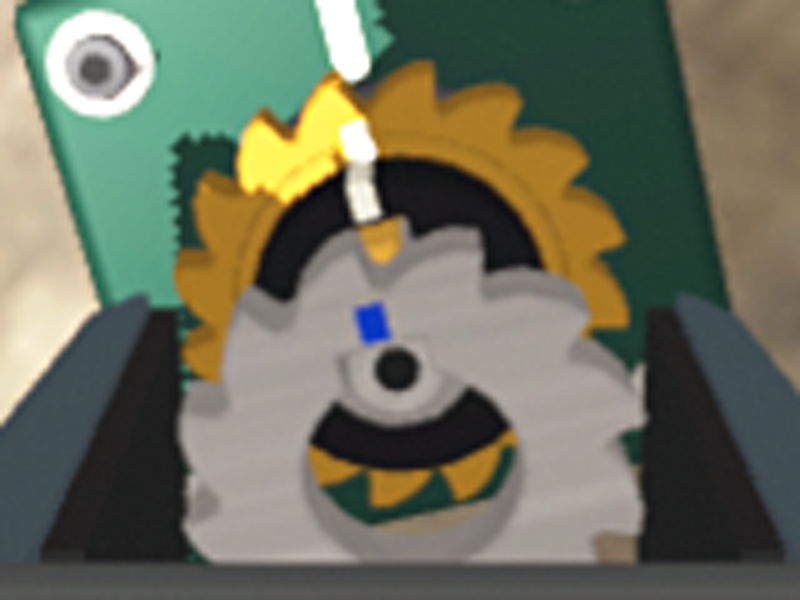

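```bash
python3 - <<'E'
from h import *
st=state()
print(toolpt(240+397/5,200+369/5,st["eef_pos"][2]-.071),at("wrist",240+397/5,200+369/5,.071,st))
E
```

```text
[ 0.00040222 -0.00176049  0.00789836] [ 0.63760192 -0.10170294  0.071     ]
```

Call:
arm_command([
  {"offset":[0.1,-0.15,0.5],"gripper":1,"twist":0},
  {"offset":[0.05,0,0.5],"gripper":1,"twist":0},
  {"offset":[0,0,0],"gripper":1,"twist":0},
])

```text
t: 29.93
eef_pos: [0.6375, -0.1008, 0.0689]
orientation: [-1.237, -2.887, -0.024]
force: [0.1, 0.2, -1.6]
gripper_width: 0.0485
```

```bash
python3 - <<'E'
from h import *
for i in range(5): get_image("top")
goto(.638,-.1012,.065); print(state()["force"],state()["gripper_width"])
save("wrist","w36.png",(240,200,400,320),5)
E
```

```text
tool off cm [ 0.01 -0.04  0.51] pos [ 0.6383 -0.1011  0.0701] yaw of tool y 0.761 x 2.332 tilt 0.0157 q [-0.18  0.53  1.58  0.02  1.03 -0.95] t 30.18
[ 0.29365293 -0.3752178  -0.73593935] 0.048413348536922154
```

View pics/w36.png

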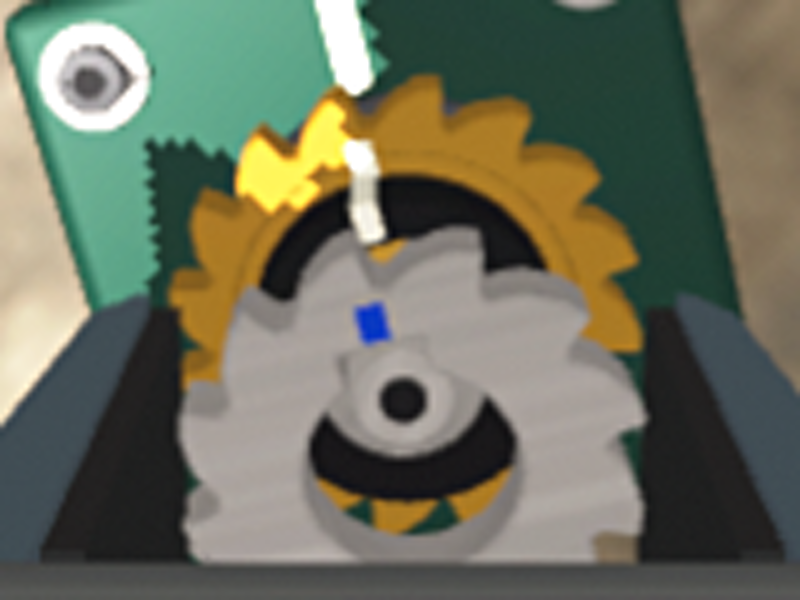

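```bash
python3 - <<'E'
from h import *
st=state()
print(toolpt(240+403/5,200+400/5,st["eef_pos"][2]-.071))
E
```

```text
[-6.89514374e-06 -1.02392332e-03 -8.81835323e-04]
```

Call:
arm_command([
  {"offset":[0.05,-0.12,0.4],"gripper":1,"twist":0},
  {"offset":[0.05,0,0.4],"gripper":1,"twist":0},
  {"offset":[0,0,0],"gripper":1,"twist":0},
])

```text
t: 30.48
eef_pos: [0.6371, -0.1011, 0.0619]
orientation: [1.236, 2.885, 0.025]
force: [-0.1, -0.1, -0.4]
gripper_width: 0.0484
```

```bash
python3 - <<'E'
from h import *
for i in range(5): get_image("top")
goto(.638,-.1012,.065); print(state()["force"],state()["gripper_width"])
save("wrist","w37.png",(240,200,400,320),5)
E
```

```text
tool off cm [-0.01  0.02 -0.21] pos [ 0.6378 -0.1013  0.0629] yaw of tool y 0.761 x 2.332 tilt 0.0168 q [-0.18  0.53  1.59  0.02  1.01 -0.95] t 30.73
[-0.46997012  0.08960296 -0.53482843] 0.04852527940645341
```

View pics/w37.png

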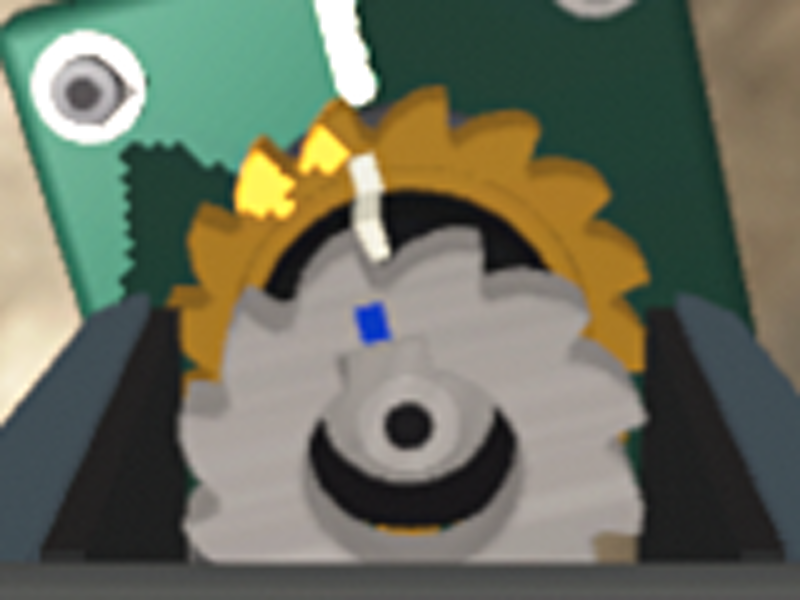

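Call:
arm_command([
  {"offset":[0.05,-0.06,0.4],"gripper":1,"twist":0},
  {"offset":[0.05,0,0.4],"gripper":1,"twist":0},
  {"offset":[0,0,0],"gripper":1,"twist":0},
])

```text
t: 31.03
eef_pos: [0.637, -0.1009, 0.0546]
orientation: [1.235, 2.883, 0.026]
force: [1.0, -1.1, -1.7]
gripper_width: 0.0489
```

```bash
python3 - <<'E'
from h import *
for i in range(5): get_image("top")
goto(.638,-.1014,.065); print(state()["force"],state()["gripper_width"])
save("wrist","w38.png",(240,200,400,320),5)
E
```

```text
tool off cm [-0.04  0.01 -0.94] pos [ 0.6377 -0.1011  0.0556] yaw of tool y 0.761 x 2.332 tilt 0.0183 q [-0.18  0.54  1.6   0.02  1.   -0.95] t 31.28
[ 0.45443147 -0.07622473 -1.28443875] 0.04864135765915054
```

View pics/w38.png

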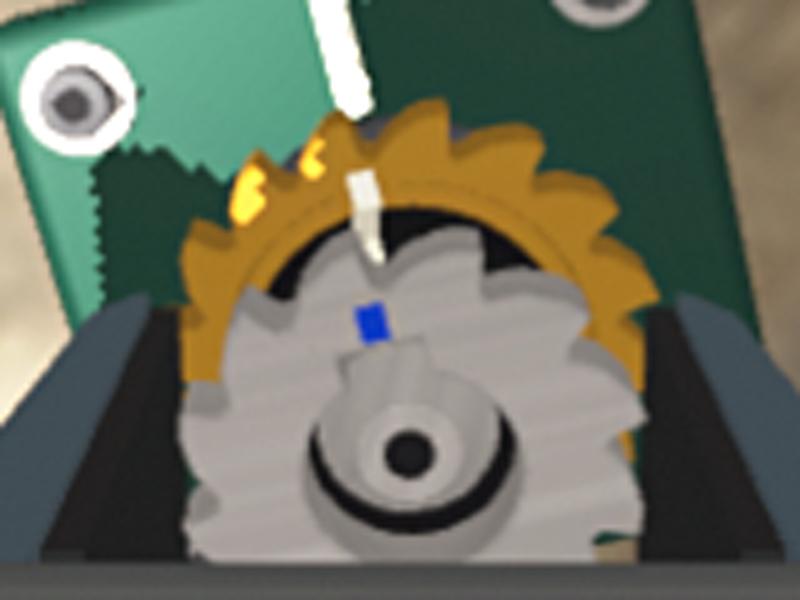

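Call:
arm_command([
  {"offset":[0.05,-0.07,0.4],"gripper":1,"twist":0},
  {"offset":[0.05,0,0.3],"gripper":1,"twist":0},
  {"offset":[0,0,0],"gripper":1,"twist":0},
])

```text
t: 31.58
eef_pos: [0.6369, -0.1008, 0.0485]
orientation: [1.234, 2.88, 0.027]
force: [0.5, 0.5, -1.9]
gripper_width: 0.0488
```

```bash
python3 - <<'E'
from h import *
for i in range(5): get_image("top")
goto(.638,-.1014,.065); print(state()["force"],state()["gripper_width"])
save("wrist","w39.png",(240,200,400,320),5)
save("scene","s10.png",(320,170,450,270),6)
E
```

```text
tool off cm [-0.08  0.04 -1.57] pos [ 0.6374 -0.1009  0.0493] yaw of tool y 0.761 x 2.332 tilt 0.0197 q [-0.18  0.54  1.61  0.02  0.98 -0.95] t 31.83
[ 0.36304306 -0.50192593 -1.05118484] 0.04874230610017272
```

View pics/w39.png

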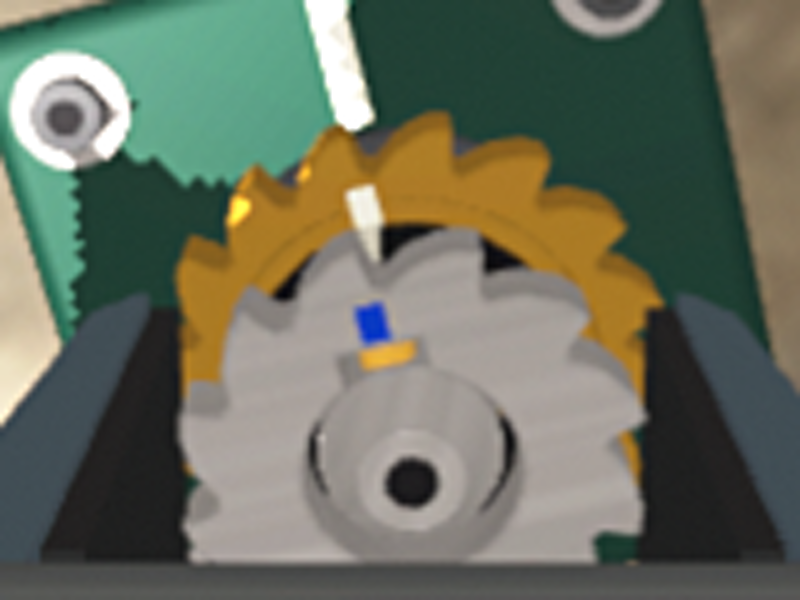

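View pics/s10.png

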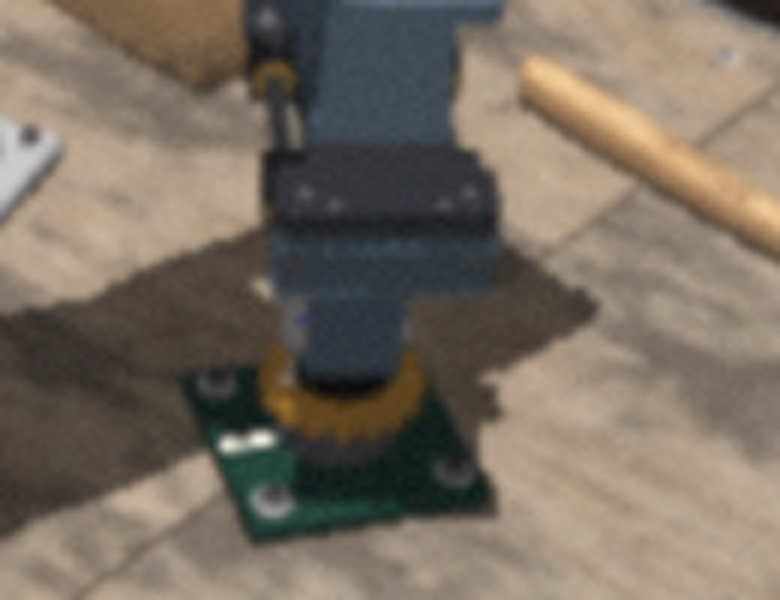

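Call:
arm_command([
  {"offset":[0.03,-0.02,0.3],"gripper":1,"twist":0},
  {"offset":[0,0,0],"gripper":1,"twist":0},
  {"offset":[0,0,0.1],"gripper":1,"twist":0},
  {"offset":[0,0,0],"gripper":1,"twist":0},
])

```text
t: 32.27
eef_pos: [0.6374, -0.1008, 0.0452]
orientation: [1.233, 2.878, 0.027]
force: [-0.3, 0.1, -1.1]
gripper_width: 0.0485
```

```bash
python3 - <<'E'
from h import *
for i in range(3): get_image("top")
goto(.638,-.1014,.045); print(state()["force"],state()["gripper_width"])
E
```

```text
tool off cm [-0.08  0.    0.04] pos [ 0.6374 -0.1009  0.0454] yaw of tool y 0.761 x 2.332 tilt 0.0204 q [-0.18  0.55  1.61  0.02  0.97 -0.95] t 32.42
[-0.43888318 -0.11733538 -0.85013092] 0.0486932520536707
```

Call:
arm_command([
  {"offset":[0.0,0,0],"gripper":0,"twist":0},
  {"offset":[0.0,0,0],"gripper":0,"twist":0},
  {"offset":[0.0,0,0],"gripper":0,"twist":0},
  {"offset":[0.0,0,0],"gripper":0,"twist":0},
  {"offset":[0.0,0,-0.5],"gripper":0,"twist":0},
  {"offset":[0.0,0,-2],"gripper":0,"twist":0},
  {"offset":[0.0,0,-3],"gripper":0,"twist":0},
  {"offset":[0.0,0,-3],"gripper":0,"twist":0},
  {"offset":[0.0,0,-1.5],"gripper":0,"twist":0},
])

```text
t: 33.17
eef_pos: [0.6332, -0.1016, 0.1461]
orientation: [1.237, 2.886, 0.024]
force: [0.6, 0.0, 0.5]
gripper_width: 0.0912
```

```bash
python3 - <<'E'
from h import *
for i in range(5): get_image("top")
goto(.474,-.235,.10); print(state()["force"])
save("scene","s11.png",(320,170,450,270),6)
save("wrist","w40.png",(220,160,420,320),4)
E
```

```text
tool off cm [  1.1  -20.65   3.9 ] pos [ 0.631  -0.1011  0.1411] yaw of tool y 0.761 x 2.332 tilt 0.015 q [-0.19  0.46  1.5   0.02  1.19 -0.95] t 33.42
[-0.08746911 -0.07076226 -0.36871475]
```

View pics/s11.png

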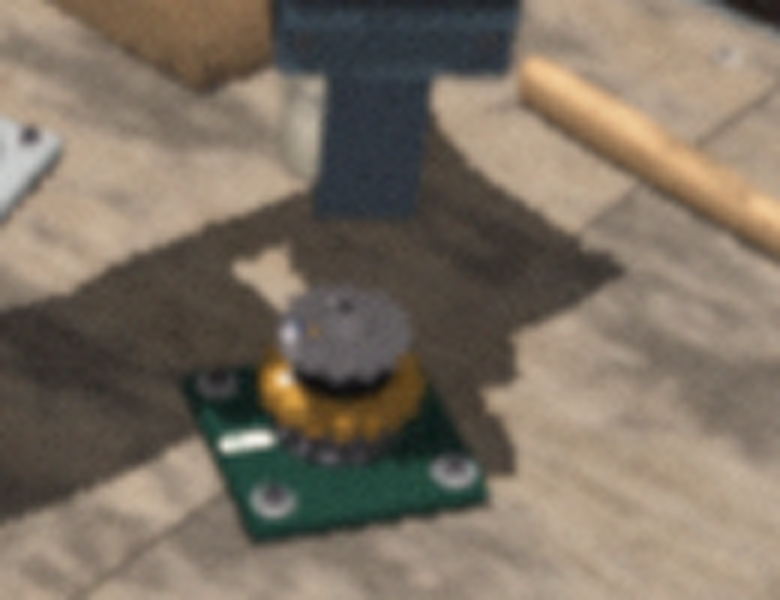

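View pics/w40.png

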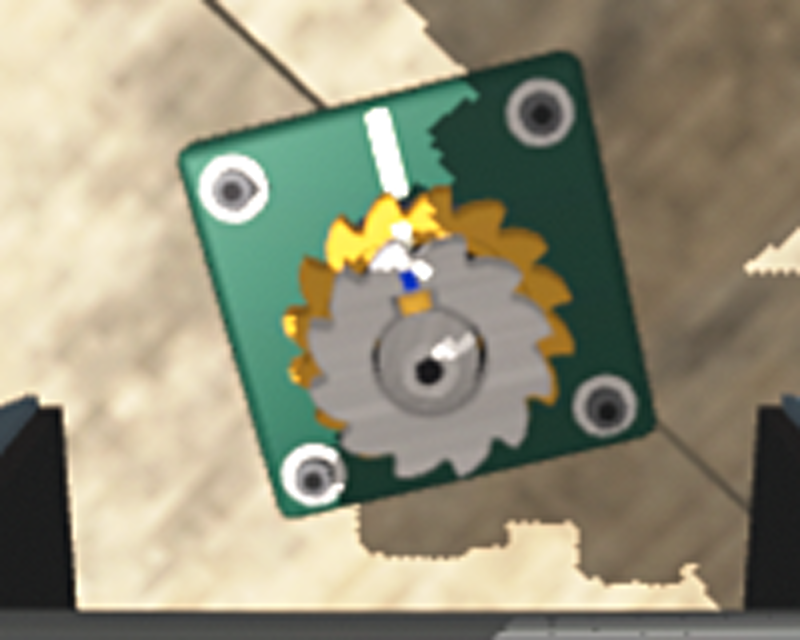

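Call:
arm_command([
  {"offset":[0,-2,0],"gripper":0,"twist":0},
  {"offset":[0.2,-4,0.6],"gripper":0,"twist":0},
  {"offset":[0.2,-4,0.6],"gripper":0,"twist":0},
  {"offset":[0.2,-4,0.6],"gripper":0,"twist":0},
  {"offset":[0.2,-3.8,0.6],"gripper":0,"twist":0},
  {"offset":[0.2,-1.8,0.6],"gripper":0,"twist":0},
  {"offset":[0,0,0],"gripper":0,"twist":0},
])

```text
t: 34.1
eef_pos: [0.4735, -0.2291, 0.0973]
orientation: [-1.22, -2.872, -0.023]
force: [0.3, 0.5, -0.1]
gripper_width: 0.0917
```

```bash
python3 - <<'E'
from h import *
for i in range(5): get_image("top")
goto(.474,-.235,.0); print(state()["force"])
save("wrist","w41.png",(220,160,420,320),4)
E
```

```text
tool off cm [-0.33 -0.99  9.96] pos [ 0.4795 -0.2277  0.0997] yaw of tool y 0.772 x 2.343 tilt 0.0209 q [-0.47  0.35  1.8   0.02  1.01 -1.26] t 34.35
[ 0.40362565  0.77976678 -0.27320032]
```

View pics/w41.png

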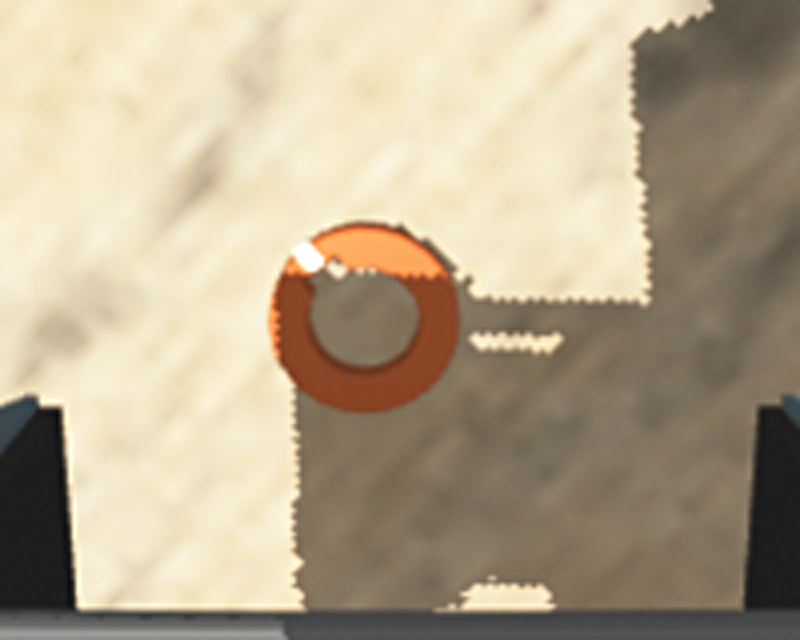

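```bash
python3 - <<'E'
from h import *
st=state()
c=at("wrist",220+366/4,160+321/4,.008,st);print(c); goto(c[0],c[1],-.009)
E
```

```text
[ 0.47387704 -0.23340476  0.008     ]
tool off cm [-0.23 -0.9  10.87] pos [ 0.4795 -0.2276  0.0998] yaw of tool y 0.772 x 2.343 tilt 0.0207 q [-0.47  0.35  1.8   0.02  1.01 -1.26] t 34.4
```

Call:
arm_command([
  {"offset":[0,-0.4,2],"gripper":0,"twist":0},
  {"offset":[0,-0.4,3],"gripper":0,"twist":0},
  {"offset":[0,-0.2,2],"gripper":0,"twist":0},
  {"offset":[0,0,1],"gripper":0,"twist":0},
  {"offset":[0,0,0],"gripper":0,"twist":0},
])

```text
t: 34.82
eef_pos: [0.4805, -0.2312, 0.0197]
orientation: [-1.207, -2.898, -0.024]
force: [-0.2, 0.4, -0.2]
gripper_width: 0.0913
```

```bash
python3 - <<'E'
from h import *
for i in range(5): get_image("top")
goto(.4739,-.2334,-.009); print(state()["force"])
save("wrist","w42.png",(220,160,420,320),4)
E
```

```text
tool off cm [ 0.52 -0.67  3.17] pos [ 0.4821 -0.2327  0.0228] yaw of tool y 0.78 x 2.351 tilt 0.015 q [-0.48  0.43  1.9   0.02  0.81 -1.28] t 35.07
[ 0.50563098 -0.26249005  0.62482029]
```

View pics/w42.png

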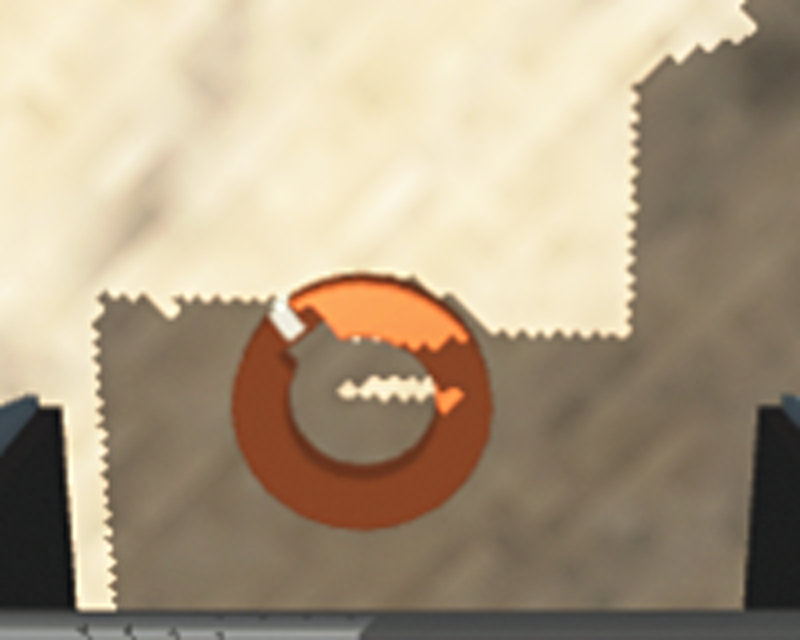

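Call:
arm_command([
  {"offset":[0.3,-0.3,0.8],"gripper":0,"twist":0},
  {"offset":[0.3,-0.3,0.8],"gripper":0,"twist":0},
  {"offset":[0.1,0,0.6],"gripper":0,"twist":0},
  {"offset":[0,0,0.4],"gripper":0,"twist":0},
])

```text
t: 35.45
eef_pos: [0.4738, -0.2326, -0.0026]
orientation: [1.206, 2.89, 0.022]
force: [-0.6, -0.4, -0.3]
gripper_width: 0.0912
```

```bash
python3 - <<'E'
from h import *
for i in range(5): get_image("top")
goto(.4739,-.2334,-.009); print(state()["force"])
E
```

```text
tool off cm [ 0.04 -0.11  0.72] pos [ 0.4749 -0.233  -0.0018] yaw of tool y 0.781 x 2.351 tilt 0.0178 q [-0.49  0.46  1.94  0.02  0.73 -1.28] t 35.7
[0.42346145 0.78353005 0.24176363]
```

Call:
arm_command([
  {"offset":[0.1,-0.1,0.4],"gripper":0,"twist":0},
  {"offset":[0.05,0,0.3],"gripper":0,"twist":0},
  {"offset":[0,0,0],"gripper":0,"twist":0},
])

```text
t: 35.95
eef_pos: [0.474, -0.233, -0.0087]
orientation: [1.204, 2.887, 0.021]
force: [-0.5, -0.1, 1.1]
gripper_width: 0.091
```

Call:
arm_command([
  {"offset":[0,0,0.05],"gripper":1,"twist":0},
  {"offset":[0,0,0],"gripper":1,"twist":0},
  {"offset":[0,0,0],"gripper":1,"twist":0},
  {"offset":[0,0,0],"gripper":1,"twist":0},
  {"offset":[0,0,0],"gripper":1,"twist":0},
  {"offset":[0,0,0],"gripper":1,"twist":0},
  {"offset":[0,0,0],"gripper":1,"twist":0},
  {"offset":[0,0,0],"gripper":1,"twist":0},
  {"offset":[0,0,0],"gripper":1,"twist":0},
])

```text
t: 36.7
eef_pos: [0.4743, -0.2331, -0.0091]
orientation: [1.204, 2.887, 0.021]
force: [0.0, 0.2, 0.2]
gripper_width: 0.0382
```

```bash
python3 - <<'E'
from h import *
for i in range(2): get_image("top")
goto(.4739,-.2334,-.009); print(state()["force"],state()["gripper_width"])
save("wrist","w43.png",(240,200,400,320),5)
E
```

```text
tool off cm [ 0.   -0.05 -0.01] pos [ 0.4743 -0.2331 -0.0091] yaw of tool y 0.781 x 2.352 tilt 0.0194 q [-0.49  0.47  1.95  0.02  0.71 -1.29] t 36.8
[ 0.60247647 -0.49447335 -0.3607771 ] 0.03791936406382371
```

View pics/w43.png

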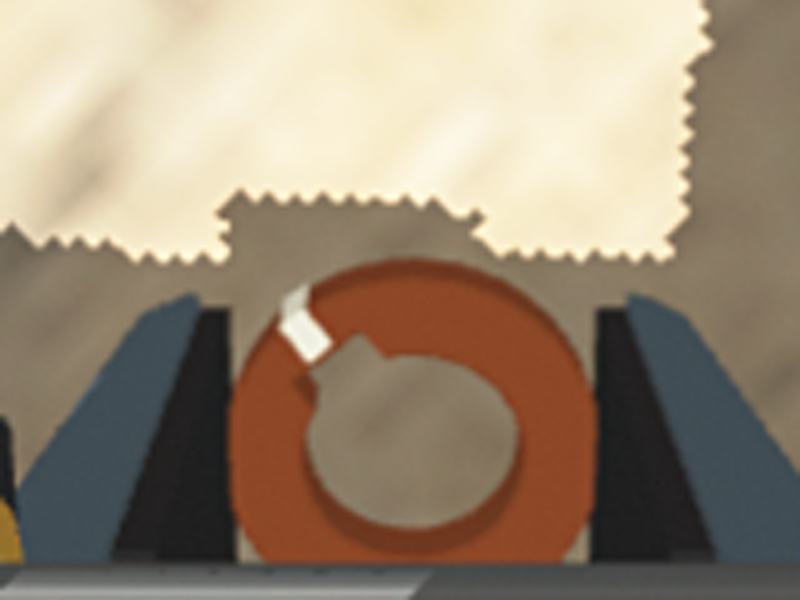

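```bash
python3 - <<'E'
from h import *
Q=lambda u,v,z=-.0171: toolpt(240+u/5,200+v/5,z)
print(Q(412,355),Q(412,553),Q(412,528,-.0091),Q(412,265))
E
```

```text
[ 1.15203553e-02 -4.41955080e-05 -1.71000000e-02] [-1.09895740e-02 -5.21569755e-05 -1.71000000e-02] [-1.19870843e-02 -3.51190225e-05 -9.10000000e-03] [ 2.12467401e-02 -4.06795393e-05 -1.71000000e-02]
```

Call:
arm_command([
  {"offset":[0,0,-1.5],"gripper":1,"twist":0},
  {"offset":[0,0,-3],"gripper":1,"twist":0},
  {"offset":[0,0,-3.5],"gripper":1,"twist":0},
  {"offset":[0,0,-3.5],"gripper":1,"twist":0},
  {"offset":[0,0,-2.5],"gripper":1,"twist":0},
  {"offset":[0,0,-0.5],"gripper":1,"twist":0},
])

```text
t: 37.35
eef_pos: [0.469, -0.2328, 0.1382]
orientation: [1.208, 2.897, 0.023]
force: [0.2, 0.1, -0.4]
gripper_width: 0.0382
```

```bash
python3 - <<'E'
from h import *
for i in range(4): get_image("top")
goto(.65,.127,.13); print(state()["force"],state()["gripper_width"])
E
```

```text
tool off cm [12.47 38.27  0.85] pos [ 0.4659 -0.231   0.1325] yaw of tool y 0.781 x 2.352 tilt 0.0174 q [-0.49  0.29  1.79  0.02  1.07 -1.28] t 37.55
[-0.474121   -0.21954781  0.05520925] 0.03813684114916584
```

Call:
arm_command([
  {"offset":[0.6,1.8,0],"gripper":1,"twist":0},
  {"offset":[1.2,3.7,-0.1],"gripper":1,"twist":0},
  {"offset":[1.2,3.7,-0.2],"gripper":1,"twist":0},
  {"offset":[1.2,3.7,-0.2],"gripper":1,"twist":0},
  {"offset":[1.2,3.7,-0.2],"gripper":1,"twist":0},
  {"offset":[1.2,3.7,-0.2],"gripper":1,"twist":0},
  {"offset":[1.2,3.7,-0.2],"gripper":1,"twist":0},
  {"offset":[1.2,3.7,-0.2],"gripper":1,"twist":0},
  {"offset":[1.2,3.7,-0.1],"gripper":1,"twist":0},
  {"offset":[1.0,3.0,0],"gripper":1,"twist":0},
])

```text
t: 38.38
eef_pos: [0.624, 0.0998, 0.1239]
orientation: [-1.206, -2.844, -0.001]
force: [0.6, -0.1, -0.5]
gripper_width: 0.038
```

```bash
python3 - <<'E'
from h import *
for i in range(6): get_image("top")
goto(.667,.127,.10); print(state()["force"],state()["gripper_width"])
save("wrist","w44.png",(120,80,520,320),2)
E
```

```text
tool off cm [-0.95  5.36  2.36] pos [0.623  0.0962 0.1251] yaw of tool y 0.768 x 2.337 tilt 0.051 q [ 0.12  0.48  1.5   0.03  1.2  -0.66] t 38.68
[-0.91051467  0.06551254 -0.44465174] 0.038669532042070846
```

View pics/w44.png

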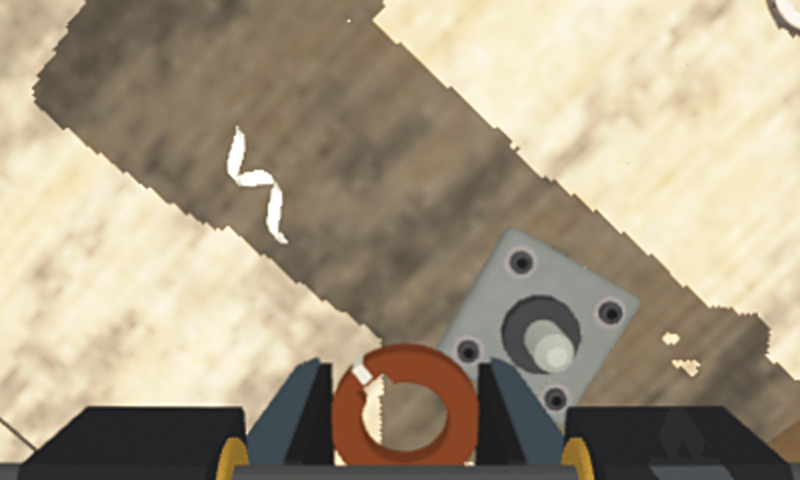

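```bash
python3 - <<'E'
from h import *
st=state()
P=lambda u,v,z: at("wrist",120+u/2,80+v/2,z,st)
p=P(557,360,.056);print(p,P(541,334,.024),Rt.from_rotvec(st["orientation"]).as_matrix()[:,2])
B=[P(513,228,.012),P(638,303,.012)];print(B,np.hypot(*(B[1]-B[0])[:2]))
goto(p[0],p[1],.075)
E
```

```text
[0.67057696 0.13002152 0.056     ] [0.66836546 0.13134271 0.024     ] [-0.04581829  0.0201862  -0.99874581]
[array([0.62890688, 0.15510125, 0.012     ]), array([0.69284534, 0.17079396, 0.012     ])] 0.06583607115227029
tool off cm [-1.05  5.88  4.92] pos [0.6232 0.0958 0.1257] yaw of tool y 0.767 x 2.337 tilt 0.0501 q [ 0.12  0.48  1.5   0.03  1.2  -0.66] t 38.73
```

Call:
arm_command([
  {"offset":[-0.2,1.2,0.5],"gripper":1,"twist":0},
  {"offset":[-0.3,1.5,0.5],"gripper":1,"twist":0},
  {"offset":[-0.3,1.5,0.5],"gripper":1,"twist":0},
  {"offset":[-0.2,1.2,0.5],"gripper":1,"twist":0},
  {"offset":[0,0.3,0.5],"gripper":1,"twist":0},
  {"offset":[0,0,0],"gripper":1,"twist":0},
])

```text
t: 39.23
eef_pos: [0.6727, 0.1245, 0.0972]
orientation: [-1.224, -2.839, -0.001]
force: [-0.7, -1.4, -0.6]
gripper_width: 0.0384
```

```bash
python3 - <<'E'
from h import *
for i in range(6): get_image("top")
goto(.6695,.1295,.075); print(state()["force"],state()["gripper_width"],Rt.from_rotvec(state()["orientation"]).as_matrix()[:,2])
save("wrist","w45.png",(220,170,420,320),4)
E
```

```text
tool off cm [0.48 0.17 2.48] pos [0.6726 0.1243 0.0996] yaw of tool y 0.757 x 2.327 tilt 0.0473 q [ 0.15  0.58  1.4   0.03  1.2  -0.62] t 39.53
[ 0.3753323  -0.43959571 -0.82217786] 0.03815840331293187 [-0.0423996   0.02091289 -0.99888184]
```

View pics/w45.png

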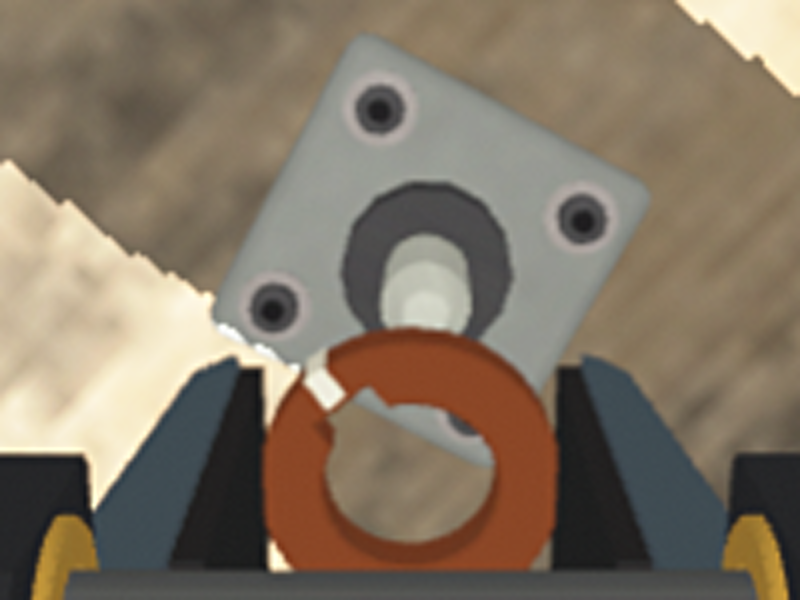

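```bash
python3 - <<'E'
from h import *
st=state();R=Rt.from_rotvec(st["orientation"]).as_matrix()
p=at("wrist",220+425/4,170+308/4,.056,st);q=at("wrist",220+428/4,170+266/4,.024,st);print(p,q)
# want bore centre (tool 0,0,-.013) over peg
for z in (.065,.045,.02):
    goto(*( (p+q)[:2]/2-(R@np.array([0,0,-.013]))[:2]),z)
E
```

```text
[0.66851858 0.13184876 0.056     ] [0.66852837 0.13253975 0.024     ]
tool off cm [0.76 0.27 3.49] pos [0.6727 0.1244 0.0996] yaw of tool y 0.757 x 2.327 tilt 0.0472 q [ 0.15  0.58  1.4   0.03  1.2  -0.62] t 39.58
tool off cm [0.67 0.3  5.49] pos [0.6727 0.1244 0.0996] yaw of tool y 0.757 x 2.327 tilt 0.0472 q [ 0.15  0.58  1.4   0.03  1.2  -0.62] t 39.58
tool off cm [0.56 0.34 7.99] pos [0.6727 0.1244 0.0996] yaw of tool y 0.757 x 2.327 tilt 0.0472 q [ 0.15  0.58  1.4   0.03  1.2  -0.62] t 39.58
```

Call:
arm_command([
  {"offset":[0.3,0.1,1.0],"gripper":1,"twist":0},
  {"offset":[0.3,0.1,1.0],"gripper":1,"twist":0},
  {"offset":[0.2,0.1,1.0],"gripper":1,"twist":0},
  {"offset":[0,0,0.4],"gripper":1,"twist":0},
  {"offset":[0,0,0],"gripper":1,"twist":0},
])

```text
t: 40.0
eef_pos: [0.6665, 0.1337, 0.0633]
orientation: [-1.225, -2.842, -0.004]
force: [0.4, 0.4, 0.2]
gripper_width: 0.0383
```

```bash
python3 - <<'E'
from h import *
for i in range(6): get_image("top")
goto(.668,.1325,.055); print(state()["force"],state()["gripper_width"])
save("wrist","w46.png",(220,170,420,320),4)
E
```

```text
tool off cm [-0.11 -0.08  1.06] pos [0.6682 0.1336 0.0656] yaw of tool y 0.756 x 2.327 tilt 0.0437 q [ 0.17  0.6   1.45  0.03  1.13 -0.6 ] t 40.3
[-0.05076124 -0.3451679  -0.328263  ] 0.03815721447620831
```

View pics/w46.png

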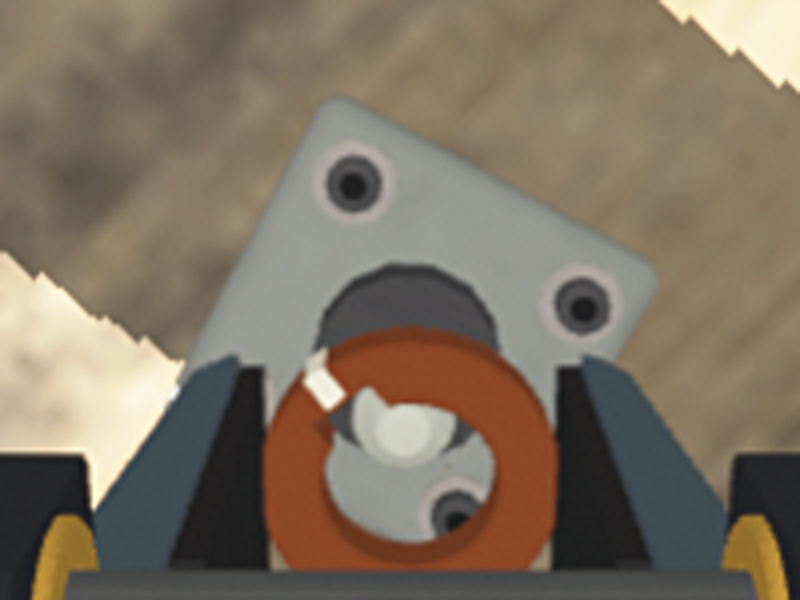

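```bash
python3 - <<'E'
from h import *
st=state();R=Rt.from_rotvec(st["orientation"]).as_matrix()
p=at("wrist",220+402/4,170+437/4,.056,st);print(p)
goto(*(p[:2]-(R@np.array([0,0,-.013]))[:2]),.05)
E
```

```text
[0.66956679 0.13031364 0.056     ]
tool off cm [-0.34 -0.12  1.55] pos [0.6682 0.1336 0.0656] yaw of tool y 0.756 x 2.327 tilt 0.0437 q [ 0.17  0.6   1.45  0.03  1.13 -0.6 ] t 40.35
```

Call:
arm_command([
  {"offset":[-0.2,-0.1,0.5],"gripper":1,"twist":0},
  {"offset":[-0.05,0,0.5],"gripper":1,"twist":0},
  {"offset":[0,0,0],"gripper":1,"twist":0},
])

```text
t: 40.6
eef_pos: [0.6696, 0.131, 0.0557]
orientation: [-1.228, -2.846, -0.01]
force: [-0.3, -0.4, -0.6]
gripper_width: 0.038
```

```bash
python3 - <<'E'
from h import *
for i in range(5): get_image("top")
goto(.6685,.131,.045); print(state()["force"],state()["gripper_width"])
save("wrist","w47.png",(220,170,420,320),4)
E
```

```text
tool off cm [ 0.05 -0.13  1.2 ] pos [0.6702 0.1313 0.0569] yaw of tool y 0.756 x 2.327 tilt 0.0406 q [ 0.16  0.61  1.46  0.03  1.1  -0.61] t 40.85
[-0.61452498  0.11662102 -0.28935028] 0.03818976341294986
```

View pics/w47.png

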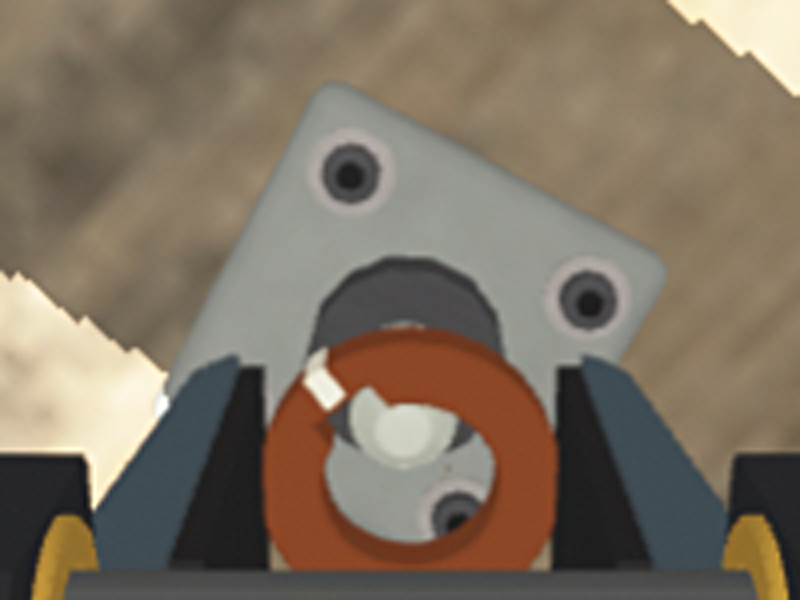

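```bash
python3 - <<'E'
from h import *
st=state();R=Rt.from_rotvec(st["orientation"]).as_matrix()
p=at("wrist",220+403/4,170+437/4,.056,st);print(p)
c=st["eef_pos"]+R@np.array([0,0,-.009]);print("bore at underside",c, "delta tool",R.T@np.r_[(p-c)[:2],0])
E
```

```text
[0.66968278 0.13045833 0.056     ]
bore at underside [0.67050158 0.13107916 0.06592351] delta tool [ 1.10012451e-04 -1.02155505e-03  1.37911705e-05]
```

Aligned within about 1 mm (3.5 mm clearance). Descend.

Call:
arm_command([
  {"offset":[0,-0.1,0.6],"gripper":1,"twist":0},
  {"offset":[0,0,0.6],"gripper":1,"twist":0},
  {"offset":[0.05,0,0.6],"gripper":1,"twist":0},
  {"offset":[0,0,0],"gripper":1,"twist":0},
])

```text
t: 41.23
eef_pos: [0.6685, 0.1315, 0.0377]
orientation: [-1.229, -2.849, -0.012]
force: [-0.9, -0.2, -0.6]
gripper_width: 0.0383
```

```bash
python3 - <<'E'
from h import *
for i in range(5): get_image("top")
goto(.6692,.1303,.017); print(state()["force"],state()["gripper_width"])
save("wrist","w48.png",(220,170,420,320),4)
E
```

```text
tool off cm [-0.13 -0.13  2.27] pos [0.67   0.1316 0.0397] yaw of tool y 0.756 x 2.327 tilt 0.0374 q [ 0.16  0.62  1.48  0.03  1.06 -0.61] t 41.48
[-0.21454556 -0.87352617 -1.29113043] 0.038255051416990114
```

View pics/w48.png

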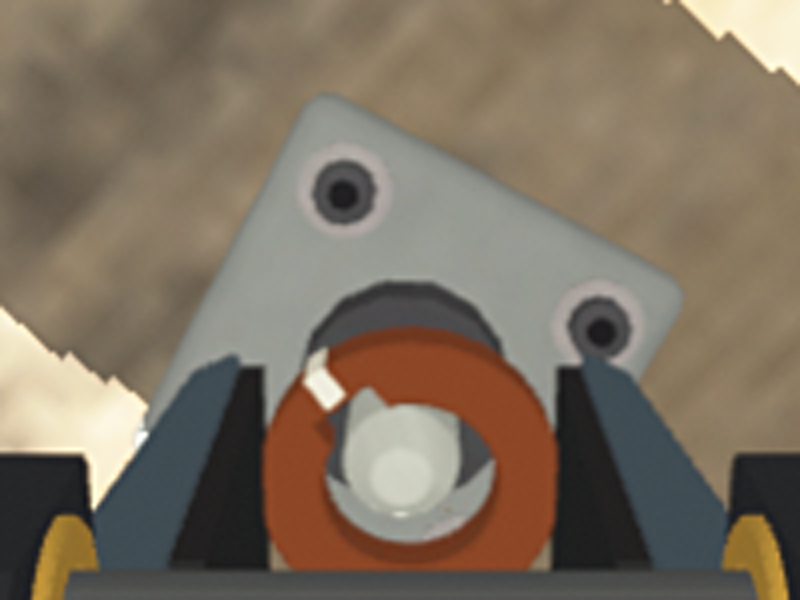

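Call:
arm_command([
  {"offset":[0,-0.15,0.6],"gripper":1,"twist":0},
  {"offset":[0,0,0.6],"gripper":1,"twist":0},
  {"offset":[0,0,0.5],"gripper":1,"twist":0},
  {"offset":[0,0,0.3],"gripper":1,"twist":0},
  {"offset":[0,0,0],"gripper":1,"twist":0},
])

```text
t: 41.95
eef_pos: [0.6684, 0.131, 0.0183]
orientation: [-1.23, -2.852, -0.016]
force: [-0.3, 0.5, -0.6]
gripper_width: 0.0378
```

```bash
python3 - <<'E'
from h import *
for i in range(5): get_image("top")
goto(.6692,.1303,.017); print(state()["force"],state()["gripper_width"])
save("wrist","w49.png",(220,170,420,320),4)
save("scene","s12.png",(250,130,380,230),6)
E
```

```text
tool off cm [-0.06 -0.07  0.28] pos [0.6693 0.1311 0.0198] yaw of tool y 0.756 x 2.327 tilt 0.0351 q [ 0.16  0.64  1.51  0.03  1.02 -0.61] t 42.2
[-0.31765274  0.50934279 -0.05503299] 0.038140589013410595
```

View pics/w49.png

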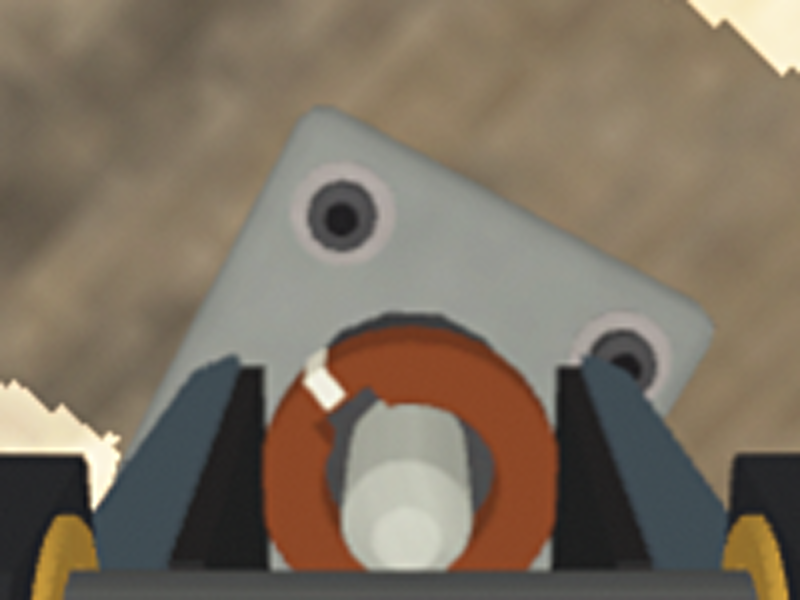

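View pics/s12.png

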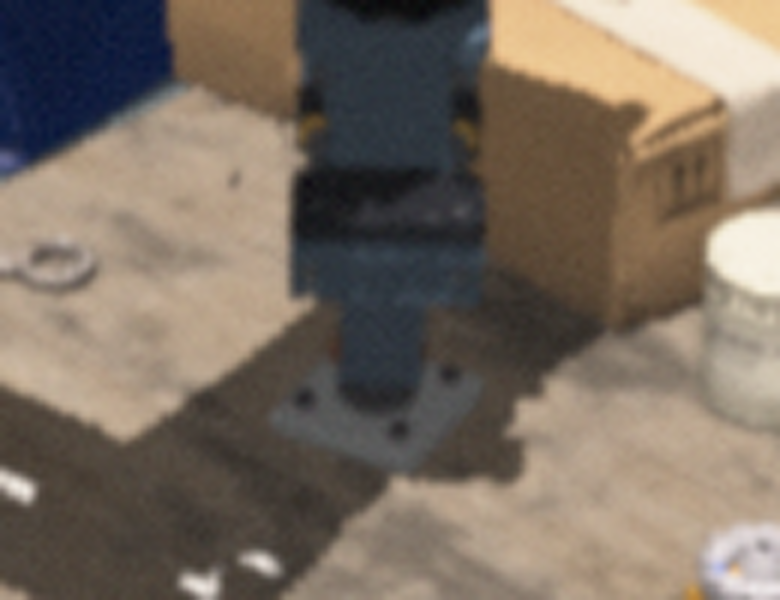

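Call:
arm_command([
  {"offset":[0,0,0.3],"gripper":1,"twist":0},
  {"offset":[0,0,0.1],"gripper":1,"twist":0},
  {"offset":[0,0,0],"gripper":1,"twist":0},
])

```text
t: 42.55
eef_pos: [0.6696, 0.1313, 0.0161]
orientation: [-1.232, -2.855, -0.019]
force: [0.1, 0.6, -0.1]
gripper_width: 0.0383
```

```bash
python3 - <<'E'
from h import *
for i in range(4): get_image("top")
goto(.6692,.1303,.015); print(state()["force"],state()["gripper_width"])
E
```

```text
tool off cm [-0.04 -0.1   0.13] pos [0.6697 0.1313 0.0163] yaw of tool y 0.756 x 2.327 tilt 0.0342 q [ 0.16  0.64  1.51  0.03  1.01 -0.61] t 42.75
[-0.3041849   0.07171746  0.0182988 ] 0.03839971516196229
```

Call:
arm_command([
  {"offset":[0.0,0,0],"gripper":0,"twist":0},
  {"offset":[0.0,0,0],"gripper":0,"twist":0},
  {"offset":[0.0,0,0],"gripper":0,"twist":0},
  {"offset":[0.0,0,0],"gripper":0,"twist":0},
  {"offset":[0.0,0,0],"gripper":0,"twist":0},
  {"offset":[0.0,0,-0.5],"gripper":0,"twist":0},
  {"offset":[0.0,0,-2],"gripper":0,"twist":0},
  {"offset":[0.0,0,-3],"gripper":0,"twist":0},
  {"offset":[0.0,0,-3],"gripper":0,"twist":0},
  {"offset":[0.0,0,-3],"gripper":0,"twist":0},
])

```text
t: 43.58
eef_pos: [0.6676, 0.1278, 0.128]
orientation: [-1.226, -2.842, -0.004]
force: [0.7, -0.9, -0.6]
gripper_width: 0.0912
```

Call:
arm_command([
  {"offset":[1.5,0,-1],"gripper":0,"twist":0},
  {"offset":[3,-1,-1],"gripper":0,"twist":0},
  {"offset":[3,-1,-1],"gripper":0,"twist":0},
  {"offset":[1.5,-1,-1],"gripper":0,"twist":0},
  {"offset":[0,0,0],"gripper":0,"twist":0},
])

```text
t: 44.0
eef_pos: [0.5839, 0.1757, 0.1803]
orientation: [-1.233, -2.849, -0.019]
force: [-0.3, 1.0, -0.6]
gripper_width: 0.0908
```

```bash
python3 - <<'E'
from h import *
for i in range(4): get_image("top")
goto(.6692,.1303,.015); print(state()["force"],state()["gripper_width"])
save("scene","s13.png",(250,130,420,270),4.5)
save("top","t2.png",(190,160,440,300),3.2)
save("wrist","w50.png")
E
```

```text
tool off cm [-9.4   3.13 15.83] pos [0.5871 0.1738 0.177 ] yaw of tool y 0.752 x 2.322 tilt 0.039 q [ 0.25  0.41  1.49  0.03  1.27 -0.51] t 44.2
[ 1.19473905 -0.76413063  0.31632286] 0.09142589668774567
```

View pics/s13.png

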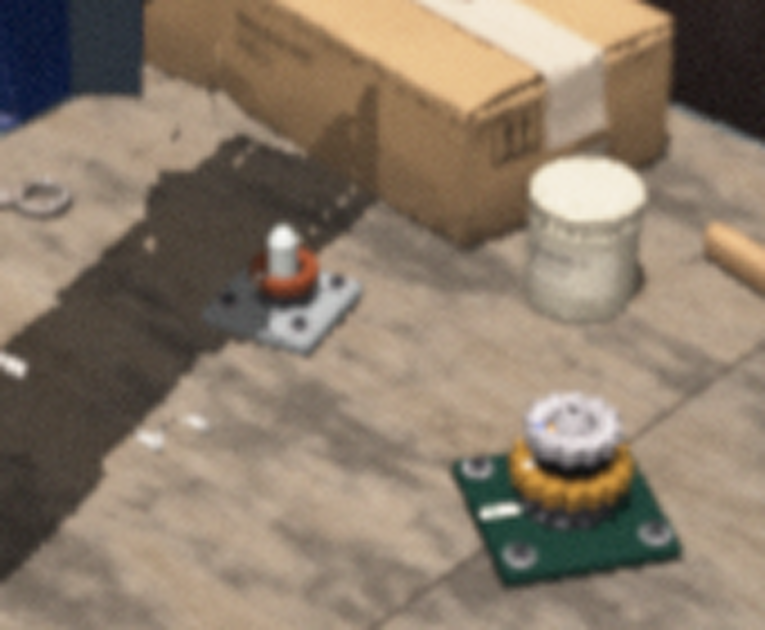

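View pics/t2.png

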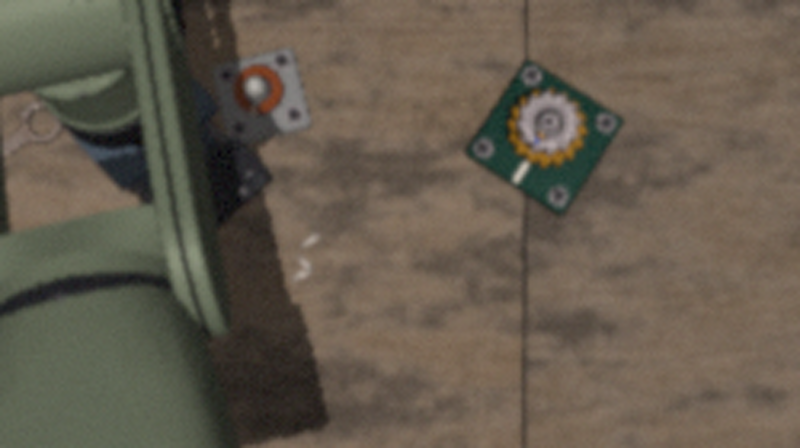

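View pics/w50.png

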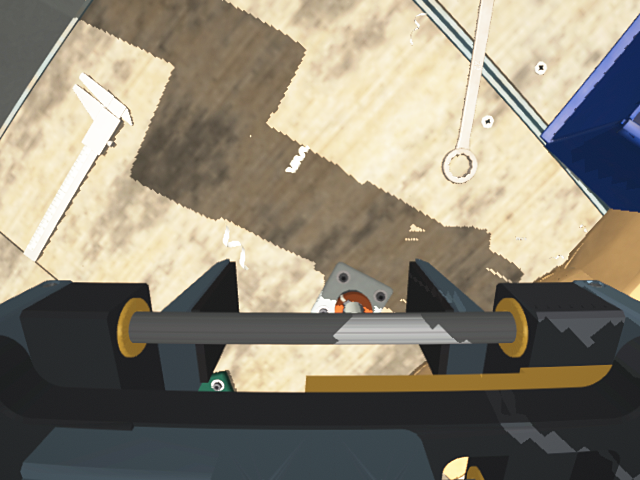

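```bash
python3 - <<'E'
from h import *
save("scene","s14.png",(290,170,350,220),12)
save("scene","s15.png",(345,210,405,260),12)
im=get_image("scene")
for n,ax,hs in (("peg",(.669,.1305),((.024,.02),(.032,.02))),("arb",(.6378,-.102),((.030,.0315),(.040,.0315),(.054,.025),(.064,.025)))):
  for z,r in hs:
    th=np.linspace(0,2*np.pi,73); q=np.array([proj("scene",(ax[0]+r*np.cos(t),ax[1]+r*np.sin(t),z)) for t in th])
    o=(290,170) if n=="peg" else (345,210)
    b=(q-o)*12; print(n,z,"left",b[:,0].min().round(),"right",b[:,0].max().round(),"top",b[:,1].min().round(),"bot",b[:,1].max().round())
E
```

```text
peg 0.024 left 173.0 right 360.0 top 208.0 bot 315.0
peg 0.032 left 172.0 right 360.0 top 177.0 bot 284.0
arb 0.03 left 201.0 right 531.0 top 200.0 bot 409.0
arb 0.04 left 203.0 right 535.0 top 160.0 bot 368.0
arb 0.054 left 242.0 right 507.0 top 124.0 bot 288.0
arb 0.064 left 245.0 right 511.0 top 82.0 bot 246.0
```

View pics/s14.png

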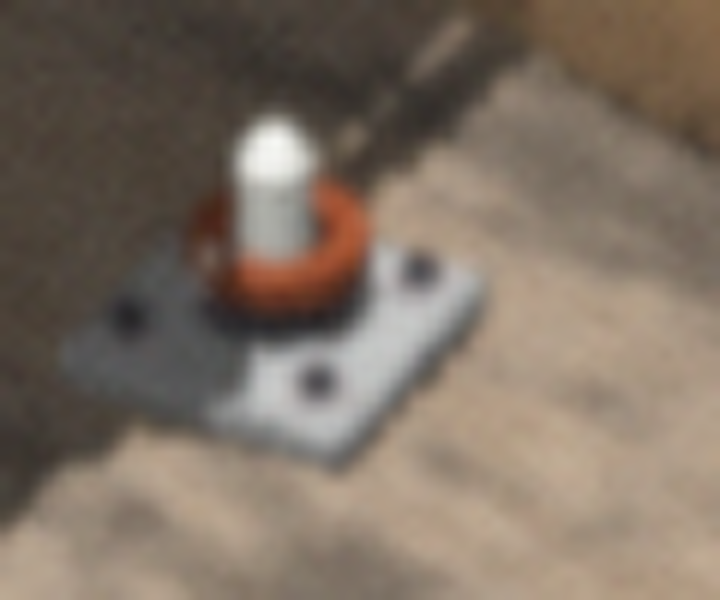

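View pics/s15.png

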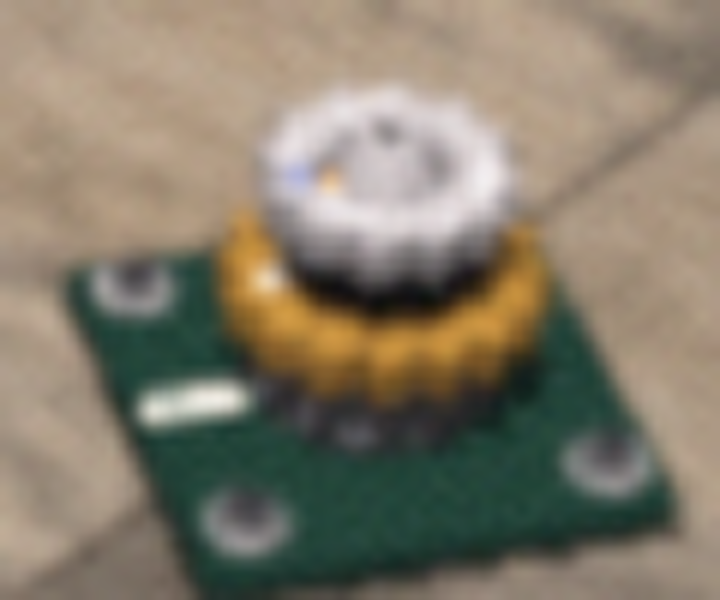

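```bash
python3 -c "
from cell import *
print(job_done(), state()['t'])"
```

```text
the job is handed in; nothing more can be done
the job is handed in; nothing more can be done
```

The milling gang is on the arbor and the spare collar is on the peg. I handed the job in after about 44 s; no verdict was reported.

**Arbor:** the large gold cutter is against the shoulder, with the black wide collar on it and the small steel cutter on top. All three slid down over the key without any noticeable contact force. In the last scene picture the stack outlines match the expected 30, 40, 54 and 64 mm levels within about 1 to 2 mm. The key shows in the small cutter's keyway, and nothing looks tilted.

**Peg:** the copper collar lies flat on the shoulder around the peg. Its top and bottom edges match the 24 and 32 mm levels. Sideways it measures about 2 mm off, inside the 7 mm limit.

**Robot and bystanders:** the gripper is open and clear of everything. I never moved the arm close to the oil can or the spanner, but I did not measure their positions again at the end.

**Disagreements and problems:**
- **Fingertips:** they stand about 11.5 mm behind the reported tool point, not 17 mm ahead as stated. My first grasp closed above the cutter because of this. I found the true offset by a light touch on the bench of about 5 N and used it from then on.
- **Drift:** fast moves left the tool tilted by up to 0.05 rad. I corrected position in small steps at each fit, and the pieces settled flat once released.

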